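Turn the strapping saddle over for bowls

ROBOT

A 6-joint arm with a two-finger parallel gripper is mounted at the origin on the work surface. World frame = base frame: x ahead of the robot, y to its left, z up, the work surface at z = 0. Lengths are in m, angles in rad, forces in N, time in s.
With the tool pointing down it reaches from about 0.2 to 0.875 m from the base axis. Payload 3.4 kg.
Tool frame: the origin (TCP) lies at the very end of the fingers, on their centre line; the grasp point (between the pads) lies 19 mm behind it (hold_point_z is the distance from the TCP to the grasp point, in m); z points along the fingers, y is the direction in which the jaws open and shut (so a half turn about z gives the same grasp; the last joint's range is limited). The gripper opens to 94 mm and grips with 3 to 60 N. Pads are 16 mm wide; open, the fingers measure 119 mm over their backs; the gripper's body (75 mm by 177 mm) begins 78 mm behind the grasp point.
Start: joints at [1.196, 0.276, 1.505, -0, 1.361, -0.121], TCP at [0.144, 0.557, 0.166] pointing down, gripper open.
Joint ranges: [-2.89, 2.89], [-0.75, 2.08], [0.22, 2.7], [-1.18, 4.32], [0.11, 2.71], [-2.7, 2.7]. Speed limits (rad/s): [2.57, 2.57, 3.14, 3.14, 3.14, 3.14].

INTERFACE

Orientations are given as a unit quaternion [w, x, y, z].
In Python, from station import get_state, camera, get_calibration, close_job, hold_point_z gives the robot as it stands.
- The arm moves only by the shell command python3 -m crank 'ROWS'. ROWS is JSON, one flat list of numbers, 7 for each row, row after row: the turn, a rotation vector about the tool's x, y, z in units of 6 degrees (1.0 is 6 degrees), then the shift along the tool's x, y, z in units of 40 mm (1.0 is 40 mm), then the opening, from 0 (shut) to 1 (fully open). In form: [wx, wy, wz, x, y, z, gripper, wx, wy, wz, x, y, z, gripper, ...]. A call has 1 to 12 rows; each row shifts and turns the commanded pose from where the row before left it, along the tool's axes as they then stand; what a row does not reach is not made up. A row lasts 1/12 s, in which the tool goes at most 41.7 mm and 7.16 degrees, less where a joint would pass 70% of its speed; a pose out of reach is approached as far as the arm can. A call is refused whole if a number of a shift passes 1 or a number of a turn 1, either way. A call with a gripper value outside its range is refused whole. The fingers move at their own pace and stop on an object; the grip force is fixed at half the most. Time passes only in rows, so rows that do not move let the fingers close. It gives the time, the measured TCP pose, the force and the opening at its end, in the units of the state.
- get_state(): the state, without advancing time (a new reading comes with each control period).
- camera(name): name is "scene" or "side" or "wrist"; returns the picture (480x640x3 uint8, blue, green, red); there is no depth.
- get_calibration(name): a dict with "camera_matrix" (3x3 intrinsics, pixels), "distortion" ([k1, k2, p1, p2, k3] as OpenCV has them; the pictures are not rectified), "R" (3x3) and "t" (3): a world point X has camera coordinates R X + t. Camera axes: x right, y down, z forward; pixel columns grow to the right and rows downward; lengths in m; the calibration is good to about 2 mm. A picture is of the moment at which its call begins: read the wrist's pose just before it. get_calibration takes no time and is no camera call; for the wrist camera it gives the pose at the moment of the call.
- close_job(): hands the job in, once; it reports no verdict.
The state is a dict: "time": time; "joint_positions": joint angles; "qvel": joint speeds; "effort": joint torques, N m; "tool_pos": TCP position; "ee_rot": TCP orientation; "wrist_force": force on the tool from outside, world axes, zero at the start; "wrist_torque": the same for the moment, N m; "opening": finger opening in m.
Only numpy, scipy, OpenCV 4.12 (cv2) and the standard library are available. Lean on these libraries where they do the work, as an engineer would, in place of code of your own. Each camera call takes 0.05 s, during which the arm holds its last target.

TASK

Change the strapping stand over from mugs to bowls: take the long wooden saddle lying on the bench, turn it over so that its wide-set ridges face up, and seat it fully home on the narrow sloping head of the stand, flat, with both pins in their holes (it fits only one way round). Let go of it and leave everything else on the bench where it is.

Things in the scene. Friction and masses are not known exactly. Their poses are not given: they have to be found in the camera images.
- saddle: long wooden saddle: slab 140 (x) x 56 (y) x 28 (z) mm, origin at its middle; two ridges across each face, 12 wide, 12 high, 50 long (52 mm thick over all). +z mug face: close-set ridges at x = -40, +40; -z bowl face: wide-set ridges at x = -64, +64, at the ends. 0.2 to 0.45 kg. Starts flat, mug face (+z) up, origin 26 mm over the table. Stands by itself on its +x or -x end
- hole_a (a point): mouth centre, on the saddle's mug face, of hole a: square, 14 mm, right through the slab, at x = -20, y = +8, z = +14 mm in the saddle's frame
- hole_b (a point): mouth centre, on the saddle's mug face, of hole b: square, 14 mm, right through the slab, at x = +12, y = -8, z = +14 mm in the saddle's frame
- stand: strapping stand, bolted to the table: foot 150 x 100 x 10 mm, post 30 x 24 mm, carrying the sloping head. Origin under the foot's centre, z up; the head slopes down towards the stand's +x
- head: the stand's fixed steel head, 54 (x) x 34 (y) x 16 mm, sloping 18 degrees. Origin at the centre of its top face, 105 mm over the table; z is that face's normal, +x runs downhill. The seated saddle has its mug face flat on this face, head between the close-set ridges, a pin in each hole: saddle +x along head +x, saddle y and z opposite to the head's, saddle origin 14 mm off the face
- pin_a (a point): foot of steel pin a on the head's top face, at x = -20, y = -8 mm in the head's frame; it goes in hole a. 12 mm high, 10 mm thick up to 5 mm, then tapering to 4 mm
- pin_b (a point): foot of steel pin b on the head's top face, at x = +12, y = +8 mm in the head's frame; it goes in hole b. Same shape as pin a
- small_saddle: bystander: a shorter saddle of the same make (100 x 56 x 52 mm, no holes). Origin at its middle
- mug: bystander: brown mug, 90 mm high, 80 mm across, with a handle. Origin under its centre
- teacup: bystander: cream cup without handle, 70 mm high, 84 mm across. Origin under its centre
- tape_roll: bystander: roll of red strapping tape lying flat, 100 mm across, 30 mm high. Origin under its centre
- jar: bystander: brown pot-bellied jar, 120 mm high, 92 mm across. Origin under its centre
- bowls: bystander: stack of five cream bowls upside down, 98 mm high, 116 mm across. Origin under its centre
- sugar_pot: bystander: cream lidded pot, 96 mm high, 88 mm across. Origin under its centre
Not all that is in view belongs to the job. Leave any pink look-alike of the stand alone.

How it is judged:
At the end, for the whole second after the job is handed in: The long saddle rests on the stand's head, wide-set ridges up, its mug face flat on the head (within 0.06 rad), each hole's mouth within 4.5 mm of the foot of its own pin, at rest and released; every bystander is within 20 mm of where it began (distance between hole_a and pin_a below 0.0045 m and distance between hole_b and pin_b below 0.0045 m and angle between the z axis of saddle and the z axis of head, either way round below 0.06 rad and linear speed of saddle below 0.02 m/s and angular speed of saddle below 0.1 rad/s and distance of each of small_saddle, mug, teacup, tape_roll, jar, bowls, sugar_pot from where it was at the start of the episode below 0.02 m); the robot touches nothing.
It fails at once if a bystander was pushed 20 mm or more, or tipped over (distance of any of small_saddle, mug, teacup, tape_roll, jar, bowls, sugar_pot from where it was at the start of the episode above 0.02 m or angle between any of small_saddle, mug, teacup, tape_roll, jar, bowls, sugar_pot's own z axis and vertical above 0.35 rad).
It also fails if it takes over 58 s, if anything falls off the work surface, if the arm or the gripper's body presses on something with over 40 N, if the wrist force passes 120 N, or if a joint passes its speed limit or range.

## Working session

There is one attempt and no reset: what is moved stays moved. The work goes in short steps, Python scripts to look and compute and a shell command to move; the robot and the scene stay as the last step left them, time stands still between calls to the robot, and variables do not carry over. Pictures are saved under pics/ and viewed, and the job is handed in when it is done.

```bash
ls; mkdir -p pics; python3 - <<'E'
from station import *
import cv2
print(get_state())
for n in("scene","side","wrist"):
    c=get_calibration(n); print(n,c)
    cv2.imwrite(f"pics/{n}0.png",camera(n))
print(hold_point_z if not callable(hold_point_z) else hold_point_z())
E
```

```text
pics
{'time': 0.0, 'joint_positions': array([ 1.19599579e+00,  2.76567328e-01,  1.50609902e+00,  9.81526358e-06,
        1.36068973e+00, -1.20978941e-01]), 'qvel': array([ 7.88720225e-04, -2.15983266e-03, -7.64151326e-04, -4.39268315e-04,
        6.63822736e-05,  6.56756129e-04]), 'effort': array([-1.64749712e-03, -4.04589343e+01, -2.37232965e+01,  6.99230377e-02,
        3.48340441e-02, -1.17712943e-04]), 'tool_pos': array([0.14414472, 0.55599477, 0.16523417]), 'ee_rot': array([-2.20987789e-04,  1.26571363e-01,  9.91957112e-01, -8.53582392e-04]), 'wrist_force': array([ 0.45640289,  0.11896431, -0.3313852 ]), 'wrist_torque': array([ 0.03998015, -0.05279388,  0.0380479 ]), 'opening': 0.09358494104781336}
scene {'camera_matrix': array([[457.77653723,   0.        , 322.88937654],
       [  0.        , 457.77653723, 242.91344479],
       [  0.        ,   0.        ,   1.        ]]), 'distortion': array([-0.03901873,  0.        ,  0.        ,  0.        ,  0.        ]), 'R': array([[ 0.18808224,  0.98211587, -0.00857303],
       [ 0.73291318, -0.14615811, -0.66443666],
       [-0.6538068 
[... 326 characters left out ...]
   ,  0.       ]), 'R': array([[ 0.99349947, -0.11293016,  0.0143378 ],
       [-0.07773966, -0.76507071, -0.63923654],
       [ 0.08315852,  0.63396655, -0.7688765 ]]), 't': array([-0.4703165 ,  0.0949598 ,  1.54450481])}
wrist {'camera_matrix': array([[333.16113323,   0.        , 318.2224678 ],
       [  0.        , 333.16113323, 236.20737156],
       [  0.        ,   0.        ,   1.        ]]), 'distortion': array([-0.03718043,  0.        ,  0.        ,  0.        ,  0.        ]), 'R': array([[ 0.25001791,  0.96823883, -0.00214885],
       [ 0.94168171, -0.24264291,  0.23315226],
       [ 0.22522567, -0.06031577, -0.97243787]]), 't': array([-0.57428242, -0.02496196,  0.39022651])}
0.0188
```

View pics/scene0.png

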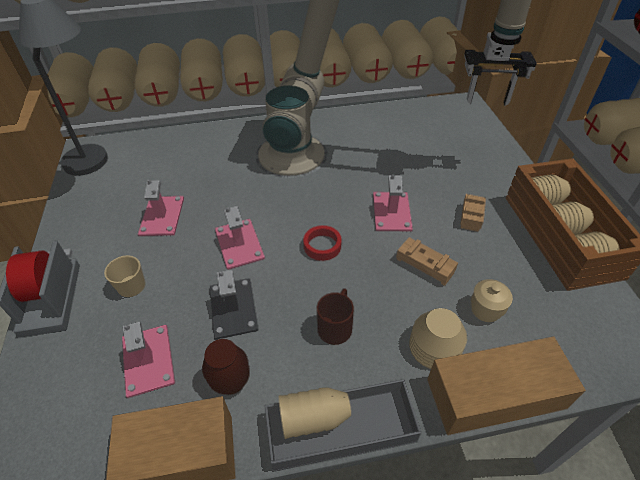

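View pics/side0.png

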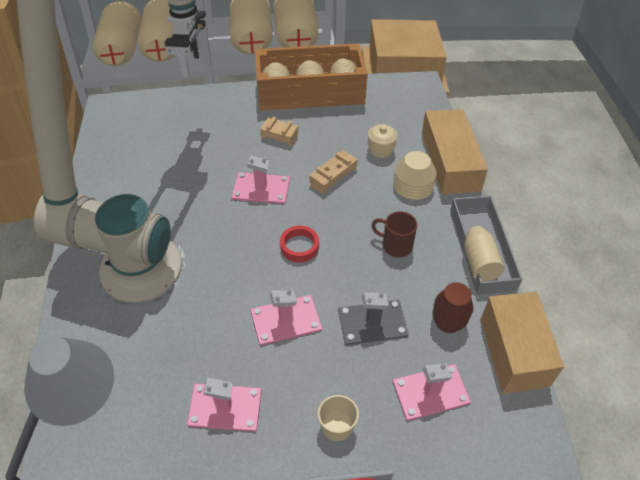

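View pics/wrist0.png

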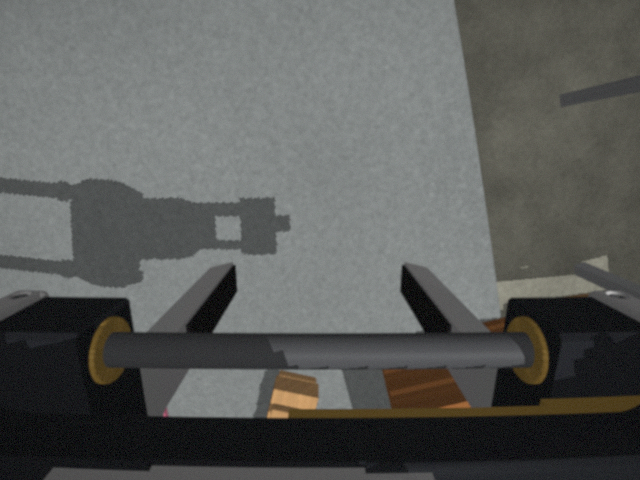

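The grey stand is at scene (232,300) and side (374,318). The long saddle is at scene (426,260) and side (333,172). Next, enlarged crops.

```bash
python3 - <<'E'
import cv2
def crop(n,x0,y0,w,h,s,o):
    im=cv2.imread(f"pics/{n}0.png")[y0:y0+h,x0:x0+w]
    cv2.imwrite(f"pics/{o}.png",cv2.resize(im,None,fx=s,fy=s,interpolation=cv2.INTER_CUBIC))
crop("scene",385,225,80,60,10,"c1")
crop("scene",200,262,80,80,7.5,"c2")
crop("side",300,145,66,50,12,"c3")
crop("side",330,285,88,66,9,"c4")
E
```

```text
(no output)
```

View pics/c1.png

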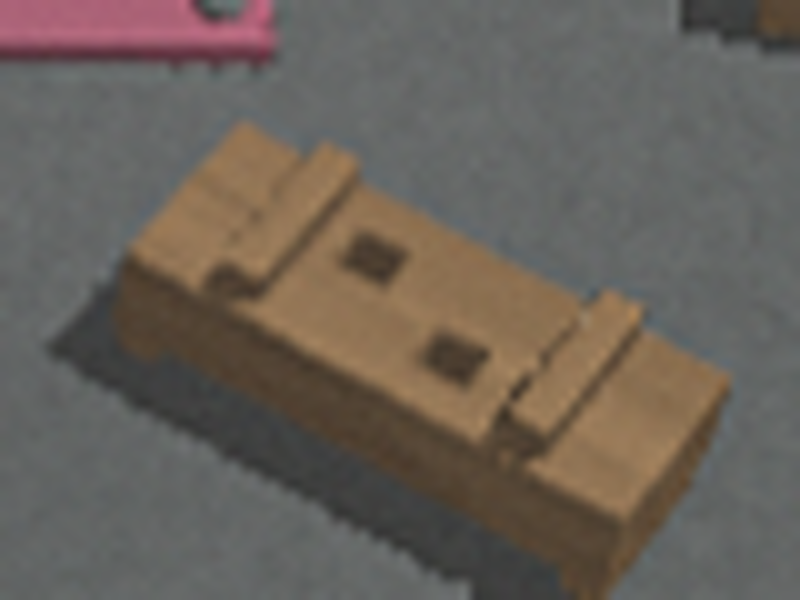

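View pics/c2.png

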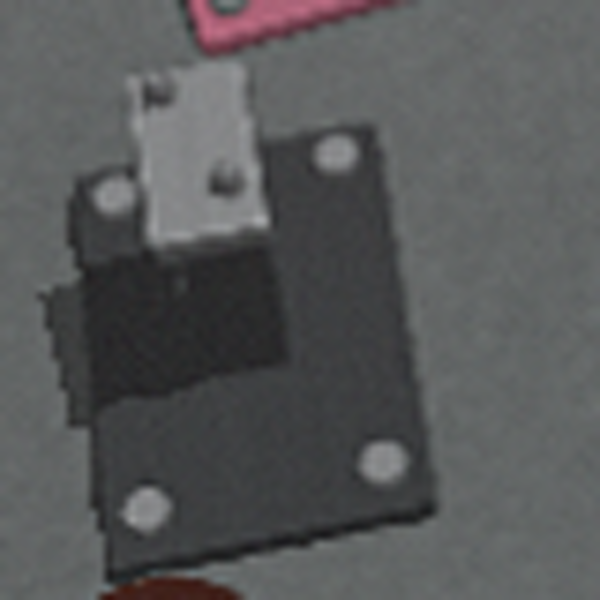

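View pics/c3.png

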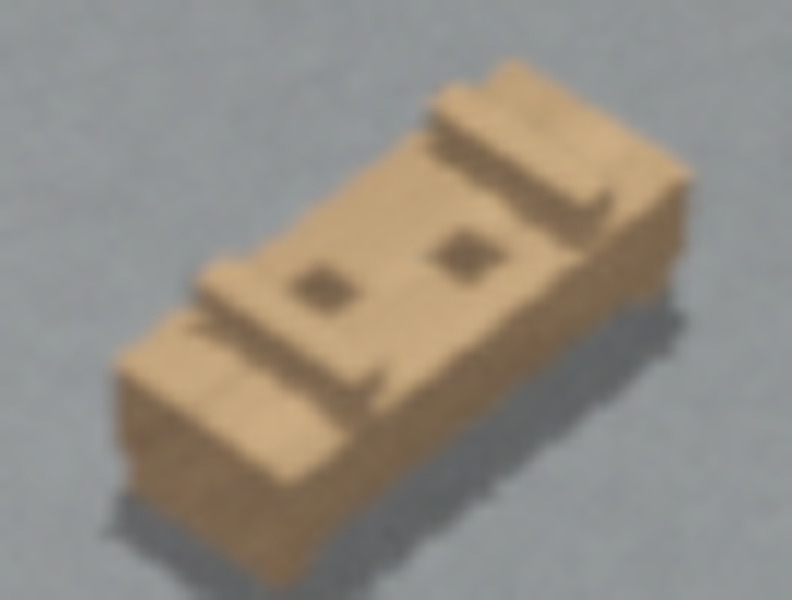

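View pics/c4.png

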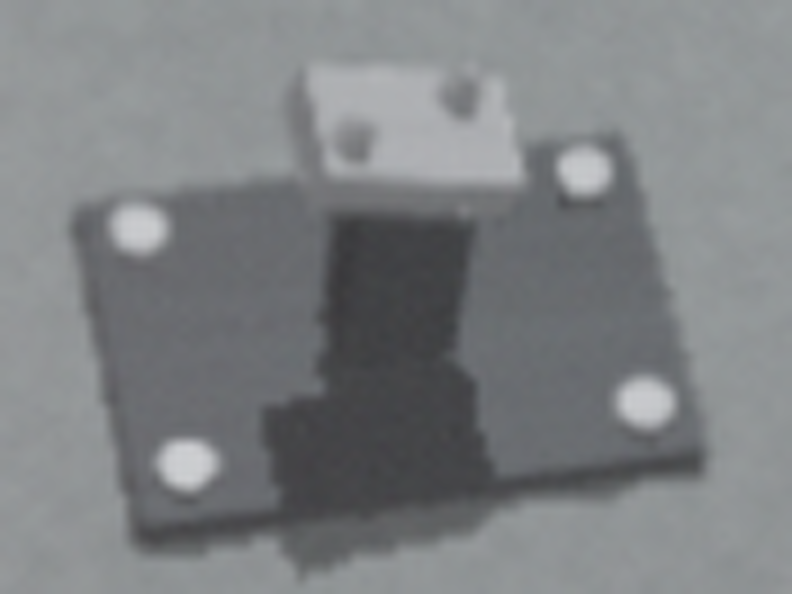

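```bash
cat > h.py <<'E'
import numpy as np, cv2
from scipy.optimize import least_squares
from scipy.spatial.transform import Rotation as Rn
from station import *
def proj(n,X,c=None):
    c=c or get_calibration(n)
    X=np.atleast_2d(X).astype(float)
    return cv2.projectPoints(X,cv2.Rodrigues(c['R'])[0],c['t'],c['camera_matrix'],c['distortion'])[0][:,0]
def Rz(a): return Rn.from_euler('z',a).as_matrix()
def unc(pts,s,x0,y0): return (np.array(pts)+.5)/s-.5+np.array([x0,y0])
E
python3 - <<'E'
from h import *
C={n:get_calibration(n) for n in("scene","side")}
S=np.array
tc=[(-70,28,14),(70,28,14),(70,-28,14),(-70,-28,14),(-20,8,14),(12,-8,14)]
sc=unc([(245,122),(730,380),(625,515),(130,250),(373,258),(455,358)],10,385,225)
# side crop: +x to the upper right? y toward upper-left
sd=unc([(118,362),(512,62),(692,178),(290,482),(325,290),(466,256)],12,300,145)
X=S(tc)/1000
def f(p,sep=None):
    W=X@Rz(p[2]).T+[p[0],p[1],.026]
    r=[]
    if sep!='side': r.append(proj("scene",W,C["scene"])-sc)
    if sep!='scene': r.append(proj("side",W,C["side"])-sd)
    return np.concatenate(r).ravel()
for sep in(None,'scene','side'):
    r=least_squares(f,[.45,.3,1.3],args=(sep,)); print("saddle",sep,r.x,np.round(r.fun.reshape(-1,2),1).tolist())
# head
hx=[(-27,-17,0),(-27,17,0),(27,17,0),(27,-17,0),(-20,-8,8),(12,8,8)]
hs=unc([(128,78),(245,65),(268,225),(150,245),(160,90),(227,178)],7.5,200,262)
hd=unc([(322,185),(303,66),(500,75),(525,185),(353,140),(460,97)],9,330,285)
H=S(hx)/1000
Ry=Rn.from_euler('y',18,degrees=True).as_matrix()
def g(p,sep=None):
    W=H@(Rz(p[2])@Ry).T+[p[0],p[1],.105]
    r=[]
    if sep!='side': r.append(proj("scene",W,C["scene"])-hs)
    if sep!='scene': r.append(proj("side",W,C["side"])-hd)
    return np.concatenate(r).ravel()
for sep in(None,'scene','side'):
    r=least_squares(g,[.5,-.1,0.1],args=(sep,)); print("head",sep,r.x,np.round(r.fun.reshape(-1,2),1).tolist())
# foot
F=S([(-75,-50,10),(-75,50,10),(75,50,10),(75,-50,10)])/1000
fs=unc([(78,178),(378,128),(435,510),(110,575)],7.5,200,262)
fd=unc([(135,525),(75,208),(622,132),(703,458)],9,330,285)
def k(p):
    W=F@Rz(p[2]).T+[p[0],p[1],0]
    return np.concatenate([proj("scene",W,C["scene"])-fs,proj("side",W,C["side"])-fd]).ravel()
r=least_squares(k,[.5,-.1,0.1]); print("foot",r.x,np.round(r.fun.reshape(-1,2),1).tolist())
# others roughly on table
for n,pts in (("scene",[(125,277,.035),(232,365,.05),(335,318,.045),(322,242,.015),(438,338,.05),(491,300,.05),(473,212,.03)]),):
    c=C[n]
    for u,v,z in pts:
        q=cv2.undistortPoints(S([[[u,v]]],float),c['camera_matrix'],c['distortion'])[0,0]
        d=c['R'].T@S([q[0],q[1],1]); o=-c['R'].T@c['t']; print((u,v),np.round(o+d*(z-o[2])/d[2],3))
E
```

```text
saddle None [0.52752986 0.2681399  0.71431102] [[0.0, -0.3], [0.5, -0.4], [0.2, 0.5], [-0.1, -0.1], [0.2, -0.3], [0.0, -0.4], [-0.4, 0.3], [0.4, 0.2], [0.2, -0.2], [0.2, 0.3], [-0.0, 0.5], [0.2, 0.3]]
saddle scene [0.52794156 0.26759351 0.71413484] [[-0.1, -0.2], [0.4, -0.2], [0.0, 0.6], [-0.2, 0.0], [0.1, -0.1], [-0.1, -0.2]]
saddle side [0.52739173 0.26918036 0.71505499] [[-0.5, 0.0], [0.3, -0.1], [0.1, -0.4], [0.1, 0.1], [-0.1, 0.3], [0.1, 0.0]]
head None [ 0.56092513 -0.22024454  0.03220684] [[0.0, -0.6], [-0.3, -1.6], [-0.0, -0.3], [0.1, -0.1], [-0.3, -1.3], [-0.1, -0.8], [0.9, -0.4], [0.2, 0.1], [0.2, 0.6], [0.5, 0.9], [1.0, -0.7], [0.8, -1.0]]
head scene [ 0.56311183 -0.22013445  0.02327228] [[0.2, 0.0], [-0.1, -0.8], [-0.0, 0.6], [0.1, 0.7], [-0.2, -0.6], [-0.0, 0.0]]
head side [ 0.55950943 -0.22034457  0.04257388] [[0.4, -0.2], [-0.5, 0.3], [-0.5, 0.6], [-0.0, 0.9], [0.4, -0.5], [0.2, -1.0]]
foot [ 0.56212771 -0.21963156  0.0326949 ] [[-0.3, -0.6], [0.3, -1.3], [0.5, -0.9], [-0.5, -1.0], [0.6, 0.6], [0.3, -0.7], [1.0, 0.4], [1.2, -0.2]]
(125, 277) [ 0.445 -0.471  0.035]
(232, 365) [ 0.736 -0.226  0.05 ]
(335, 318) [0.663 0.005 0.045]
(322, 242) [0.409 0.023 0.015]
(438, 338) [0.758 0.209 0.05 ]
(491, 300) [0.689 0.362 0.05 ]
(473, 212) [0.395 0.448 0.03 ]
```

```bash
cat >> h.py <<'E'
def q2R(q): return Rn.from_quat([q[1],q[2],q[3],q[0]]).as_matrix()
def mk(x,y):  # columns
    return np.column_stack([x,y,np.cross(x,y)])
def plan(p,R,n=None,st=None,p0=None,R0=None):
    """constant world velocity + constant rotation; print per-row (uniform rotvec) values"""
    if p0 is None:
        st=st or get_state(); p0=st['tool_pos']; R0=q2R(st['ee_rot'])
    w=Rn.from_matrix(R0.T@R).as_rotvec(); d=p-p0
    need=max(np.linalg.norm(w)/np.radians(6), np.abs(w).max()/np.radians(6), np.linalg.norm(d)/.0400)
    N=n or int(np.ceil(need/.95)); N=max(N,1)
    print('rows',N,'rot deg',np.round(np.degrees(w),1),'shift',np.round(d*1000,1))
    for i in range(N):
        Ri=R0@Rn.from_rotvec(w*i/N).as_matrix()
        s=Ri.T@(d/N)/.04
        print(','.join(f'{v:.2f}' for v in np.r_[w/N/np.radians(6),s]))
def info():
    s=get_state(); R=q2R(s['ee_rot'])
    print('t',round(s['time'],2),'p',np.round(s['tool_pos'],4),'z',np.round(R[:,2],3),'y',np.round(R[:,1],3),'j',np.round(s['joint_positions'],3),'F',np.round(s['wrist_force'],1),'o',round(s['opening'],4)); return s
E
python3 - <<'E'
from h import *
c=get_calibration("scene")
for u,v,z in [(393,210,.01),(397,181,.105),(240,243,.01),(235,214,.105)]:
    q=cv2.undistortPoints(np.array([[[u,v]]],float),c['camera_matrix'],c['distortion'])[0,0]
    d=c['R'].T@np.array([q[0],q[1],1]); o=-c['R'].T@c['t']; print((u,v),np.round(o+d*(z-o[2])/d[2],3))
ys=.7143+np.pi/2
R=Rn.from_matrix(mk(np.array([-np.cos(.7143),-np.sin(.7143),0])*-1,np.array([-np.cos(ys),-np.sin(ys),0]))).as_matrix()
for sgn in(1,-1):
    y=sgn*np.array([np.cos(ys),np.sin(ys),0]); z=np.array([0,0,-1.]); R=np.column_stack([np.cross(y,z),y,z])
    plan(np.array([.45,.24,.26]),R)
E
```

```text
(393, 210) [0.325 0.243 0.01 ]
(397, 181) [0.312 0.248 0.105]
(240, 243) [ 0.366 -0.189  0.01 ]
(235, 214) [ 0.353 -0.187  0.105]
rows 12 rot deg [ -0.1  -0.  -55.5] shift [ 305.8 -316.1   94.6]
-0.00,-0.00,-0.77,-0.78,-0.48,-0.20
-0.00,-0.00,-0.77,-0.74,-0.54,-0.20
-0.00,-0.00,-0.77,-0.70,-0.60,-0.20
-0.00,-0.00,-0.77,-0.64,-0.65,-0.20
-0.00,-0.00,-0.77,-0.59,-0.70,-0.20
-0.00,-0.00,-0.77,-0.53,-0.75,-0.20
-0.00,-0.00,-0.77,-0.47,-0.79,-0.20
-0.00,-0.00,-0.77,-0.41,-0.82,-0.20
-0.00,-0.00,-0.77,-0.34,-0.85,-0.20
-0.00,-0.00,-0.77,-0.27,-0.88,-0.20
-0.00,-0.00,-0.77,-0.20,-0.90,-0.20
-0.00,-0.00,-0.77,-0.12,-0.91,-0.20
rows 22 rot deg [-1.000e-01  1.000e-01  1.245e+02] shift [ 305.8 -316.1   94.6]
-0.00,0.00,0.94,-0.43,-0.26,-0.11
-0.00,0.00,0.94,-0.45,-0.22,-0.11
-0.00,0.00,0.94,-0.47,-0.17,-0.11
-0.00,0.00,0.94,-0.48,-0.12,-0.11
-0.00,0.00,0.94,-0.49,-0.08,-0.11
-0.00,0.00,0.94,-0.50,-0.03,-0.11
-0.00,0.00,0.94,-0.50,0.02,-0.11
-0.00,0.00,0.94,-0.49,0.07,-0.11
-0.00,0.00,0.94,-0.49,0.12,-0.11
-0.00,0.00,0.94,-0.47,0.17,-0.11
-0.00,0.00,0.94,-0.45,0.21,-0.11
-0.00,0.00,0.94,-0.43,0.26,-0.11
-0.00,0.00,0.94,-0.40,0.30,-0.11
-0.00,0.00,0.94,-0.37,0.34,-0.11
-0.00,0.00,0.94,-0.34,0.37,-0.11
-0.00,0.00,0.94,-0.30,0.40,-0.11
-0.00,0.00,0.94,-0.26,0.43,-0.11
-0.00,0.00,0.94,-0.21,0.45,-0.11
-0.00,0.00,0.94,-0.17,0.47,-0.11
-0.00,0.00,0.94,-0.12,0.49,-0.11
-0.00,0.00,0.94,-0.07,0.49,-0.11
-0.00,0.00,0.94,-0.02,0.50,-0.11
```

```bash
cat > log.py <<'E'
from h import *
import json
s=info(); open('log.jsonl','a').write(json.dumps([list(s['joint_positions']),list(s['tool_pos']),list(s['ee_rot'])])+'\n')
E
python3 log.py
python3 -m crank '[0,0,0,0,0,-1,1, 0,0,-0.77,-0.78,-0.48,-0.6,1, 0,0,-0.77,-0.74,-0.54,-0.5,1, 0,0,-0.77,-0.7,-0.6,-0.2,1, 0,0,0,0,0,0,1]'; python3 log.py
python3 -m crank '[0,0,-0.77,-0.64,-0.65,0,1, 0,0,-0.77,-0.59,-0.7,0,1, 0,0,-0.77,-0.53,-0.75,0,1, 0,0,-0.77,-0.47,-0.79,0,1, 0,0,0,0,0,0,1]'; python3 log.py
```

```text
t 0.15 p [0.1442 0.5561 0.1654] z [-0.001 -0.001 -1.   ] y [ 0.251  0.968 -0.001] j [ 1.196  0.276  1.506  0.     1.361 -0.121] F [-0.1 -0.4 -0.2] o 0.094
time: 0.57
tool_pos: [0.2241, 0.4756, 0.2595]
ee_rot: [0.003, 0.007, 1.0, 0.0]
wrist_force: [-0.2, -0.9, -0.1]
opening: 0.0939
t 0.57 p [0.2241 0.4756 0.2595] z [ 0.006  0.001 -1.   ] y [0.014 1.    0.001] j [ 1.002  0.16   1.432 -0.004  1.546 -0.555] F [-0.2 -0.9 -0.1] o 0.0939
time: 0.98
tool_pos: [0.3249, 0.3689, 0.2562]
ee_rot: [0.001, -0.153, 0.988, -0.002]
wrist_force: [-0.2, 0.3, -0.3]
opening: 0.0942
t 0.98 p [0.3249 0.3689 0.2562] z [ 0.002 -0.004 -1.   ] y [-0.302  0.953 -0.004] j [ 0.711  0.11   1.5   -0.004  1.533 -1.167] F [-0.2  0.3 -0.3] o 0.0942
```

```bash
cat > tgt.py <<'E'
from h import *
SX=np.array([np.cos(.7143),np.sin(.7143),0]); SY=np.array([-SX[1],SX[0],0]); Z=np.array([0,0,1.])
SC=np.array([.5275,.268,.026])
def tool(y,z): return np.column_stack([np.cross(y,z),y,z])
b=np.radians(35)
z1=np.sin(b)*SX-np.cos(b)*Z
R1=tool(SY,z1)
G1=SC+z1*.0188
E
python3 - <<'E'
from tgt import *
plan(G1-z1*.11,R1)
E
```

```text
rows 8 rot deg [ -7.4 -34.5 -22.6] shift [ 163.  -135.2 -155.5]
-0.15,-0.72,-0.47,-0.36,-0.55,0.49
-0.15,-0.72,-0.47,-0.29,-0.58,0.50
-0.15,-0.72,-0.47,-0.23,-0.60,0.51
-0.15,-0.72,-0.47,-0.16,-0.62,0.52
-0.15,-0.72,-0.47,-0.09,-0.63,0.52
-0.15,-0.72,-0.47,-0.02,-0.64,0.51
-0.15,-0.72,-0.47,0.05,-0.65,0.50
-0.15,-0.72,-0.47,0.12,-0.65,0.48
```

```bash

python3 -m crank '[-0.15,-0.72,-0.47,-0.36,-0.55,0.49,1, -0.15,-0.72,-0.47,-0.29,-0.58,0.5,1, -0.15,-0.72,-0.47,-0.23,-0.6,0.51,1, -0.15,-0.72,-0.47,-0.16,-0.62,0.52,1, 0,0,0,0,0,0,1]'; python3 log.py
python3 -m crank '[-0.15,-0.72,-0.47,-0.09,-0.63,0.52,1, -0.15,-0.72,-0.47,-0.02,-0.64,0.51,1, -0.15,-0.72,-0.47,0.05,-0.65,0.5,1, -0.15,-0.72,-0.47,0.12,-0.65,0.48,1, 0,0,0,0,0,0,1,0,0,0,0,0,0,1]'; python3 log.py
python3 - <<'E'
from tgt import *
cv2.imwrite("pics/w1.png",camera("wrist"))
c=get_calibration("wrist")
P=np.array([(-70,28,14),(70,28,14),(70,-28,14),(-70,-28,14),(-20,8,14),(12,-8,14)])/1000
W=P@np.column_stack([SX,SY,Z]).T+SC
print(np.round(proj("wrist",W,c)))
plan(G1,R1)
E
```

```text
time: 1.4
tool_pos: [0.3958, 0.2989, 0.1702]
ee_rot: [0.136, -0.247, 0.958, 0.052]
wrist_force: [-1.9, -0.9, -1.0]
opening: 0.094
t 1.4 p [0.3958 0.2989 0.1702] z [ 0.236  0.166 -0.958] y [-0.488  0.872  0.032] j [ 0.47  -0.028  1.905  0.05   0.975 -1.629] F [-1.9 -0.9 -1. ] o 0.094
time: 1.9
tool_pos: [0.4546, 0.267, 0.1234]
ee_rot: [0.233, -0.311, 0.916, 0.1]
wrist_force: [-0.1, 1.1, 0.9]
opening: 0.0942
t 1.9 p [0.4546 0.267  0.1234] z [ 0.364  0.328 -0.872] y [-0.617  0.786  0.038] j [ 0.184 -0.022  2.133  0.448  0.633 -2.353] F [-0.1  1.1  0.9] o 0.0942
[[291. 173.]
 [303. 280.]
 [254. 283.]
 [225. 177.]
 [275. 220.]
 [264. 245.]]
rows 4 rot deg [ 0.4 -5.6 -3.4] shift [  80.3    7.4 -113.9]
0.01,-0.23,-0.14,-0.02,-0.30,0.82
0.01,-0.23,-0.14,-0.00,-0.30,0.82
0.01,-0.23,-0.14,0.02,-0.30,0.82
0.01,-0.23,-0.14,0.05,-0.30,0.82
```

View pics/w1.png

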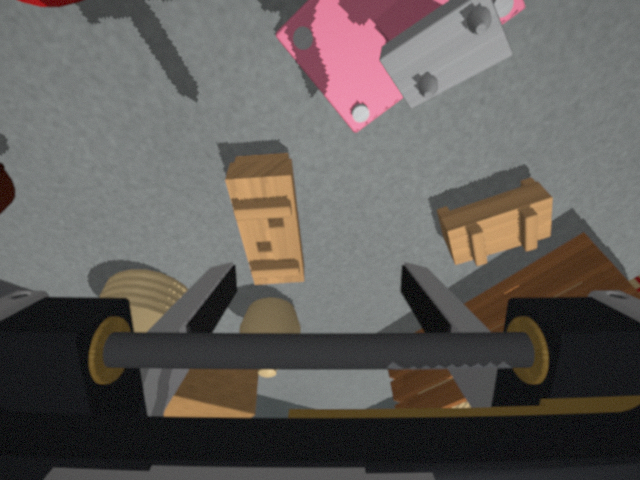

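```bash
cat > kin.py <<'E'
from h import *
import json
def ry(a): return Rn.from_euler('y',a).as_matrix()
Cc=Rz(np.pi/2)
def fk(q,P):
    h,a1,L1,L2,e,L3,s=P
    A=Rz(q[0]); p=A@np.array([a1,s,h]); A=A@ry(q[1]); p=p+A@[0,0,L1]
    A=A@ry(q[2]); p=p+A@[e,0,L2]; A=A@Rz(q[3])@ry(q[4]); p=p+A@[0,0,L3]
    return p,A@Rz(q[5])@Cc
D=[json.loads(l) for l in open('log.jsonl')]
def res(P):
    return np.concatenate([fk(d[0],P)[0]-d[1] for d in D])
def fit():
    r=least_squares(lambda P:np.r_[res(P),1e-3*(P-[.25,0,.45,.4,0,.25,.07])],[.25,0,.45,.4,0,.25,.07]); return r
LO=np.array([-2.89,-.75,.22,-1.18,.11,-2.7]);HI=np.array([2.89,2.08,2.7,4.32,2.71,2.7])
PK=fit().x
def ik(p,R,q0):
    def f(q):
        pp,RR=fk(q,PK); return np.r_[(pp-p)*10,Rn.from_matrix(RR.T@R).as_rotvec()]
    q0=np.clip(q0,LO+1e-3,HI-1e-3)
    r=least_squares(f,q0,bounds=(LO,HI)); return r.x,np.linalg.norm(r.fun)
def ikall(p,R,q0=None):
    out=[]
    rng=np.random.default_rng(0)
    for i in range(30):
        x,c=ik(p,R,rng.uniform(LO,HI))
        if c<1e-3 and not any(np.abs(x-o).max()<.02 for o in out): out.append(x)
    return out
E
python3 - <<'E'
from kin import *
r=fit(); print(np.round(r.x,4)); print(np.round(res(r.x).reshape(-1,3)*1000,1))
for d in D: print(np.round(Rn.from_matrix(fk(d[0],r.x)[1].T@q2R(d[2])).as_rotvec(),3))
from tgt import *
for nm,p in(("pre",G1-z1*.1),("g",G1)):
  for x in ikall(p,R1): print(nm,np.round(x,2))
  for x in ikall(p,tool(-SY,z1)): print(nm,'neg',np.round(x,2))
E
```

```text
[0.1368 0.     0.6297 0.4211 0.0604 0.4297 0.0694]
[[-0. -0.  0.]
 [-0.  0. -0.]
 [ 0.  0. -0.]
 [ 0.  0. -0.]
 [ 0. -0. -0.]]
[-0.  0.  0.]
[-0.  0.  0.]
[-0.  0. -0.]
[-0. -0.  0.]
[-0. -0. -0.]
pre neg [0.02 0.05 2.24 0.84 0.52 0.21]
g neg [ 0.12  0.27  2.26  1.34  0.33 -0.26]
```

```bash
cat > search.py <<'E'
from tgt import *
from kin import *
HY=.0325; HP=np.array([.5612,-.2200,.105])
RH=Rz(HY)@Rn.from_euler('y',18,degrees=True).as_matrix()
# seated saddle frame
RSf=RH@np.diag([1,-1,-1.]); PSf=HP+RH[:,2]*.014
RS0=np.column_stack([SX,SY,Z]); 
def toolS(a,face,sg): # tool rotation in saddle frame; face -1: from mug side (tool z=-z)
    z=np.array([np.sin(a),0,face*np.cos(a)]); y=np.array([0,sg*1.,0]); return np.column_stack([np.cross(y,z),y,z])
def margin(x): return min((x-LO)[[1,2,3,5]].min(),(HI-x)[1:].min(),x[4]-.0)
seeds=[np.array([a,.3,1.8,j4,j5,j6]) for a in(0.2,) for j4 in(0,1,-.8,3.1) for j5 in(.6,1.4) for j6 in(-1.5,0,1.5)]
def best(p,R):
    out=[]
    for s in seeds:
        s=s.copy(); s[0]=np.arctan2(p[1],p[0])
        x,c=ik(p,R,s)
        if c<2e-3 and not any(np.abs(x-o).max()<.05 for o in out): out.append(x)
    return out
def tcp(Rs,ps,Rt,g=0): # g: grasp x offset in saddle
    R=Rs@Rt; return ps+Rs@[g,0,0]+R[:,2]*.0188, R
E
cat > s1.py <<'E'
from search import *
d=np.degrees
print("GRASP1")
for b in range(-60,61,15):
  for sg in(1,-1):
    p,R=tcp(RS0,SC,toolS(np.radians(b),-1,sg))
    for x in best(p,R): print(b,sg,np.round(x,2))
print("FINAL")
for a in range(-60,76,15):
  for sg in(1,-1):
    p,R=tcp(RSf,PSf,toolS(np.radians(a),1,sg))
    for x in best(p,R): print(a,sg,np.round(x,2))
E
python3 s1.py
```

```text
GRASP1
-60 1 [ 0.49  1.09  0.81 -0.25  2.26 -1.85]
-60 -1 [ 0.49  1.09  0.81 -0.25  2.26  1.29]
-45 1 [ 0.47  0.92  1.01 -0.19  1.98 -1.82]
-45 -1 [ 0.47  0.92  1.01 -0.19  1.98  1.32]
-30 1 [ 0.45  0.74  1.23 -0.13  1.68 -1.82]
-30 -1 [ 0.45  0.74  1.23 -0.13  1.68  1.32]
-15 1 [ 0.41  0.57  1.46 -0.08  1.36 -1.85]
-15 -1 [ 0.41  0.57  1.46 -0.08  1.36  1.29]
0 1 [ 0.35  0.43  1.7  -0.    1.02 -1.93]
0 -1 [ 0.35  0.43  1.7  -0.    1.02  1.21]
15 1 [ 0.28  0.32  1.94  0.18  0.66 -2.14]
15 -1 [0.28 0.32 1.94 0.18 0.66 1.  ]
30 -1 [0.17 0.27 2.18 0.86 0.35 0.26]
45 1 [0.03 0.34 2.42 2.07 0.54 2.05]
45 -1 [ 0.03  0.34  2.42  2.07  0.54 -1.1 ]
60 1 [-0.14  0.66  2.66  2.36  1.17  1.43]
60 -1 [-0.14  0.66  2.66  2.36  1.17 -1.71]
FINAL
-60 1 [-0.28  1.21  0.58 -0.63  2.61  0.94]
-60 -1 [-0.28  1.21  0.58 -0.63  2.61 -2.2 ]
-45 1 [-0.29  1.06  0.7  -0.44  2.41  1.08]
-45 -1 [-0.29  1.06  0.7  -0.44  2.41 -2.06]
-30 1 [-0.31  0.89  0.87 -0.31  2.17  1.16]
-30 -1 [-0.31  0.89  0.87 -0.31  2.17 -1.99]
-15 1 [-0.35  0.72  1.06 -0.22  1.9   1.18]
-15 -1 [-0.35  0.72  1.06 -0.22  1.9  -1.96]
0 1 [-0.4   0.55  1.27 -0.13  1.6   1.15]
0 -1 [-0.4   0.55  1.27 -0.13  1.6  -1.99]
15 1 [-0.47  0.39  1.5  -0.03  1.3   1.08]
15 -1 [-0.47  0.39  1.5  -0.03  1.3  -2.06]
30 1 [-0.57  0.26  1.72  0.14  0.99  0.9 ]
30 -1 [-0.57  0.26  1.72  0.14  0.99 -2.24]
45 1 [-0.7   0.17  1.95  0.48  0.71  0.52]
45 -1 [-0.7   0.17  1.95  0.48  0.71 -2.62]
60 1 [-0.86  0.16  2.17  1.13  0.61 -0.22]
75 1 [-1.03  0.27  2.39  1.72  0.83 -0.99]
75 -1 [-1.03  0.27  2.39  1.72  0.83  2.15]
```

```bash
cat > s2.py <<'E'
from search import *
pos=[(.5275,.268),(.5,.13),(.45,.13),(.5,.2)]
for P in pos:
 for th in range(-180,180,30):
  t=np.radians(th)
  zs=np.array([np.cos(t),np.sin(t),0]); xs=Z; Rs=np.column_stack([xs,np.cross(zs,xs),zs]); ps=np.array([*P,.070])
  def rep(face,angs):
    o=[]
    for b in angs:
      bb=None
      for sg in(1,-1):
        p,R=tcp(Rs,ps,toolS(np.radians(b),face,sg),0.0 if face<0 else .015)
        for x in best(p,R):
          if margin(x)>.25: o.append((b,sg,np.round(x,1).tolist()))
    return o
  A=rep(-1,(-45,)); B=rep(1,(-30,-45))
  if A and B: print(P,th,'\n  g1',A,'\n  g2',B)
E
python3 s2.py
```

```text
(0.5275, 0.268) -150 
  g1 [(-45, 1, [0.2, 0.2, 2.4, 2.3, 0.3, 2.1]), (-45, -1, [0.2, 0.2, 2.4, 2.3, 0.3, -1.0])] 
  g2 [(-30, 1, [0.4, 1.1, 0.7, -0.1, 2.4, -1.7]), (-30, -1, [0.4, 1.1, 0.7, -0.1, 2.4, 1.4]), (-45, 1, [0.4, 0.9, 0.9, -0.1, 2.1, -1.7]), (-45, -1, [0.4, 0.9, 0.9, -0.1, 2.1, 1.4])]
(0.5275, 0.268) -120 
  g1 [(-45, -1, [-0.1, 0.3, 2.2, 1.3, 0.8, -0.7])] 
  g2 [(-30, 1, [0.6, 1.0, 0.9, -0.5, 2.2, -2.1]), (-30, -1, [0.6, 1.0, 0.9, -0.5, 2.2, 1.1]), (-45, 1, [0.6, 0.8, 1.1, -0.4, 2.0, -2.1]), (-45, -1, [0.6, 0.8, 1.1, -0.4, 2.0, 1.1])]
(0.5275, 0.268) -90 
  g1 [(-45, 1, [-0.2, 0.4, 1.9, 0.9, 1.1, 2.4]), (-45, -1, [-0.2, 0.4, 1.9, 0.9, 1.1, -0.7])] 
  g2 [(-30, 1, [0.8, 0.9, 1.2, -0.7, 1.9, -2.3]), (-30, -1, [0.8, 0.9, 1.2, -0.7, 1.9, 0.9]), (-45, 1, [0.7, 0.7, 1.3, -0.6, 1.7, -2.3]), (-45, -1, [0.7, 0.7, 1.3, -0.6, 1.7, 0.8])]
(0.5275, 0.268) -60 
  g1 [(-45, 1, [-0.1, 0.6, 1.6, 0.6, 1.5, 2.3]), (-45, -1, [-0.1, 0.6, 1.6, 0.6, 1.5, -0.8])] 
  g2 [(-30, 1, [0.9, 0.7, 1.6, -0.9, 1.5, -2.3]), (-30, -1, [0.9, 0.7, 1.6, -0.9, 1.5, 0.8]), (-45, -1, [0.8, 0.6, 1.6, -0.8, 1.3, 0.
[... 5207 characters left out ...]
 0.4, 2.4, 1.4, 1.1, 1.9]), (-45, 1, [-0.3, 0.2, 2.3, 1.1, 0.9, -0.7]), (-45, -1, [-0.3, 0.2, 2.3, 1.1, 0.9, 2.4])]
(0.5, 0.2) 90 
  g1 [(-45, 1, [0.7, 0.6, 1.5, -0.6, 1.6, 0.9]), (-45, -1, [0.7, 0.6, 1.5, -0.6, 1.6, -2.3])] 
  g2 [(-30, 1, [-0.4, 0.6, 2.0, 0.9, 1.4, -1.0]), (-30, -1, [-0.4, 0.6, 2.0, 0.9, 1.4, 2.1]), (-45, 1, [-0.3, 0.4, 2.0, 0.8, 1.2, -0.8]), (-45, -1, [-0.3, 0.4, 2.0, 0.8, 1.2, 2.4])]
(0.5, 0.2) 120 
  g1 [(-45, 1, [0.8, 0.5, 1.8, -0.8, 1.2, 0.7]), (-45, -1, [0.8, 0.5, 1.8, -0.8, 1.2, -2.4])] 
  g2 [(-30, 1, [-0.3, 0.7, 1.6, 0.7, 1.7, -1.0]), (-30, -1, [-0.3, 0.7, 1.6, 0.7, 1.7, 2.1]), (-45, 1, [-0.2, 0.6, 1.6, 0.6, 1.5, -0.9]), (-45, -1, [-0.2, 0.6, 1.6, 0.6, 1.5, 2.2])]
```

```bash
cat > pl.py <<'E'
from search import *
LIM=.65*np.array([2.57,2.57,3.14,3.14,3.14,3.14])/12
def go(p,R,verbose=True,start=None,N=None,grip=1):
    """plan with joint check. start=(p0,R0,q0)"""
    if start is None:
        s=get_state(); p0,R0,q0=s['tool_pos'],q2R(s['ee_rot']),s['joint_positions']
    else: p0,R0,q0=start
    w=Rn.from_matrix(R0.T@R).as_rotvec(); d=p-p0
    n=N or max(1,int(np.ceil(max(np.linalg.norm(w)/np.radians(6.8),np.abs(w).max()/np.radians(5.9),np.linalg.norm(d)/.039))))
    while True:
        q=q0; worst=0; err=0; Q=[]
        for i in range(1,n+1):
            q1,c=ik(p0+d*i/n,R0@Rn.from_rotvec(w*i/n).as_matrix(),q); worst=max(worst,(np.abs(q1-q)/LIM).max()); err=max(err,c); q=q1; Q.append(q)
        if worst<=1 or N or n>40: break
        n=int(np.ceil(n*min(worst,1.5)))
    print('n',n,'jointload',round(worst,2),'ikerr',round(err,4),'end',np.round(q,2),'rot',np.round(np.degrees(w),1),'d',np.round(d*1000,1), 'minj5',round(min(x[4] for x in Q),2))
    if verbose:
        a=[]
        for i in range(n):
            Ri=R0@Rn.from_rotvec(w*i/n).as_matrix()
            v=np.r_[w/n/np.radians(6),Ri.T@(d/n)/.04]
            a.append(','.join(f'{x:.2f}'.replace('-0.00','0').replace('0.00','0') for x in v)+f',{grip}')
        for i in range(0,n,12): print(', '.join(a[i:i+12]))
    return p,R,q
E
python3 - <<'E'
from pl import *
b=np.radians(-45)
p,R=tcp(RS0,SC,toolS(b,-1,1))
z=R[:,2]
pre=p-z*.10
mid=np.array([.50,.28,.22])
Rm=RS0@toolS(np.radians(-5),-1,1)
a=go(mid,Rm)
a=go(pre,R,start=a)
a=go(p,R,start=a)
E
```

```text
n 8 jointload 0.91 ikerr 0.0 end [ 0.41  0.31  1.33 -0.03  1.59 -1.88] rot [ 1.5 34.4 -3.1] d [44.7 12.3 95.5] minj5 0.75
0.03,0.72,-0.06,-0.26,-0.05,-0.20,1, 0.03,0.72,-0.06,-0.25,-0.05,-0.22,1, 0.03,0.72,-0.06,-0.23,-0.05,-0.23,1, 0.03,0.72,-0.06,-0.21,-0.05,-0.25,1, 0.03,0.72,-0.06,-0.19,-0.05,-0.26,1, 0.03,0.72,-0.06,-0.17,-0.06,-0.28,1, 0.03,0.72,-0.06,-0.15,-0.06,-0.29,1, 0.03,0.72,-0.06,-0.13,-0.06,-0.30,1
n 7 jointload 0.78 ikerr 0.0 end [ 0.49  1.    0.65 -0.21  2.26 -1.86] rot [-0. 40. -0.] d [  70.9   25.6 -136.6] minj5 1.67
0,0.95,0,-0.29,-0.10,0.46,1, 0,0.95,0,-0.34,-0.10,0.43,1, 0,0.95,0,-0.38,-0.10,0.40,1, 0,0.95,0,-0.42,-0.10,0.36,1, 0,0.95,0,-0.45,-0.10,0.31,1, 0,0.95,0,-0.48,-0.10,0.27,1, 0,0.95,0,-0.50,-0.10,0.22,1
n 3 jointload 0.79 ikerr 0.0 end [ 0.47  0.92  1.01 -0.19  1.98 -1.82] rot [0. 0. 0.] d [-53.4 -46.3 -70.7] minj5 1.98
0,0,0,0,0,0.83,1, 0,0,0,0,0,0.83,1, 0,0,0,0,0,0.83,1
```

```bash

python3 -m crank '[0.03,0.72,-0.06,-0.26,-0.05,-0.2,1, 0.03,0.72,-0.06,-0.25,-0.05,-0.22,1, 0.03,0.72,-0.06,-0.23,-0.05,-0.23,1, 0.03,0.72,-0.06,-0.21,-0.05,-0.25,1, 0.03,0.72,-0.06,-0.19,-0.05,-0.26,1, 0.03,0.72,-0.06,-0.17,-0.06,-0.28,1, 0.03,0.72,-0.06,-0.15,-0.06,-0.29,1, 0.03,0.72,-0.06,-0.13,-0.06,-0.3,1]'; python3 log.py
python3 -m crank '[0,0.95,0,-0.29,-0.1,0.46,1, 0,0.95,0,-0.34,-0.1,0.43,1, 0,0.95,0,-0.38,-0.1,0.4,1, 0,0.95,0,-0.42,-0.1,0.36,1, 0,0.95,0,-0.45,-0.1,0.31,1, 0,0.95,0,-0.48,-0.1,0.27,1, 0,0.95,0,-0.5,-0.1,0.22,1, 0,0,0,0,0,0,1, 0,0,0,0,0,0,1]'; python3 log.py
python3 - <<'E'
from pl import *
cv2.imwrite("pics/w2.png",camera("wrist"))
p,R=tcp(RS0,SC,toolS(np.radians(-45),-1,1))
a=go(p,R)
E
```

```text
time: 2.62
tool_pos: [0.5003, 0.2813, 0.2222]
ee_rot: [-0.042, -0.348, 0.936, -0.017]
wrist_force: [0.6, -0.3, 0.1]
opening: 0.0942
t 2.62 p [0.5003 0.2813 0.2222] z [-0.066 -0.061 -0.996] y [-0.654  0.757 -0.003] j [ 0.413  0.308  1.325 -0.029  1.593 -1.869] F [ 0.6 -0.3  0.1] o 0.0942
time: 3.37
tool_pos: [0.569, 0.3052, 0.07]
ee_rot: [-0.367, -0.322, 0.862, -0.136]
wrist_force: [-0.6, -0.1, -0.7]
opening: 0.0942
t 3.37 p [0.569  0.3052 0.07  ] z [-0.545 -0.471 -0.694] y [-0.655  0.756  0.002] j [ 0.49   1.013  0.656 -0.206  2.253 -1.859] F [-0.6 -0.1 -0.7] o 0.0942
n 3 jointload 0.78 ikerr 0.0 end [ 0.47  0.92  1.01 -0.19  1.98 -1.82] rot [-0.  -0.4 -0.1] d [-52.2 -45.9 -66.3] minj5 1.98
0,-0.02,0,0.01,0,0.80,1, 0,-0.02,0,0.02,0,0.80,1, 0,-0.02,0,0.02,0,0.80,1
```

View pics/w2.png

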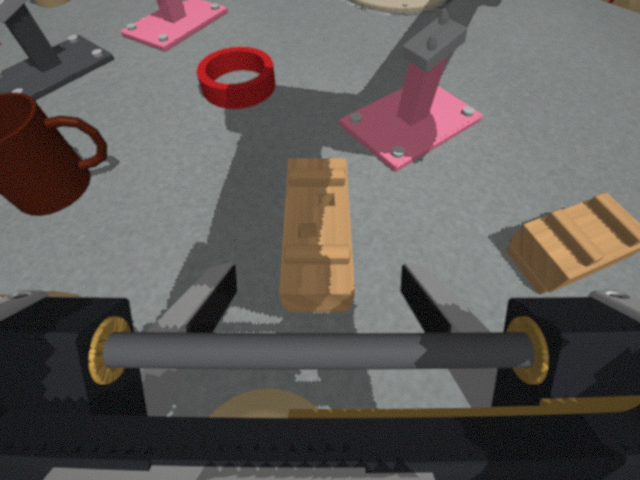

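The saddle lies centred between the open fingers (column 318, rows 160–310). I'll advance and close.

```bash

python3 -m crank '[0,-0.02,0,0.01,0,0.8,1, 0,-0.02,0,0.02,0,0.8,1, 0,-0.02,0,0.02,0,0.8,1, 0,0,0,0,0,0,1, 0,0,0,0,0,0,1]'; python3 log.py
python3 - <<'E'
from pl import *
p,R=tcp(RS0,SC,toolS(np.radians(-45),-1,1))
s=get_state(); print(np.round((p-s['tool_pos'])*1000,1))
E
python3 -m crank '[0,0,0,0,0,0,0, 0,0,0,0,0,0,0, 0,0,0,0,0,0,0, 0,0,0,0,0,0,0, 0,0,0,0,0,0,0, 0,0,0,0,0,0,0]'; python3 log.py
```

```text
time: 3.83
tool_pos: [0.5182, 0.2587, 0.0248]
ee_rot: [-0.351, -0.323, 0.869, -0.132]
wrist_force: [0.5, 0.6, -0.1]
opening: 0.0938
t 3.83 p [0.5182 0.2587 0.0248] z [-0.525 -0.457 -0.718] y [-0.654  0.757 -0.004] j [ 0.469  0.897  1.012 -0.186  1.982 -1.82 ] F [ 0.5  0.6 -0.1] o 0.0938
[ -0.8   0.6 -12.1]
time: 4.33
tool_pos: [0.5187, 0.2588, 0.0157]
ee_rot: [-0.356, -0.323, 0.867, -0.132]
wrist_force: [-0.1, 0.9, -0.0]
opening: 0.0576
t 4.33 p [0.5187 0.2588 0.0157] z [-0.532 -0.46  -0.711] y [-0.654  0.757  0.001] j [ 0.469  0.912  1.008 -0.186  1.98  -1.821] F [-0.1  0.9 -0. ] o 0.0576
```

```bash

python3 -m crank '[0,0,0,0,0,0,0, 0,0,0,0,0,0,0, 0,0,0,0,0,0,0]'; python3 log.py
cat > st2.py <<'E'
from pl import *
import json,sys
E
python3 - <<'E'
from pl import *
s=get_state(); R0=q2R(s['ee_rot']); p0=s['tool_pos']
SR=R0.T@RS0; SP=R0.T@(SC-p0); np.savez('g1.npz',SR=SR,SP=SP); print(np.round(SP*1000,1))
lift=p0+np.array([0,0,.12])
a=go(lift,R0,grip=0)
t=np.pi/2; zs=np.array([np.cos(t),np.sin(t),0]); Rs=np.column_stack([Z,np.cross(zs,Z),zs])
R=Rs@SR.T
def at(h,P=(.5,.2)): return np.array([*P,h])-R@SP
for P in((.5,.2),(.48,.2),(.5,.15)):
    print(P); b=go(at(.13,P),R,start=a,verbose=False); go(at(.072,P),R,start=b,verbose=False)
E
```

```text
time: 4.58
tool_pos: [0.5184, 0.2588, 0.0156]
ee_rot: [-0.356, -0.323, 0.867, -0.132]
wrist_force: [2.0, 2.0, 1.4]
opening: 0.0511
t 4.58 p [0.5184 0.2588 0.0156] z [-0.533 -0.459 -0.711] y [-0.654  0.757  0.001] j [ 0.469  0.912  1.009 -0.185  1.979 -1.821] F [2.  2.  1.4] o 0.0511
[ -1.8   1.  -16.4]
n 4 jointload 0.31 ikerr 0.0 end [ 0.47  0.83  0.89 -0.21  2.18 -1.87] rot [0. 0. 0.] d [  0.   0. 120.] minj5 2.03
0,0,0,0.53,0,-0.53,0, 0,0,0,0.53,0,-0.53,0, 0,0,0,0.53,0,-0.53,0, 0,0,0,0.53,0,-0.53,0
(0.5, 0.2)
n 24 jointload 0.7 ikerr 0.0 end [ 0.68  0.59  1.45 -0.59  1.66  0.8 ] rot [  0.7 -45.1 138.7] d [-19.5 -69.2 -18.5] minj5 1.62
n 2 jointload 0.28 ikerr 0.0 end [ 0.68  0.64  1.5  -0.59  1.57  0.86] rot [0. 0. 0.] d [  0.   0. -58.] minj5 1.57
(0.48, 0.2)
n 24 jointload 0.71 ikerr 0.0 end [ 0.7   0.57  1.48 -0.58  1.65  0.82] rot [  0.7 -45.1 138.7] d [-39.5 -69.2 -18.5] minj5 1.61
n 2 jointload 0.28 ikerr 0.0 end [ 0.7   0.63  1.54 -0.58  1.56  0.89] rot [0. 0. 0.] d [  0.   0. -58.] minj5 1.56
(0.5, 0.15)
n 24 jointload 0.71 ikerr 0.0 end [ 0.63  0.54  1.53 -0.62  1.59  0.78] rot [  0.7 -45.1 138.7] d [ -19.5 -119.2  -18.5] minj5 1.57
n 2 jointload 0.28 ikerr 0.0 end [ 0.63  0.6   1.59 -0.62  1.5   0.85] rot [0. 0. 0.] d [  0.   0. -58.] minj5 1.5
```

```bash

python3 - <<'E'
from h import *
for n in("wrist","side","scene"):
    im=camera(n); cv2.imwrite(f"pics/{n}3.png",im)
    if n=="side": cv2.imwrite("pics/side3c.png",cv2.resize(im[90:240,230:430],None,fx=4,fy=4))
info()
E
```

```text
t 4.73 p [0.5186 0.2584 0.0159] z [-0.532 -0.46  -0.711] y [-0.654  0.756  0.   ] j [ 0.469  0.912  1.009 -0.186  1.98  -1.821] F [0.9 0.3 1. ] o 0.0501
```

View pics/side3c.png

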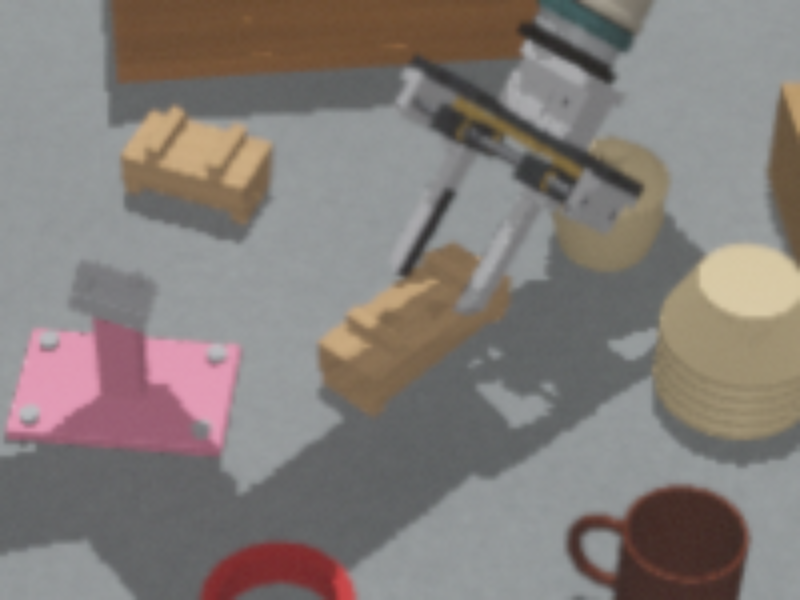

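View pics/wrist3.png

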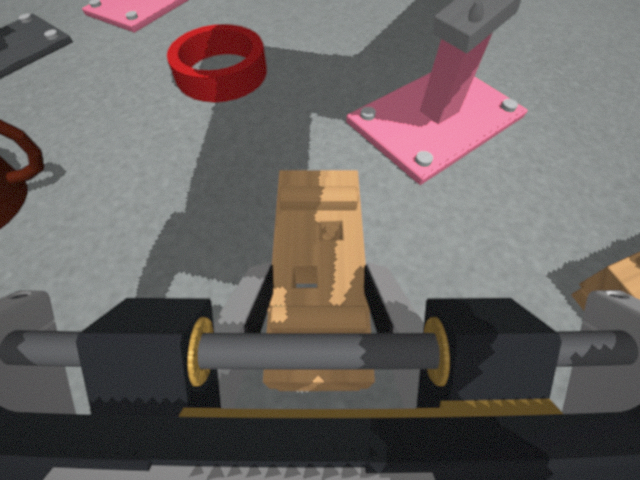

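```bash

python3 -m crank '[0,0,0,0,0,0,0, 0,0,0,0.2,0,-0.2,0, 0,0,0,0.2,0,-0.2,0, 0,0,0,0,0,0,0, 0,0,0,0,0,0,0]'; python3 log.py
python3 - <<'E'
from h import *
for n in("wrist","side"):
    im=camera(n); cv2.imwrite(f"pics/{n}4.png",im)
    if n=="side": cv2.imwrite("pics/side4c.png",cv2.resize(im[120:220,280:410],None,fx=6,fy=6))
E
```

```text
time: 5.15
tool_pos: [0.5189, 0.2588, 0.0395]
ee_rot: [-0.355, -0.323, 0.867, -0.132]
wrist_force: [0.7, 0.3, -2.1]
opening: 0.0488
t 5.15 p [0.5189 0.2588 0.0395] z [-0.531 -0.459 -0.713] y [-0.654  0.757 -0.   ] j [ 0.469  0.892  0.991 -0.189  2.015 -1.828] F [ 0.7  0.3 -2.1] o 0.0488
```

View pics/side4c.png

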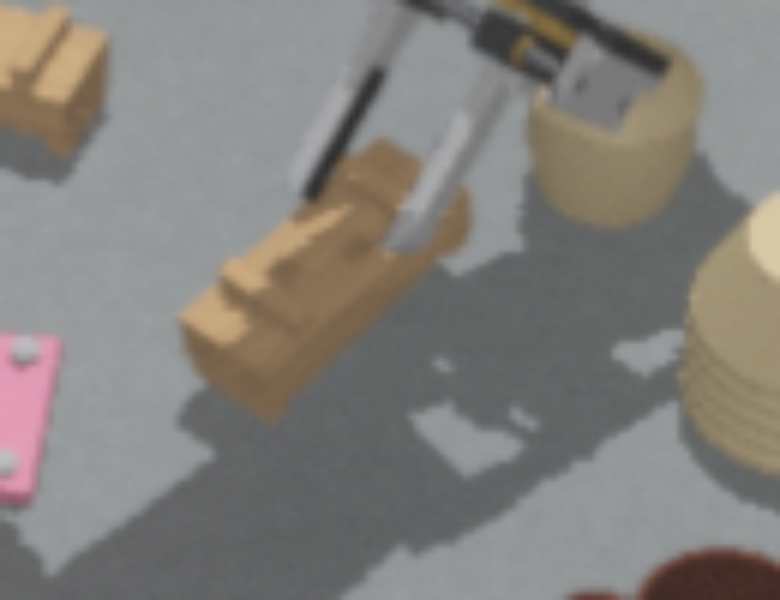

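View pics/wrist4.png

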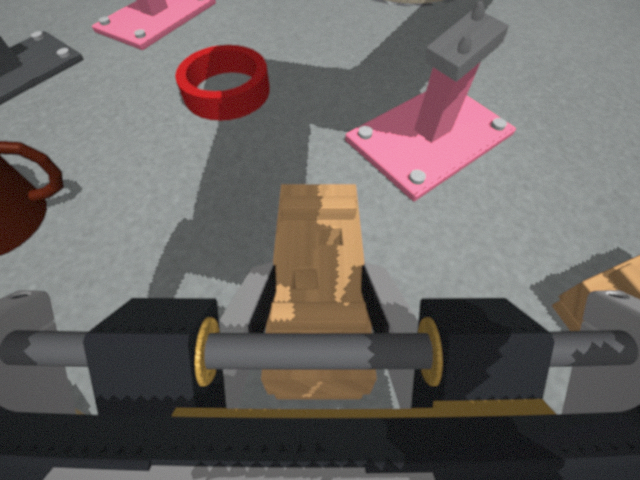

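```bash

python3 - <<'E'
from h import *
im=cv2.imread("pics/wrist4.png")
cv2.imwrite("pics/w4c.png",cv2.resize(im[170:310,250:400],None,fx=5,fy=5,interpolation=cv2.INTER_CUBIC))
im=cv2.imread("pics/side4.png")
cv2.imwrite("pics/s4c.png",cv2.resize(im[140:195,305:365],None,fx=12,fy=10.9,interpolation=cv2.INTER_CUBIC))
E
```

```text
(no output)
```

View pics/w4c.png

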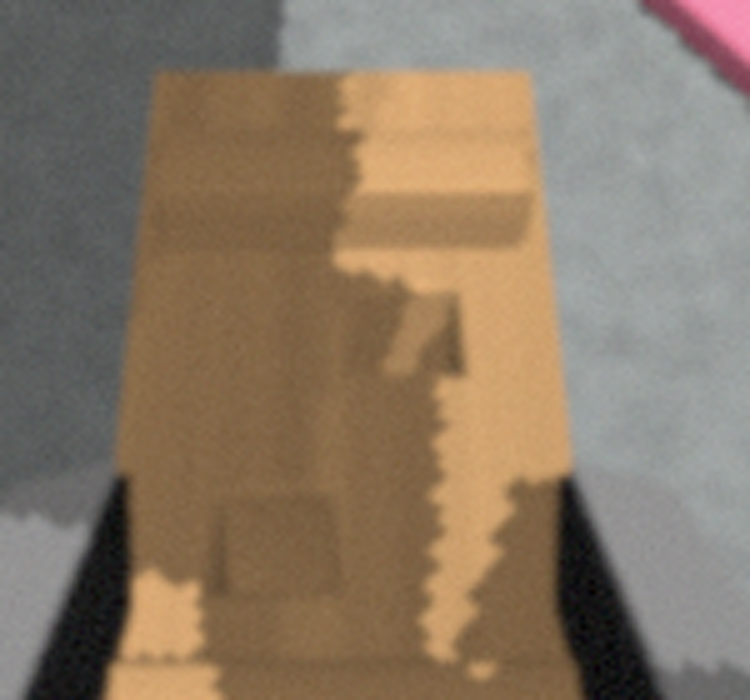

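View pics/s4c.png

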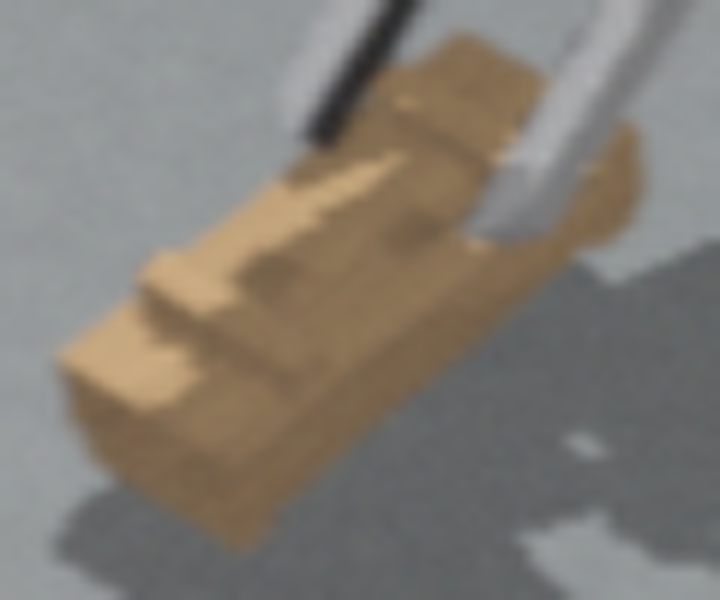

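```bash

cat > fitp.py <<'E'
from h import *
def fitpose(obs,P0,R0,prior=None):
    """obs: list of (camname,calib,pts3,px)"""
    def f(v):
        R=R0@Rn.from_rotvec(v[3:]).as_matrix(); t=P0+v[:3]
        return np.concatenate([(proj(n,np.array(X)/1000@R.T+t,c)-px).ravel() for n,c,X,px in obs])
    r=least_squares(f,np.zeros(6),x_scale=[.01]*3+[.1]*3)
    return P0+r.x[:3],R0@Rn.from_rotvec(r.x[3:]).as_matrix(),r.fun.reshape(-1,2)
E
python3 - <<'E'
from fitp import *; from tgt import *
wp=unc([(155,72),(530,72),(405,333),(278,545)],5,250,170)
X=[(-70,-28,14),(-70,28,14),(-20,8,14),(12,-8,14)]
sp=(np.array([(62,360),(235,478),(268,272),(412,228)])+.5)/[12,10.9]-.5+[305,140]
Xs=[(-70,28,14),(-70,-28,14),(-20,8,14),(12,-8,14)]
s=get_state()
cw=get_calibration("wrist");cs=get_calibration("side")
RS0=np.column_stack([SX,SY,Z])
for o in ([("wrist",cw,X,wp)],[("wrist",cw,X,wp),("side",cs,Xs,sp)]):
    p,R,f=fitpose(o,SC+[0,0,.02],RS0)
    print(np.round(p,4),np.round(R,3).tolist(),np.round(f,1).tolist())
    Rt=q2R(s['ee_rot']); print('in tool',np.round(Rt.T@(p-s['tool_pos'])*1000,1), 'rot vs start',np.round(np.degrees(Rn.from_matrix(RS0.T@R).as_rotvec()),1))
E
```

```text
[0.5298 0.2685 0.0446] [[0.747, -0.658, -0.099], [0.652, 0.753, -0.084], [0.13, -0.002, 0.992]] [[-0.0, 0.0], [-0.0, -0.0], [0.1, 0.1], [-0.0, -0.1]]
in tool [ -6.6   0.  -15. ] rot vs start [-0.1 -7.5  0.2]
[0.5301 0.2688 0.0453] [[0.746, -0.658, -0.102], [0.652, 0.753, -0.09], [0.136, 0.001, 0.991]] [[-0.0, 0.2], [0.1, -0.0], [0.2, -0.0], [-0.0, -0.2], [-0.1, 0.0], [0.5, -0.8], [0.3, 0.6], [0.3, 0.5]]
in tool [ -6.3   0.1 -15.8] rot vs start [ 0.1 -7.8  0.2]
```

```bash

python3 -m crank '[0,0,0,0,0,0,0, 0,0,0,0,0,0,0, 0,0,0,0,0,0,0]'; python3 log.py
python3 - <<'E'
from h import *
im=camera("wrist"); cv2.imwrite("pics/wrist5.png",im)
cv2.imwrite("pics/w5c.png",cv2.resize(im[170:310,250:400],None,fx=5,fy=5,interpolation=cv2.INTER_CUBIC))
E
```

```text
time: 5.5
tool_pos: [0.5181, 0.2583, 0.0383]
ee_rot: [-0.357, -0.323, 0.867, -0.132]
wrist_force: [-0.2, 0.6, -2.4]
opening: 0.0484
t 5.5 p [0.5181 0.2583 0.0383] z [-0.533 -0.46  -0.71 ] y [-0.654  0.757  0.001] j [ 0.469  0.894  0.992 -0.189  2.015 -1.828] F [-0.2  0.6 -2.4] o 0.0484
```

View pics/w5c.png

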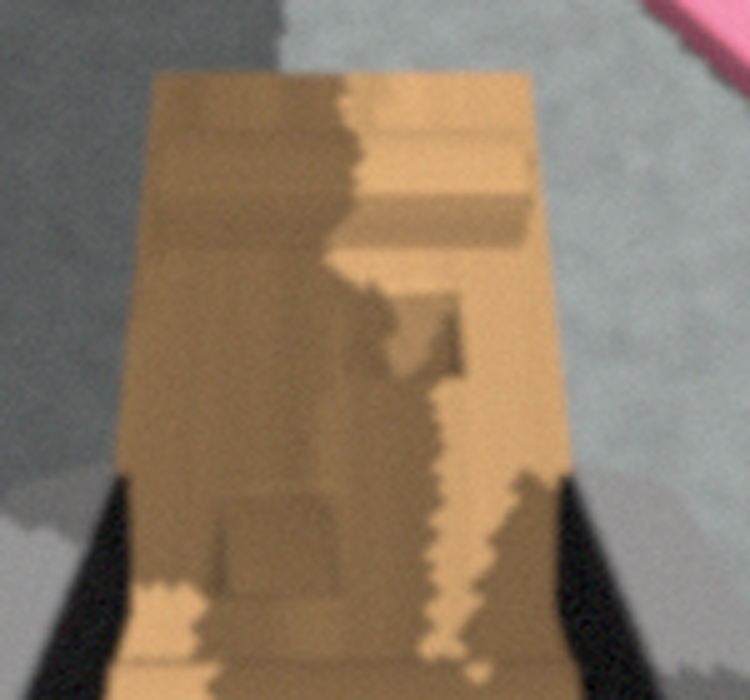

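```bash

cat > g1pose.py <<'E'
from pl import *
# saddle in tool (from fit)
pS=np.array([.5301,.2688,.0453]); RSs=RS0@Rn.from_rotvec(np.radians([0,-7.8,0])).as_matrix()
Rt=q2R([-0.355,-0.323,0.867,-0.132]/np.linalg.norm([-0.355,-0.323,0.867,-0.132])); pt=np.array([.5189,.2588,.0395])
E
python3 - <<'E'
from pl import *
SP=np.array([-6.3,0,-15.6])/1000
Rt=q2R(np.array(D[-2][2])); RSs=RS0@Rn.from_rotvec(np.radians([0,-7.8,0])).as_matrix()
SR=Rt.T@RSs; np.savez('g1.npz',SR=SR,SP=SP)
s=get_state(); R0=q2R(s['ee_rot']); p0=s['tool_pos']
a=go(p0+np.array([-.01,-.02,.12]),R0,grip=0,N=6)
zs=np.array([0,1.,0]); Rs=np.column_stack([Z,np.cross(zs,Z),zs])
R=Rs@SR.T
b=go(np.array([.5,.2,.13])-R@SP,R,start=a,grip=0)
E
```

```text
n 6 jointload 0.18 ikerr 0.0 end [ 0.45  0.78  0.93 -0.22  2.18 -1.89] rot [0. 0. 0.] d [-10. -20. 120.] minj5 2.04
0,0,0,0.41,-0.04,-0.29,0, 0,0,0,0.41,-0.04,-0.29,0, 0,0,0,0.41,-0.04,-0.29,0, 0,0,0,0.41,-0.04,-0.29,0, 0,0,0,0.41,-0.04,-0.29,0, 0,0,0,0.41,-0.04,-0.29,0
n 24 jointload 0.71 ikerr 0.0 end [ 0.64  0.52  1.47 -0.51  1.58  0.75] rot [ -8.5 -41.5 137.2] d [ -8.1 -42.9 -44.5] minj5 1.57
-0.06,-0.29,0.95,-0.01,-0.03,0.06,0, -0.06,-0.29,0.95,-0.01,-0.03,0.06,0, -0.06,-0.29,0.95,-0.01,-0.03,0.06,0, -0.06,-0.29,0.95,-0.01,-0.03,0.06,0, -0.06,-0.29,0.95,-0.01,-0.03,0.06,0, -0.06,-0.29,0.95,-0.01,-0.03,0.06,0, -0.06,-0.29,0.95,-0.01,-0.02,0.06,0, -0.06,-0.29,0.95,-0.01,-0.02,0.06,0, -0.06,-0.29,0.95,-0.01,-0.02,0.06,0, -0.06,-0.29,0.95,-0.01,-0.02,0.06,0, -0.06,-0.29,0.95,-0.01,-0.02,0.06,0, -0.06,-0.29,0.95,-0.01,-0.02,0.06,0
-0.06,-0.29,0.95,-0.01,-0.02,0.06,0, -0.06,-0.29,0.95,-0.01,-0.02,0.06,0, -0.06,-0.29,0.95,-0.01,-0.02,0.06,0, -0.06,-0.29,0.95,-0.01,-0.01,0.06,0, -0.06,-0.29,0.95,-0.01,-0.01,0.06,0, -0.06,-0.29,0.95,-0.01,-0.01,0.06,0, -0.06,-0.29,0.95,-0.01,-0.01,0.06,0, -0.06,-0.29,0.95,-0.01,-0.01,0.06,0, -0.06,-0.29,0.95,-0.01,-0.01,0.06,0, -0.06,-0.29,0.95,-0.01,-0.01,0.06,0, -0.06,-0.29,0.95,-0.01,-0.01,0.06,0, -0.06,-0.29,0.95,-0.01,-0.01,0.06,0
```

```bash

python3 -m crank '[0,0,0,0.41,-0.04,-0.29,0, 0,0,0,0.41,-0.04,-0.29,0, 0,0,0,0.41,-0.04,-0.29,0, 0,0,0,0.41,-0.04,-0.29,0, 0,0,0,0.41,-0.04,-0.29,0, 0,0,0,0.41,-0.04,-0.29,0]'; python3 log.py
python3 -m crank '[-0.03,-0.15,0.5,-0.01,-0.03,0.06,0, -0.06,-0.29,0.95,-0.01,-0.03,0.06,0, -0.06,-0.29,0.95,-0.01,-0.03,0.06,0, -0.06,-0.29,0.95,-0.01,-0.03,0.06,0, -0.06,-0.29,0.95,-0.01,-0.03,0.06,0, -0.06,-0.29,0.95,-0.01,-0.03,0.06,0, -0.06,-0.29,0.95,-0.01,-0.02,0.06,0, -0.06,-0.29,0.95,-0.01,-0.02,0.06,0, -0.06,-0.29,0.95,-0.01,-0.02,0.06,0, -0.06,-0.29,0.95,-0.01,-0.02,0.06,0, -0.06,-0.29,0.95,-0.01,-0.02,0.06,0, -0.06,-0.29,0.95,-0.01,-0.02,0.06,0]';python3 log.py
python3 -m crank '[-0.06,-0.29,0.95,-0.01,-0.02,0.06,0, -0.06,-0.29,0.95,-0.01,-0.02,0.06,0, -0.06,-0.29,0.95,-0.01,-0.02,0.06,0, -0.06,-0.29,0.95,-0.01,-0.01,0.06,0, -0.06,-0.29,0.95,-0.01,-0.01,0.06,0, -0.06,-0.29,0.95,-0.01,-0.01,0.06,0, -0.06,-0.29,0.95,-0.01,-0.01,0.06,0, -0.06,-0.29,0.95,-0.01,-0.01,0.06,0, -0.06,-0.29,0.95,-0.01,-0.01,0.06,0, -0.06,-0.29,0.95,-0.01,-0.01,0.06,0, -0.06,-0.29,0.95,-0.01,-0.01,0.06,0, -0.03,-0.15,0.5,0,0,0.06,0]';python3 log.py
python3 -m crank '[0,0,0,0,0,0,0, 0,0,0,0,0,0,0]'
python3 - <<'E'
from h import *
for n in("wrist","side","scene"):
    im=camera(n); cv2.imwrite(f"pics/{n}6.png",im)
    if n=="side": cv2.imwrite("pics/side6c.png",cv2.resize(im[100:250,240:440],None,fx=4,fy=4))
E
python3 log.py
```

```text
time: 6.05
tool_pos: [0.5084, 0.2372, 0.1581]
ee_rot: [-0.357, -0.323, 0.867, -0.132]
wrist_force: [-0.1, 0.2, -2.9]
opening: 0.0481
t 6.05 p [0.5084 0.2372 0.1581] z [-0.533 -0.46  -0.711] y [-0.654  0.757  0.001] j [ 0.451  0.784  0.928 -0.223  2.181 -1.888] F [-0.1  0.2 -2.9] o 0.0481
time: 7.05
tool_pos: [0.5034, 0.2155, 0.1348]
ee_rot: [-0.09, 0.194, 0.952, -0.219]
wrist_force: [-0.1, -0.5, -2.4]
opening: 0.0484
t 7.05 p [0.5034 0.2155 0.1348] z [-0.257 -0.382 -0.888] y [ 0.33   0.829 -0.452] j [ 0.458  0.541  1.274 -0.235  1.745 -0.702] F [-0.1 -0.5 -2.4] o 0.0484
time: 8.05
tool_pos: [0.4985, 0.1965, 0.1123]
ee_rot: [0.207, 0.64, 0.704, -0.229]
wrist_force: [0.7, 0.2, -2.1]
opening: 0.0481
t 8.05 p [0.4985 0.1965 0.1123] z [-0.003 -0.587 -0.809] y [ 0.995  0.076 -0.058] j [ 0.628  0.511  1.478 -0.493  1.56   0.643] F [ 0.7  0.2 -2.1] o 0.0481
time: 8.22
tool_pos: [0.4992, 0.1964, 0.1124]
ee_rot: [0.206, 0.638, 0.705, -0.229]
wrist_force: [-0.5, 0.1, -0.5]
opening: 0.0486
t 8.37 p [0.5    0.1962 0.113 ] z [-0.002 -0.586 -0.81 ] y [ 0.995  0.079 -0.059] j [ 0.626  0.51   1.476 -0.493  1.559  0.637] F [ 0.1  0.  -1.9] o 0.0486
```

View pics/side6c.png

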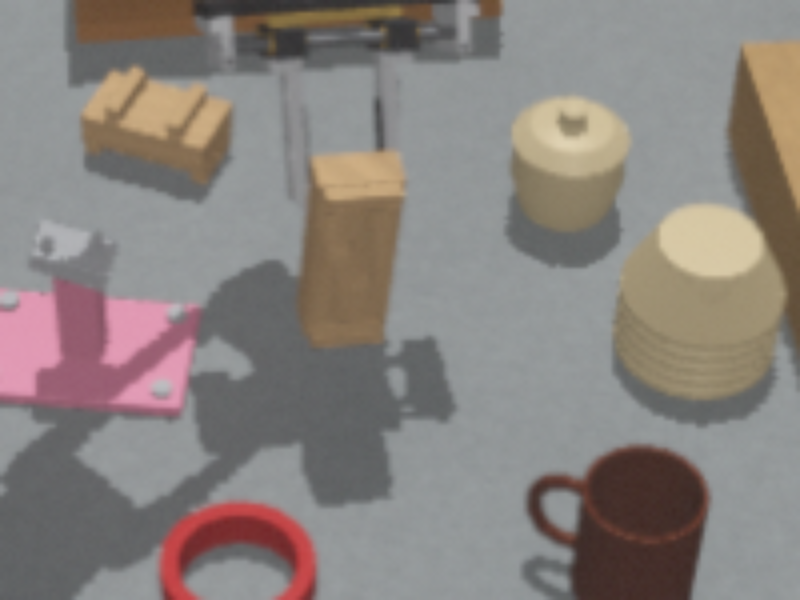

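View pics/wrist6.png

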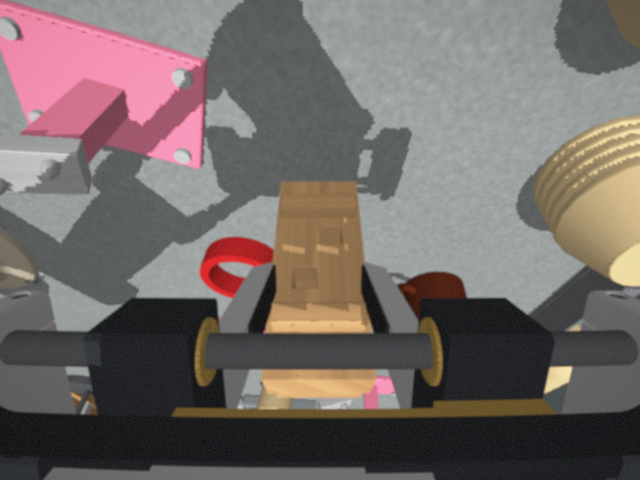

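View pics/scene6.png

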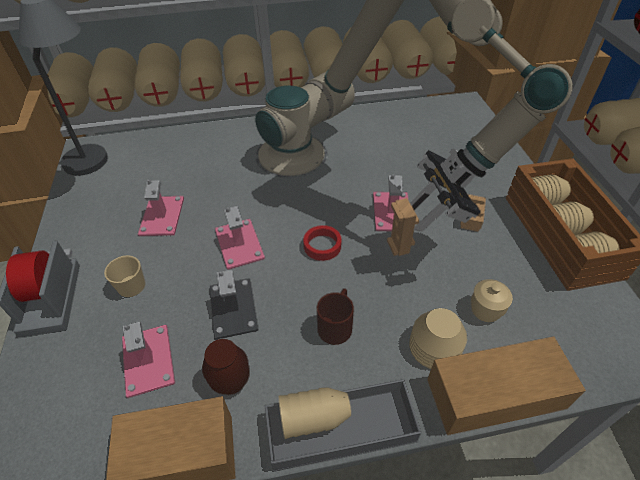

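```bash

python3 - <<'E'
from pl import *
g=np.load('g1.npz'); SR,SP=g['SR'],g['SP']
s=get_state(); R0=q2R(s['ee_rot']); p0=s['tool_pos']
Rs=R0@SR; print('saddle now',np.round(p0+R0@SP,4)); print(np.round(Rs,3))
zs=np.array([0,1.,0]); Rw=np.column_stack([Z,np.cross(zs,Z),zs])
R=Rw@SR.T
a=go(np.array([.5,.2,.082])-R@SP,R,grip=0)
a=go(np.array([.5,.2,.070])-R@SP,R,grip=0,start=a,N=3)
E
```

```text
saddle now [0.5006 0.2003 0.1293]
[[ 0.063  0.995 -0.077]
 [-0.029  0.079  0.996]
 [ 0.998 -0.061  0.034]]
n 2 jointload 0.48 ikerr 0.0 end [ 0.64  0.57  1.52 -0.51  1.49  0.8 ] rot [-0.1 -1.8  5.7] d [  0.1  -0.8 -47.2] minj5 1.49
-0.01,-0.15,0.48,0.34,0.03,0.48,0, -0.01,-0.15,0.48,0.34,0.02,0.48,0
n 3 jointload 0.04 ikerr 0.0 end [ 0.64  0.58  1.53 -0.52  1.47  0.81] rot [0. 0. 0.] d [  0.   0. -12.] minj5 1.47
0,0,0,0.06,0,0.08,0, 0,0,0,0.06,0,0.08,0, 0,0,0,0.06,0,0.08,0
```

```bash

python3 -m crank '[-0.01,-0.1,0.32,0.23,0.02,0.32,0, -0.01,-0.1,0.32,0.23,0.02,0.32,0, -0.01,-0.1,0.32,0.23,0.02,0.32,0, 0,0,0,0,0,0,0, 0,0,0,0,0,0,0]'
python3 -m crank '[0,0,0,0.06,0,0.08,0, 0,0,0,0.06,0,0.08,0, 0,0,0,0.06,0,0.08,0, 0,0,0,0,0,0,0, 0,0,0,0,0,0,0]'
python3 - <<'E'
from h import *
s=info()
g=np.load('g1.npz'); SR,SP=g['SR'],g['SP']; R0=q2R(s['ee_rot']);print(np.round(s['tool_pos']+R0@SP,4)); print(np.round(R0@SR,3))
for n in("side","scene"):
    im=camera(n); cv2.imwrite(f"pics/{n}7.png",im)
    if n=="side": cv2.imwrite("pics/side7c.png",cv2.resize(im[120:220,280:410],None,fx=6,fy=6))
    else: cv2.imwrite("pics/scene7c.png",cv2.resize(im[170:290,350:510],None,fx=5,fy=5))
E
```

```text
time: 8.78
tool_pos: [0.5002, 0.1952, 0.0652]
ee_rot: [0.229, 0.669, 0.669, -0.228]
wrist_force: [-0.0, -0.3, -1.7]
opening: 0.0483
time: 9.2
tool_pos: [0.5014, 0.1959, 0.055]
ee_rot: [0.23, 0.67, 0.669, -0.226]
wrist_force: [-0.0, 3.3, 5.7]
opening: 0.0491
t 9.2 p [0.5014 0.1959 0.055 ] z [ 0.005 -0.611 -0.792] y [1.    0.001 0.006] j [ 0.64   0.579  1.534 -0.518  1.472  0.812] F [-0.   3.3  5.7] o 0.0491
[0.5013 0.2005 0.0712]
[[-0.005  1.    -0.001]
 [-0.     0.001  1.   ]
 [ 1.     0.005  0.   ]]
```

View pics/side7c.png

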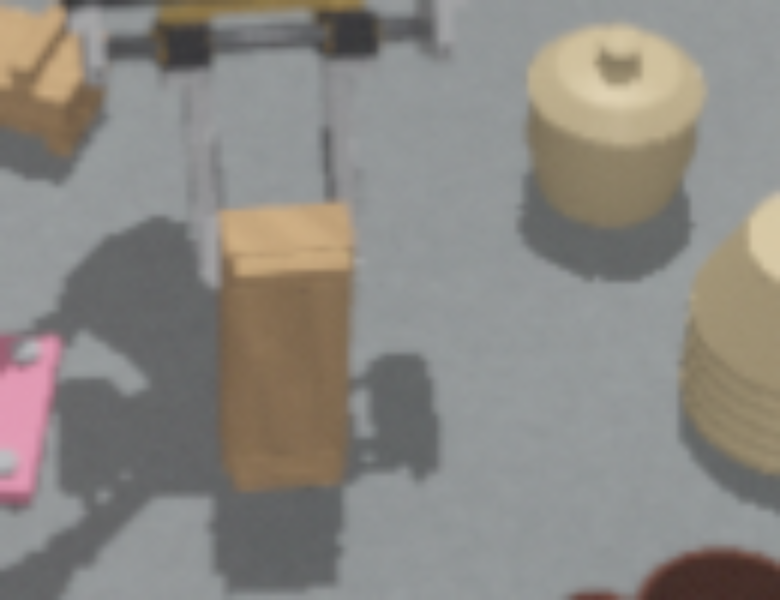

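View pics/scene7c.png

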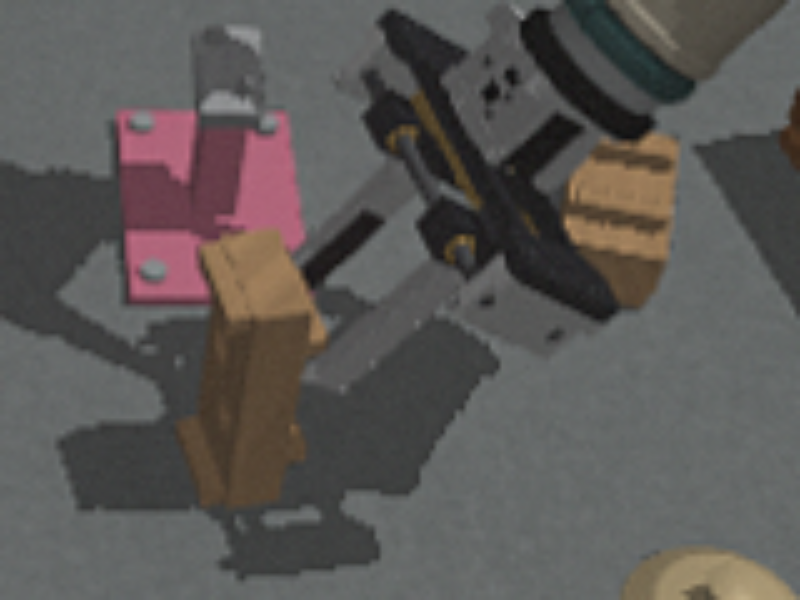

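Upright, its end in contact with the bench (Fz +5.7 N). I'll release and back off along the tool axis.

```bash

python3 -m crank '[0,0,0,0,0,0,0.7, 0,0,0,0,0,0,0.8, 0,0,0,0,0,0,1, 0,0,0,0,0,0,1, 0,0,0,0,0,0,1]'
python3 -m crank '[0,0,0,0,0,-0.3,1, 0,0,0,0,0,-0.7,1, 0,0,0,0,0,-0.8,1, 0,0,0,0,0,-0.8,1, 0,0,0,0,0,-0.4,1, 0,0,0,0,0,0,1]'
python3 log.py
python3 - <<'E'
from h import *
for n in("side","scene"):
    im=camera(n); cv2.imwrite(f"pics/{n}8.png",im)
    if n=="side": cv2.imwrite("pics/side8c.png",cv2.resize(im[140:210,295:365],None,fx=8,fy=8,interpolation=cv2.INTER_CUBIC))
    else: cv2.imwrite("pics/scene8c.png",cv2.resize(im[200:280,375:455],None,fx=7.5,fy=7.5,interpolation=cv2.INTER_CUBIC))
E
```

```text
time: 9.72
tool_pos: [0.5002, 0.1952, 0.0531]
ee_rot: [0.23, 0.669, 0.669, -0.228]
wrist_force: [-0.2, -0.1, 0.4]
opening: 0.0786
time: 10.22
tool_pos: [0.5015, 0.2717, 0.1506]
ee_rot: [0.23, 0.67, 0.669, -0.224]
wrist_force: [0.1, -0.2, -0.0]
opening: 0.0935
t 10.22 p [0.5015 0.2717 0.1506] z [ 0.008 -0.608 -0.794] y [1.    0.002 0.009] j [ 0.724  0.568  1.286 -0.486  1.73   0.757] F [ 0.1 -0.2 -0. ] o 0.0935
```

View pics/side8c.png

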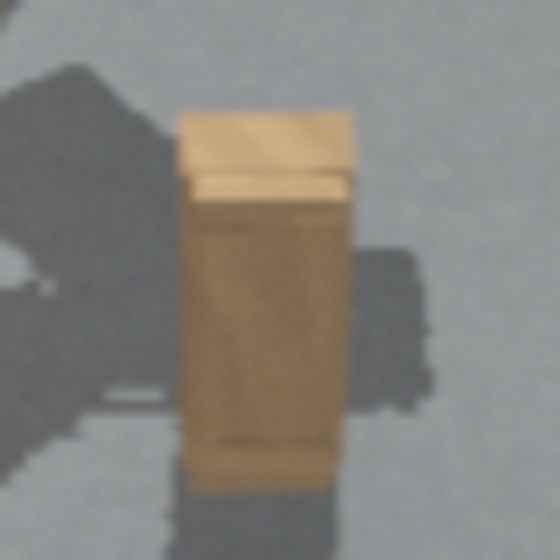

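View pics/scene8c.png

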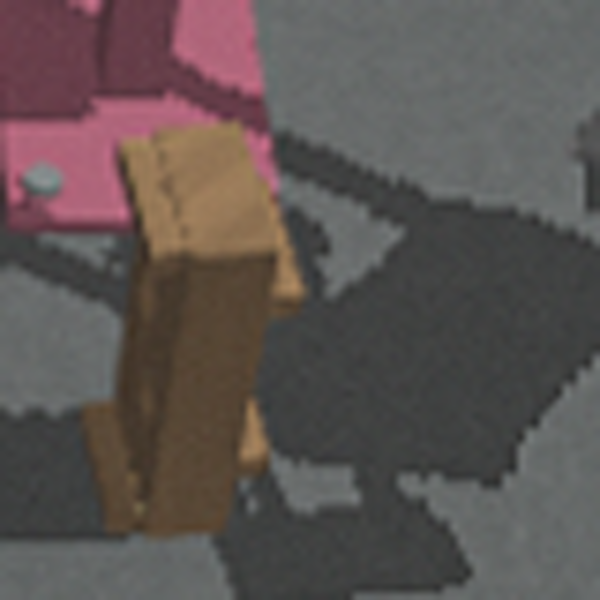

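```bash

cat > stand.py <<'E'
from pl import *
E
python3 - <<'E'
from pl import *
cs,cc=get_calibration("side"),get_calibration("scene")
A=[(70,-28,14),(70,28,14),(70,-28,-14),(70,28,-14),(70,-25,-26),(70,25,-26),(-70,-25,-26),(-70,25,-26)]
a=unc([(180,115),(353,113),(180,175),(355,172),(192,200),(347,198),(190,492),(337,487)],8,295,140)
B=[(70,28,-14),(70,28,14),(70,-28,14),(70,-25,-26),(-70,28,14),(-70,28,-14)]
b=unc([(150,255),(275,250),(242,125),(122,143),(222,530),(147,533)],7.5,375,200)
R0=np.column_stack([Z,[1,0,0],[0,1,0]])
def f(v,w):
    R=Rz(v[2])@R0; t=[v[0],v[1],.07]; r=[]
    if 's' in w: r.append(proj("side",np.array(A)/1000@R.T+t,cs)-a)
    if 'c' in w: r.append(proj("scene",np.array(B)/1000@R.T+t,cc)-b)
    return np.concatenate(r).ravel()
for w in('s','c','sc'):
    r=least_squares(f,[.5,.2,0],args=(w,)); print(w,np.round(r.x,4),np.round(r.fun.reshape(-1,2),1).tolist())
v=r.x
E
```

```text
s [ 0.5025  0.2039 -0.0788] [[-0.0, -0.1], [-0.3, -0.1], [0.3, -0.2], [0.0, -0.1], [0.1, -0.1], [0.1, -0.1], [-0.0, 0.1], [-0.2, 0.5]]
c [ 0.5026  0.1993 -0.1602] [[3.9, -0.0], [-0.6, 0.3], [0.1, -0.3], [-0.5, -1.3], [-1.0, 0.7], [-2.1, 0.6]]
sc [ 0.5026  0.2008 -0.1319] [[0.4, 0.3], [0.2, 1.1], [0.2, 0.3], [-0.1, 1.1], [-0.3, 0.4], [-0.2, 1.1], [-0.4, 0.6], [-0.5, 1.6], [4.9, 0.0], [0.3, 0.1], [0.3, -0.4], [-0.2, -1.2], [-0.2, 0.4], [-1.2, 0.6]]
```

```bash

python3 - <<'E'
from pl import *
cs,cc=get_calibration("side"),get_calibration("scene")
A=[(70,-28,14),(70,28,14),(70,-28,-14),(70,28,-14),(70,-25,-26),(70,25,-26),(-70,-25,-26),(-70,25,-26)]
a=unc([(180,115),(353,113),(180,175),(355,172),(192,200),(347,198),(190,492),(337,487)],8,295,140)
B=[(70,25,-26),(70,28,14),(70,-28,14),(70,-25,-26),(-70,28,14),(-70,28,-14)]
b=unc([(150,257),(275,250),(242,125),(122,143),(222,530),(147,533)],7.5,375,200)
R0=np.column_stack([Z,[1,0,0],[0,1,0]])
def f(v,w):
    R=Rz(v[2])@R0; t=[v[0],v[1],.07]; r=[]
    if 's' in w: r.append(proj("side",np.array(A)/1000@R.T+t,cs)-a)
    if 'c' in w: r.append(proj("scene",np.array(B)/1000@R.T+t,cc)-b)
    return np.concatenate(r).ravel()
for w in('s','c','sc'):
    r=least_squares(f,[.5,.2,0],args=(w,)); print(w,np.round(r.x,4),np.round(r.fun.reshape(-1,2),1).tolist())
v=r.x; Rs=Rz(v[2])@R0; np.savez('stand.npz',p=[v[0],v[1],.07],R=Rs)
E
cat > s3.py <<'E'
from pl import *
import sys
st=np.load('stand.npz'); ps,Rs=st['p'],st['R']
A2=float(sys.argv[1]); sg=int(sys.argv[2])
Rt=toolS(np.radians(A2),1,sg)
p,R=tcp(Rs,ps,Rt,0.0)
z=R[:,2]; pre=p-z*.10
s=get_state(); p0,R0=s['tool_pos'],q2R(s['ee_rot'])
# up and over: raise, rotate halfway above saddle, then descend to pre
Rm=Rs@toolS(np.radians(-88),1,sg)
print('m1'); a=go(np.array([ps[0],ps[1]+.02,.27]),Rm)
print('pre'); a=go(pre,R,start=a)
print('in'); a=go(p,R,start=a)
# carry
print('lift'); a=go(p+[0,0,.10],R,start=a,verbose=False)
pf,Rf=tcp(RSf,PSf+RH[:,2]*.08,Rt,0.0)
print('carry'); a=go(pf,Rf,start=a,verbose=False)
pf,Rf=tcp(RSf,PSf,Rt,0.0)
print('down'); a=go(pf,Rf,start=a,verbose=False)
E
for a in -30 -40; do python3 s3.py $a 1|grep -v , ; python3 s3.py $a 1|grep -E '^n|^m|^p' ; done
```

```text
s [ 0.5025  0.2039 -0.0788] [[-0.0, -0.1], [-0.3, -0.1], [0.3, -0.2], [0.0, -0.1], [0.1, -0.1], [0.1, -0.1], [-0.0, 0.1], [-0.2, 0.5]]
c [ 0.5032  0.2008 -0.0947] [[0.1, -0.5], [0.8, 0.1], [-0.1, -0.4], [-0.4, -0.7], [0.3, 0.4], [-0.7, 0.9]]
sc [ 0.5027  0.202  -0.0948] [[0.2, 0.3], [-0.0, 0.5], [0.3, 0.2], [0.1, 0.5], [0.0, 0.3], [0.1, 0.5], [-0.0, 0.5], [-0.2, 1.1], [0.5, -0.7], [1.2, -0.1], [0.3, -0.6], [0.0, -0.9], [0.6, 0.2], [-0.3, 0.7]]
m1
n 7 jointload 0.61 ikerr 0.0 end [0.26 0.19 1.38 0.03 1.57 0.36] rot [ 1.9 39.7  5.2] d [  2.8 -46.8 122.1] minj5 1.57
pre
n 10 jointload 0.89 ikerr 0.0 end [-0.61  0.49  1.97  0.86  1.45 -0.99] rot [-0. 58. -0.] d [  -6.7  -90.  -159.4] minj5 1.35
in
n 3 jointload 0.39 ikerr 0.0 end [-0.46  0.56  2.07  1.01  1.28 -1.07] rot [0. 0. 0.] d [  8.2  86.2 -50. ] minj5 1.28
lift
n 3 jointload 0.43 ikerr 0.0 end [-0.46  0.39  1.98  0.96  1.42 -0.85] rot [0. 0. 0.] d [  0.   0. 100.] minj5 1.33
carry
n 19 jointload 0.92 ikerr 0.0 end [-0.3   0.91  0.66 -0.36  2.36  1.08] rot [ -9.8 -86.4  93.5] d [  72.  -437.7   21.2] minj5 1.41
down
n 3 jointload 
[... 1635 characters left out ...]
[0.26 0.19 1.38 0.03 1.57 0.36] rot [ 1.9 39.7  5.2] d [  2.8 -46.8 122.1] minj5 1.57
pre
n 9 jointload 0.85 ikerr 0.0 end [-0.52  0.36  1.94  0.79  1.38 -0.81] rot [-0. 48. -0.] d [  -5.9  -81.9 -147.8] minj5 1.33
n 3 jointload 0.39 ikerr 0.0 end [-0.37  0.45  2.04  0.92  1.18 -0.88] rot [0. 0. 0.] d [  7.2  76.3 -64.3] minj5 1.18
n 3 jointload 0.43 ikerr 0.0 end [-0.37  0.3   1.93  0.86  1.34 -0.67] rot [0. 0. 0.] d [  0.   0. 100.] minj5 1.23
n 19 jointload 0.95 ikerr 0.0 end [-0.29  1.02  0.53 -0.48  2.52  1.  ] rot [  6.6 -86.4  93.7] d [  70.2 -435.9   26.5] minj5 1.35
n 3 jointload 0.48 ikerr 0.0 end [-0.3   1.01  0.75 -0.39  2.33  1.11] rot [0. 0. 0.] d [-24.7  -0.8 -76.1] minj5 2.33
```

```bash
python3 s3.py -35 1
```

```text
m1
n 7 jointload 0.61 ikerr 0.0 end [0.26 0.19 1.38 0.03 1.57 0.36] rot [ 1.9 39.7  5.2] d [  2.8 -46.8 122.1] minj5 1.57
0.05,0.94,0.12,-0.40,0.01,-0.24,1, 0.05,0.94,0.12,-0.37,0.02,-0.28,1, 0.05,0.94,0.12,-0.34,0.02,-0.32,1, 0.05,0.94,0.12,-0.31,0.02,-0.35,1, 0.05,0.94,0.12,-0.27,0.02,-0.38,1, 0.05,0.94,0.12,-0.23,0.02,-0.40,1, 0.05,0.94,0.12,-0.19,0.03,-0.42,1
pre
n 9 jointload 0.92 ikerr 0.0 end [-0.57  0.43  1.96  0.83  1.41 -0.9 ] rot [-0. 53. -0.] d [  -6.3  -86.2 -153.4] minj5 1.34
0,0.98,0,-0.25,0.01,0.42,1, 0,0.98,0,-0.30,0.01,0.39,1, 0,0.98,0,-0.33,0.01,0.36,1, 0,0.98,0,-0.37,0.01,0.32,1, 0,0.98,0,-0.40,0.01,0.28,1, 0,0.98,0,-0.43,0.01,0.24,1, 0,0.98,0,-0.45,0.01,0.19,1, 0,0.98,0,-0.47,0.01,0.15,1, 0,0.98,0,-0.48,0.01,0.10,1
in
n 3 jointload 0.38 ikerr 0.0 end [-0.42  0.5   2.06  0.97  1.23 -0.98] rot [0. 0. 0.] d [  7.8  81.5 -57.4] minj5 1.23
0,0,0,0,0,0.83,1, 0,0,0,0,0,0.83,1, 0,0,0,0,0,0.83,1
lift
n 3 jointload 0.43 ikerr 0.0 end [-0.42  0.34  1.96  0.91  1.38 -0.76] rot [0. 0. 0.] d [  0.   0. 100.] minj5 1.28
carry
n 19 jointload 0.94 ikerr 0.0 end [-0.3   0.96  0.59 -0.41  2.44  1.05] rot [ -1.6 -86.4  94. ] d [  71.1 -436.8   23.9] minj5 1.38
down
n 3 jointload 0.47 ikerr 0.0 end [-0.31  0.95  0.81 -0.35  2.25  1.14] rot [0. 0. 0.] d [-24.7  -0.8 -76.1] minj5 2.25
```

```bash

python3 -m crank '[0.05,0.94,0.12,-0.4,0.01,-0.24,1, 0.05,0.94,0.12,-0.37,0.02,-0.28,1, 0.05,0.94,0.12,-0.34,0.02,-0.32,1, 0.05,0.94,0.12,-0.31,0.02,-0.35,1, 0.05,0.94,0.12,-0.27,0.02,-0.38,1, 0.05,0.94,0.12,-0.23,0.02,-0.4,1, 0.05,0.94,0.12,-0.19,0.03,-0.42,1]'; python3 log.py
python3 -m crank '[0,0.98,0,-0.25,0.01,0.42,1, 0,0.98,0,-0.3,0.01,0.39,1, 0,0.98,0,-0.33,0.01,0.36,1, 0,0.98,0,-0.37,0.01,0.32,1, 0,0.98,0,-0.4,0.01,0.28,1, 0,0.98,0,-0.43,0.01,0.24,1, 0,0.98,0,-0.45,0.01,0.19,1, 0,0.98,0,-0.47,0.01,0.15,1, 0,0.98,0,-0.48,0.01,0.1,1, 0,0,0,0,0,0,1, 0,0,0,0,0,0,1]'; python3 log.py
python3 - <<'E'
from pl import *
im=camera("wrist"); cv2.imwrite("pics/wrist9.png",im)
st=np.load('stand.npz'); ps,Rs=st['p'],st['R']
X=np.array([(70,-28,-14),(70,28,-14),(70,-25,-26),(70,25,-26),(-70,-25,-26),(-70,25,-26),(12,-8,-14),(-20,8,-14)])/1000
print(np.round(proj("wrist",X@Rs.T+ps)).tolist())
p,R=tcp(Rs,ps,toolS(np.radians(-35),1,1)); go(p,R)
E
```

```text
time: 10.9
tool_pos: [0.5021, 0.2216, 0.2699]
ee_rot: [-0.014, 0.74, 0.673, 0.011]
wrist_force: [1.3, 0.2, -0.4]
opening: 0.0939
t 10.9 p [0.5021 0.2216 0.2699] z [-0.002  0.036 -0.999] y [ 0.996 -0.094 -0.005] j [0.261 0.188 1.373 0.035 1.574 0.356] F [ 1.3  0.2 -0.4] o 0.0939
time: 11.82
tool_pos: [0.4966, 0.1353, 0.1137]
ee_rot: [-0.315, 0.659, 0.593, 0.337]
wrist_force: [-0.8, 0.3, 0.9]
opening: 0.0939
t 11.82 p [0.4966 0.1353 0.1137] z [ 0.071  0.816 -0.574] y [ 0.995 -0.098 -0.015] j [-0.569  0.433  1.954  0.826  1.412 -0.89 ] F [-0.8  0.3  0.9] o 0.0939
[[279.0, 182.0], [355.0, 181.0], [282.0, 193.0], [352.0, 192.0], [294.0, 296.0], [343.0, 296.0], [309.0, 234.0], [327.0, 257.0]]
n 3 jointload 0.37 ikerr 0.0 end [-0.42  0.5   2.06  0.97  1.23 -0.98] rot [-0.3  0.1 -0.4] d [  6.9  81.  -56.9] minj5 1.23
-0.02,0.01,-0.02,0,0,0.83,1, -0.02,0.01,-0.02,0,0,0.83,1, -0.02,0.01,-0.02,0,0,0.83,1
```

View pics/wrist9.png

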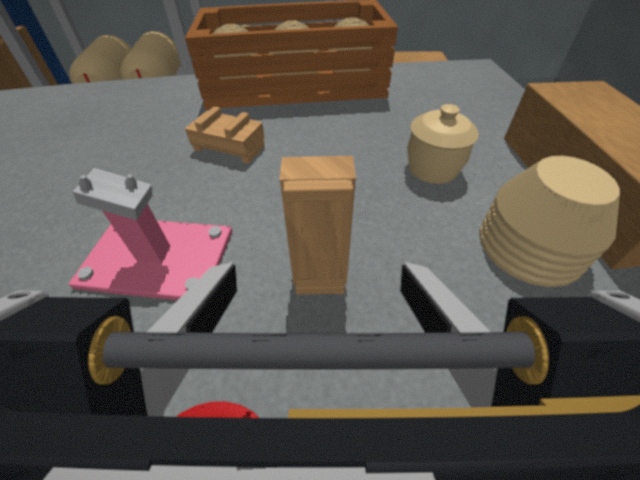

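```bash

python3 -m crank '[-0.02,0.01,-0.02,0,0,0.83,1, -0.02,0.01,-0.02,0,0,0.83,1, -0.02,0.01,-0.02,0,0,0.83,1, 0,0,0,0,0,0,1, 0,0,0,0,0,0,1, 0,0,0,0,0,0,1]'; python3 log.py
python3 -m crank '[0,0,0,0,0,0,0, 0,0,0,0,0,0,0, 0,0,0,0,0,0,0, 0,0,0,0,0,0,0, 0,0,0,0,0,0,0, 0,0,0,0,0,0,0, 0,0,0,0,0,0,0, 0,0,0,0,0,0,0, 0,0,0,0,0,0,0, 0,0,0,0,0,0,0, 0,0,0,0,0,0,0, 0,0,0,0,0,0,0]'; python3 log.py
python3 - <<'E'
from pl import *
im=camera("wrist"); cv2.imwrite("pics/wrist10.png",im)
st=np.load('stand.npz'); ps,Rs=st['p'],st['R']
s=get_state(); R0=q2R(s['ee_rot']); print(np.round(R0.T@(ps-s['tool_pos'])*1000,1))
E
```

```text
time: 12.37
tool_pos: [0.506, 0.2181, 0.0617]
ee_rot: [-0.307, 0.654, 0.6, 0.343]
wrist_force: [-0.1, -1.2, 0.3]
opening: 0.0938
t 12.37 p [0.506  0.2181 0.0617] z [ 0.081  0.813 -0.576] y [ 0.996 -0.092  0.011] j [-0.414  0.493  2.053  0.97   1.23  -0.982] F [-0.1 -1.2  0.3] o 0.0938
time: 13.37
tool_pos: [0.5056, 0.2171, 0.0591]
ee_rot: [-0.309, 0.656, 0.598, 0.343]
wrist_force: [-0.0, -0.4, 1.7]
opening: 0.0175
t 13.37 p [0.5056 0.2171 0.0591] z [ 0.08   0.815 -0.575] y [ 0.996 -0.094  0.005] j [-0.417  0.499  2.054  0.97   1.229 -0.983] F [-0.  -0.4  1.7] o 0.0175
[  0.1  -1.6 -18.8]
```

View pics/wrist10.png

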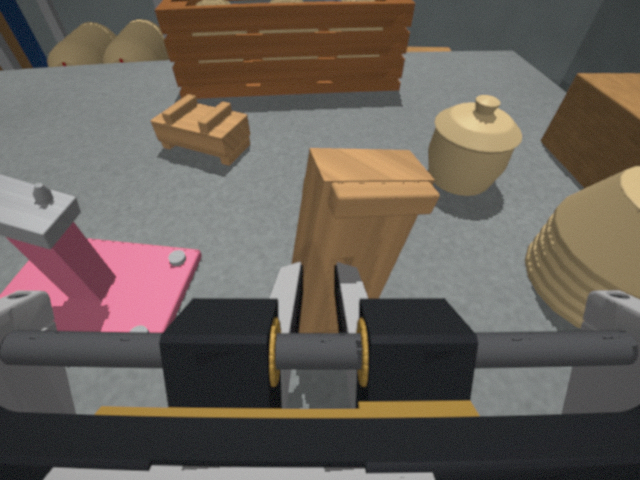

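```bash

python3 - <<'E'
from h import *
info()
for n in("side","scene"):
    im=camera(n); cv2.imwrite(f"pics/{n}11.png",im)
    if n=="side": cv2.imwrite("pics/side11c.png",cv2.resize(im[120:220,270:400],None,fx=6,fy=6,interpolation=cv2.INTER_CUBIC))
    else: cv2.imwrite("pics/scene11c.png",cv2.resize(im[190:290,355:485],None,fx=6,fy=6,interpolation=cv2.INTER_CUBIC))
E
```

```text
t 13.42 p [0.5057 0.2171 0.0591] z [ 0.08   0.814 -0.575] y [ 0.996 -0.094  0.005] j [-0.417  0.499  2.054  0.97   1.229 -0.983] F [-0.  -0.8  1.5] o 0.0135
```

View pics/side11c.png

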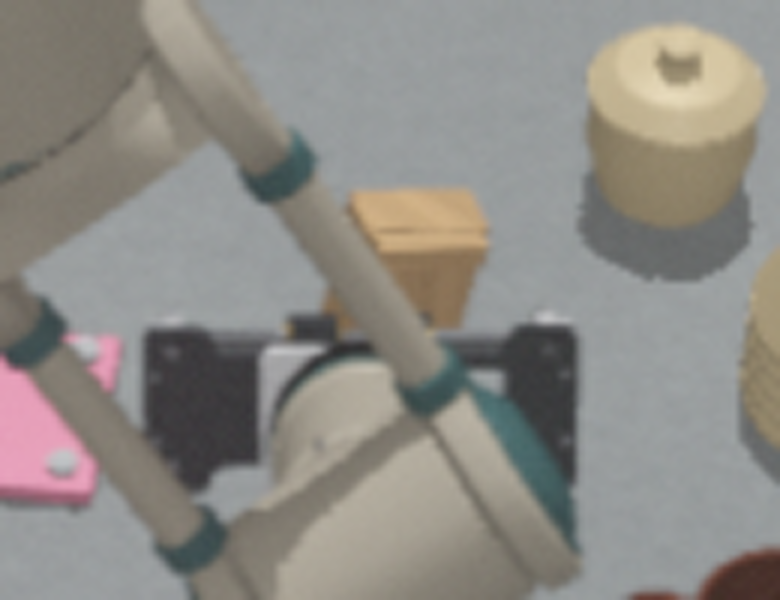

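View pics/scene11c.png

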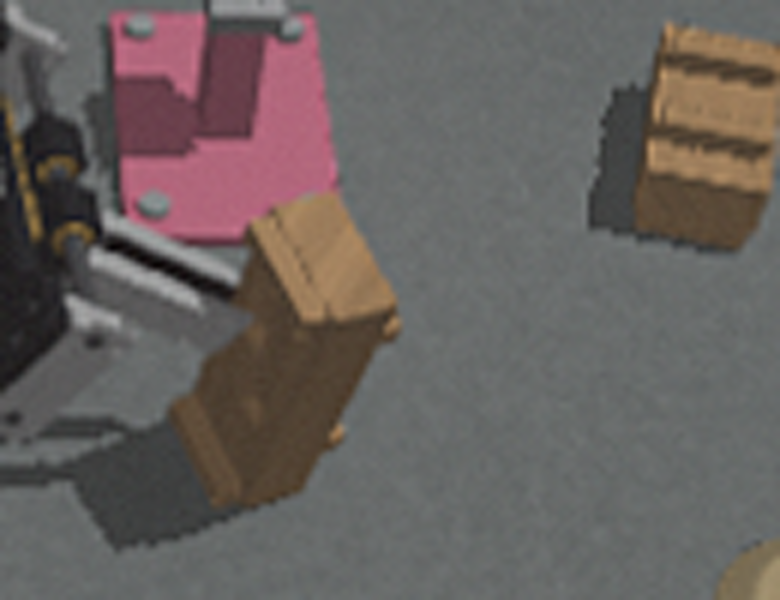

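```bash

python3 -m crank '[0,0,0,0,0,0,0, 0,0,0,0,0,0,0]'
python3 - <<'E'
from h import *
for n in("scene",):
    im=camera(n); cv2.imwrite(f"pics/{n}12.png",im)
    cv2.imwrite("pics/scene12c.png",cv2.resize(im[190:290,355:485],None,fx=6,fy=6,interpolation=cv2.INTER_CUBIC))
E
```

```text
time: 13.68
tool_pos: [0.5057, 0.217, 0.0588]
ee_rot: [-0.309, 0.656, 0.598, 0.342]
wrist_force: [-0.7, -0.0, -0.9]
opening: 0.0108
```

View pics/scene12c.png

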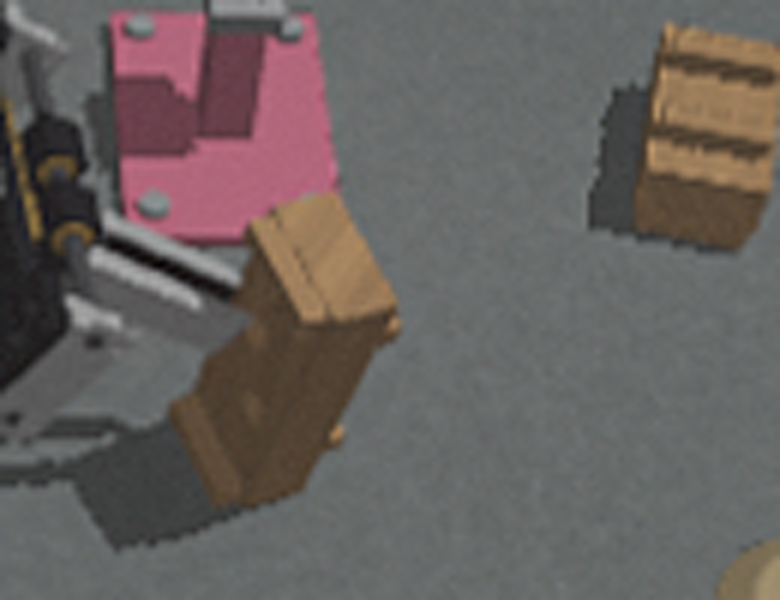

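```bash

python3 -m crank '[0,0,0,-0.29,0.05,-0.41,0, 0,0,0,-0.29,0.05,-0.41,0, 0,0,0,0,0,0,0]'
python3 - <<'E'
from h import *
for n in("scene","wrist"):
    im=camera(n); cv2.imwrite(f"pics/{n}13.png",im)
    if n=="scene": cv2.imwrite("pics/scene13c.png",cv2.resize(im[190:290,355:485],None,fx=6,fy=6,interpolation=cv2.INTER_CUBIC))
E
```

```text
time: 13.98
tool_pos: [0.5072, 0.1742, 0.0587]
ee_rot: [-0.308, 0.656, 0.598, 0.343]
wrist_force: [0.4, -0.4, -0.1]
opening: 0.011
```

View pics/scene13c.png

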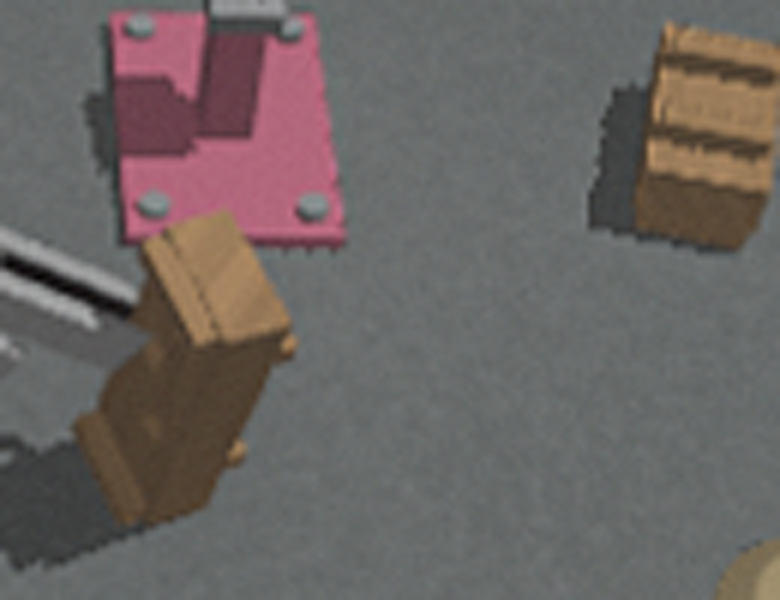

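View pics/wrist13.png

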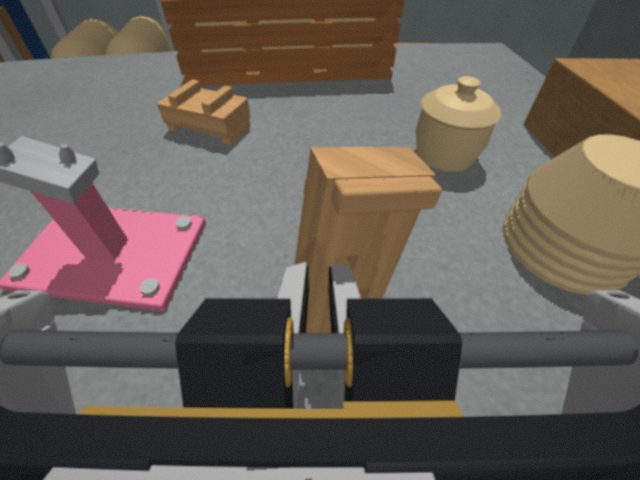

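```bash

python3 - <<'E'
import cv2
im=cv2.imread("pics/wrist13.png"); cv2.imwrite("pics/w13c.png",cv2.resize(im[130:330,240:500],None,fx=3,fy=3,interpolation=cv2.INTER_CUBIC))
im=cv2.imread("pics/scene13.png"); cv2.imwrite("pics/s13c.png",cv2.resize(im[215:285,350:420],None,fx=8.5,fy=8.5,interpolation=cv2.INTER_CUBIC))
E
```

```text
(no output)
```

View pics/w13c.png

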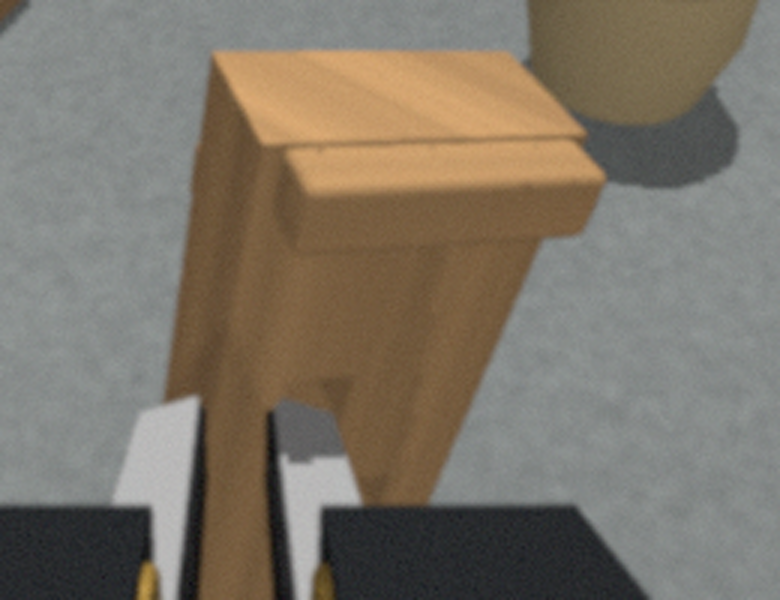

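View pics/s13c.png

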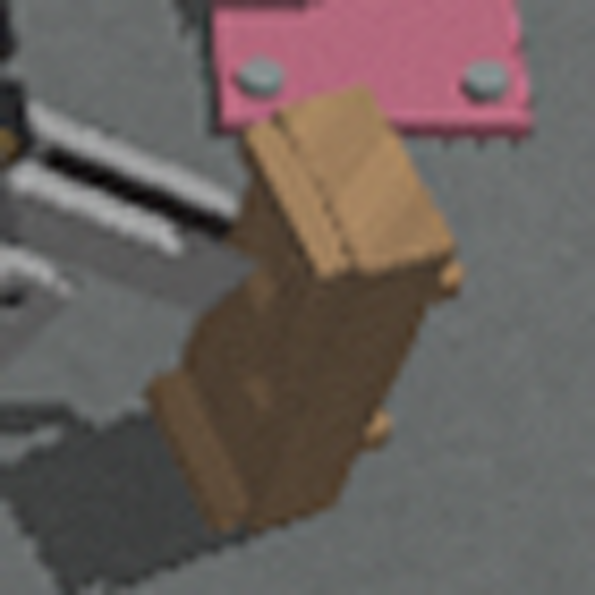

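```bash

cat > f13.py <<'E'
from fitp import *
import sys
A=[(70,-28,14),(70,28,14),(70,-28,-14),(70,28,-14),(70,-25,-26),(70,25,-26),(58,-25,-26),(58,25,-26)]
a=unc([(213,52),(510,52),(262,145),(585,133),(312,197),(603,183),(300,250),(578,235)],3,240,130)
B=[(70,-28,14),(70,28,14),(70,25,-26),(70,-25,-26),(-70,28,14)]
b=unc([(370,88),(458,248),(322,277),(245,130),(335,503)],8.5,350,215)
s=get_state()
R0=np.column_stack([[0,0,1.],[1,0,0],[0,1,0]])
for o in([("wrist",get_calibration("wrist"),A,a)],[("wrist",get_calibration("wrist"),A,a),("scene",get_calibration("scene"),B,b)]):
    p,R,f=fitpose(o,np.array([.5,.17,.08]),R0)
    print(np.round(p,4),np.round(R,3).tolist(),np.round(f,1).tolist())
Rt=q2R(s['ee_rot'])
SR,SP=Rt.T@R,Rt.T@(p-s['tool_pos']); print(np.round(SP*1000,1)); print('tip in saddle',np.round(R.T@(s['tool_pos']-p)*1000,1),'grasp pt',np.round(R.T@(s['tool_pos']-.0188*Rt[:,2]-p)*1000,1))
np.savez('g2.npz',SR=SR,SP=SP)
E
python3 f13.py
```

```text
[0.5229 0.1666 0.0711] [[0.149, 0.973, -0.177], [0.082, 0.166, 0.983], [0.985, -0.161, -0.056]] [[1.6, -0.2], [-1.0, -0.6], [1.4, 0.1], [-0.6, 0.6], [-0.5, -1.5], [0.9, -1.6], [-1.7, 2.4], [-0.2, 0.8]]
[0.5211 0.1628 0.0732] [[0.161, 0.968, -0.191], [0.101, 0.176, 0.979], [0.982, -0.177, -0.07]] [[0.1, -0.4], [-1.6, 0.0], [0.9, -0.2], [-0.0, 0.9], [-0.3, -1.8], [2.1, -1.4], [-1.8, 3.0], [0.7, 1.6], [1.5, -0.8], [1.8, -0.3], [1.6, -0.6], [1.4, -0.8], [1.2, 0.2]]
[  4.8  16.1 -17.9]
tip in saddle [-15.   -9.5  16.9] grasp pt [ -6.2 -15.6   1.5]
```

```bash

python3 - <<'E'
from pl import *
g=np.load('g2.npz'); SR,SP=g['SR'],g['SP']
x=np.array([-.19,.98,0]); x/=np.linalg.norm(x); Rw=np.column_stack([x,np.cross(-Z,x),-Z])
R=Rw@SR.T; print('tool z',R[:,2],'y',R[:,1])
s=get_state(); p0,R0=s['tool_pos'],q2R(s['ee_rot'])
a=go(p0+[0,0.03,.09],R0,grip=0)
P=np.array([.50,.22,.0])
b=go(P+[0,0,.10]-R@SP,R,grip=0,start=a)
c=go(P+[0,0,.034]-R@SP,R,grip=0,start=b)
E
```

```text
tool z [ 0.40695178 -0.39837192 -0.82200369] y [0.89930813 0.33246431 0.28409922]
n 3 jointload 0.4 ikerr 0.0 end [-0.44  0.36  1.96  0.91  1.38 -0.8 ] rot [0. 0. 0.] d [ 0. 30. 90.] minj5 1.31
0,0,0,0.76,-0.02,-0.23,0, 0,0,0,0.76,-0.02,-0.23,0, 0,0,0,0.76,-0.02,-0.23,0
n 15 jointload 0.96 ikerr 0.0 end [ 0.72  0.3   1.92 -0.73  1.02  0.88] rot [-11.2 -80.  -30.8] d [-12.7  -2.7 -65.8] minj5 0.84
-0.12,-0.89,-0.34,-0.09,-0.02,0.06,0, -0.12,-0.89,-0.34,-0.09,-0.03,0.07,0, -0.12,-0.89,-0.34,-0.08,-0.03,0.07,0, -0.12,-0.89,-0.34,-0.07,-0.03,0.08,0, -0.12,-0.89,-0.34,-0.06,-0.04,0.09,0, -0.12,-0.89,-0.34,-0.05,-0.04,0.09,0, -0.12,-0.89,-0.34,-0.04,-0.04,0.09,0, -0.12,-0.89,-0.34,-0.03,-0.05,0.10,0, -0.12,-0.89,-0.34,-0.02,-0.05,0.10,0, -0.12,-0.89,-0.34,-0.01,-0.05,0.10,0, -0.12,-0.89,-0.34,0,-0.05,0.10,0, -0.12,-0.89,-0.34,0.01,-0.05,0.10,0
-0.12,-0.89,-0.34,0.02,-0.05,0.10,0, -0.12,-0.89,-0.34,0.03,-0.05,0.09,0, -0.12,-0.89,-0.34,0.04,-0.05,0.09,0
n 2 jointload 0.44 ikerr 0.0 end [ 0.72  0.39  1.99 -0.82  0.89  1.02] rot [0. 0. 0.] d [  0.   0. -66.] minj5 0.89
0,0,0,0.41,-0.23,0.68,0, 0,0,0,0.41,-0.23,0.68,0
```

Lift slowly first and look, since the hold is odd (one finger seems to be in a hole).

```bash

python3 -m crank '[0,0,0,0.4,-0.01,-0.12,0, 0,0,0,0.5,-0.02,-0.15,0, 0,0,0,0.5,-0.02,-0.15,0, 0,0,0,0.4,-0.01,-0.12,0, 0,0,0,0.3,0,-0.1,0, 0,0,0,0,0,0,0, 0,0,0,0,0,0,0]'
python3 log.py
python3 - <<'E'
from h import *
for n in("scene","wrist"):
    im=camera(n); cv2.imwrite(f"pics/{n}14.png",im)
    if n=="scene": cv2.imwrite("pics/scene14c.png",cv2.resize(im[170:290,335:485],None,fx=5,fy=5,interpolation=cv2.INTER_CUBIC))
E
```

```text
time: 14.67
tool_pos: [0.5051, 0.2047, 0.1421]
ee_rot: [-0.308, 0.655, 0.599, 0.342]
wrist_force: [-0.2, 0.4, -2.1]
opening: 0.0111
t 14.67 p [0.5051 0.2047 0.1421] z [ 0.079  0.814 -0.576] y [ 0.996 -0.093  0.006] j [-0.44   0.367  1.969  0.904  1.369 -0.811] F [-0.2  0.4 -2.1] o 0.0111
```

View pics/scene14c.png

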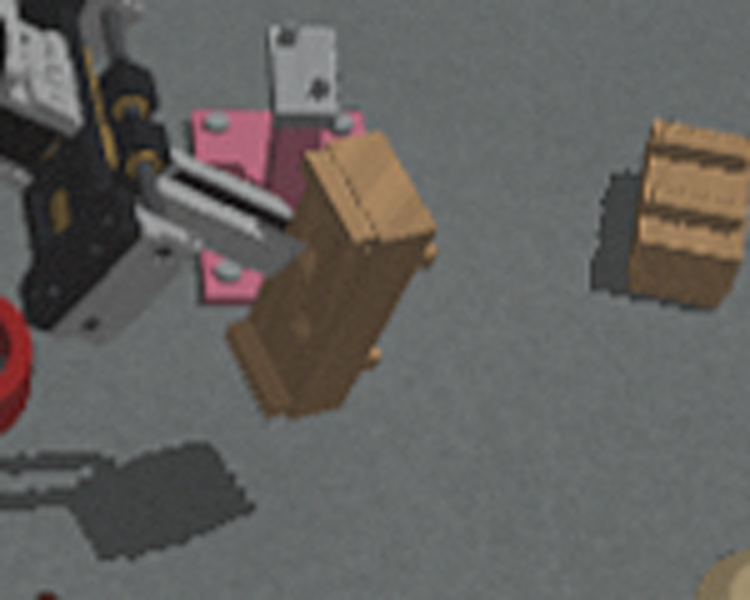

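View pics/wrist14.png

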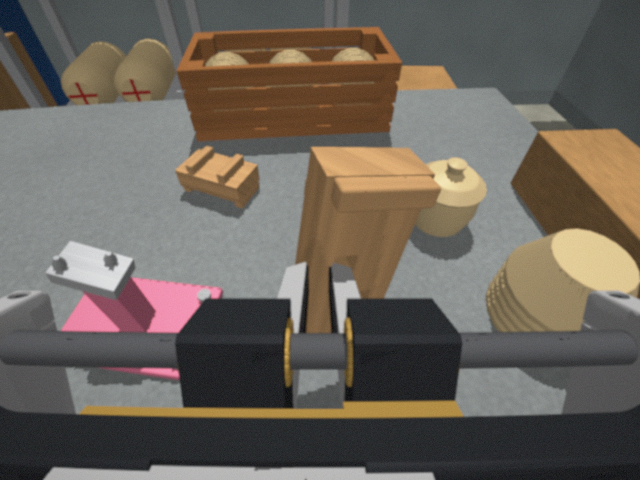

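```bash

python3 - <<'E'
from pl import *
g=np.load('g2.npz'); SR,SP=g['SR'],g['SP']
x=np.array([-.19,.98,0]); x/=np.linalg.norm(x); Rw=np.column_stack([x,np.cross(-Z,x),-Z])
R=Rw@SR.T
P=np.array([.50,.22,.0])
b=go(P+[0,0,.10]-R@SP,R,grip=0)
E
```

```text
n 15 jointload 0.98 ikerr 0.0 end [ 0.72  0.3   1.92 -0.73  1.02  0.88] rot [-11.3 -80.  -30.8] d [-11.4  -0.9 -58.4] minj5 0.83
-0.13,-0.89,-0.34,-0.08,-0.02,0.05,0, -0.13,-0.89,-0.34,-0.08,-0.02,0.06,0, -0.13,-0.89,-0.34,-0.07,-0.03,0.07,0, -0.13,-0.89,-0.34,-0.06,-0.03,0.07,0, -0.13,-0.89,-0.34,-0.05,-0.03,0.08,0, -0.13,-0.89,-0.34,-0.04,-0.04,0.08,0, -0.13,-0.89,-0.34,-0.04,-0.04,0.08,0, -0.13,-0.89,-0.34,-0.03,-0.04,0.09,0, -0.13,-0.89,-0.34,-0.02,-0.04,0.09,0, -0.13,-0.89,-0.34,-0.01,-0.04,0.09,0, -0.13,-0.89,-0.34,0,-0.04,0.09,0, -0.13,-0.89,-0.34,0.01,-0.05,0.09,0
-0.13,-0.89,-0.34,0.02,-0.05,0.08,0, -0.13,-0.89,-0.34,0.03,-0.05,0.08,0, -0.13,-0.89,-0.34,0.04,-0.05,0.08,0
```

```bash

python3 -m crank '[-0.13,-0.89,-0.34,-0.08,-0.02,0.05,0, -0.13,-0.89,-0.34,-0.08,-0.02,0.06,0, -0.13,-0.89,-0.34,-0.07,-0.03,0.07,0, -0.13,-0.89,-0.34,-0.06,-0.03,0.07,0, -0.13,-0.89,-0.34,-0.05,-0.03,0.08,0, -0.13,-0.89,-0.34,-0.04,-0.04,0.08,0, -0.13,-0.89,-0.34,-0.04,-0.04,0.08,0, -0.13,-0.89,-0.34,-0.03,-0.04,0.09,0, -0.13,-0.89,-0.34,-0.02,-0.04,0.09,0, -0.13,-0.89,-0.34,-0.01,-0.04,0.09,0, -0.13,-0.89,-0.34,0,-0.04,0.09,0, -0.13,-0.89,-0.34,0.01,-0.05,0.09,0]'
python3 -m crank '[-0.13,-0.89,-0.34,0.02,-0.05,0.08,0, -0.13,-0.89,-0.34,0.03,-0.05,0.08,0, -0.13,-0.89,-0.34,0.04,-0.05,0.08,0, 0,0,0,0,0,0,0, 0,0,0,0,0,0,0]'
python3 log.py
python3 - <<'E'
from h import *
for n in("scene","wrist","side"):
    im=camera(n); cv2.imwrite(f"pics/{n}15.png",im)
    if n=="scene": cv2.imwrite("pics/scene15c.png",cv2.resize(im[190:290,355:485],None,fx=6,fy=6,interpolation=cv2.INTER_CUBIC))
    if n=="side": cv2.imwrite("pics/side15c.png",cv2.resize(im[110:220,270:400],None,fx=6,fy=5.45,interpolation=cv2.INTER_CUBIC))
E
```

```text
time: 15.77
tool_pos: [0.4956, 0.2027, 0.0947]
ee_rot: [0.181, 0.623, 0.76, 0.043]
wrist_force: [0.2, -0.6, -2.9]
opening: 0.0108
time: 16.18
tool_pos: [0.4918, 0.2029, 0.0808]
ee_rot: [0.297, 0.577, 0.76, -0.039]
wrist_force: [0.3, -1.0, -2.5]
opening: 0.0105
t 16.18 p [0.4918 0.2029 0.0808] z [ 0.406 -0.401 -0.821] y [0.9   0.331 0.284] j [ 0.727  0.304  1.92  -0.735  1.014  0.887] F [ 0.3 -1.  -2.5] o 0.0105
```

View pics/scene15c.png

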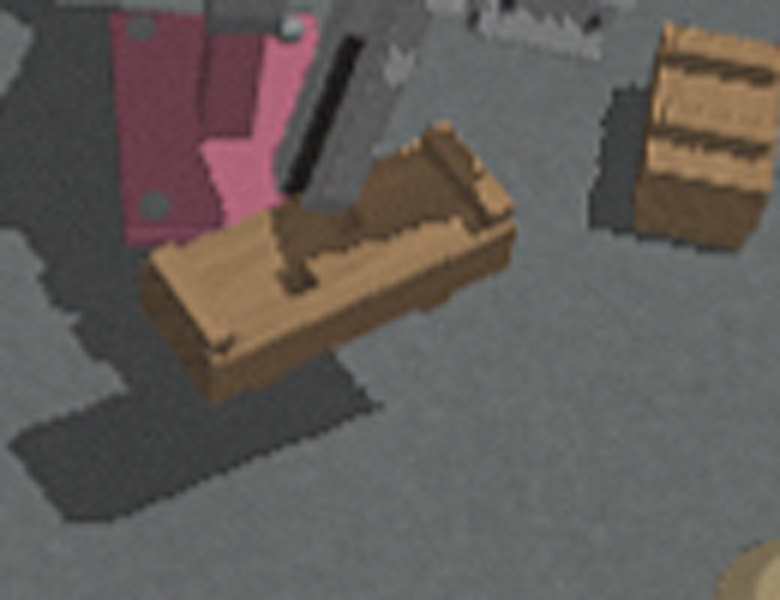

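View pics/side15c.png

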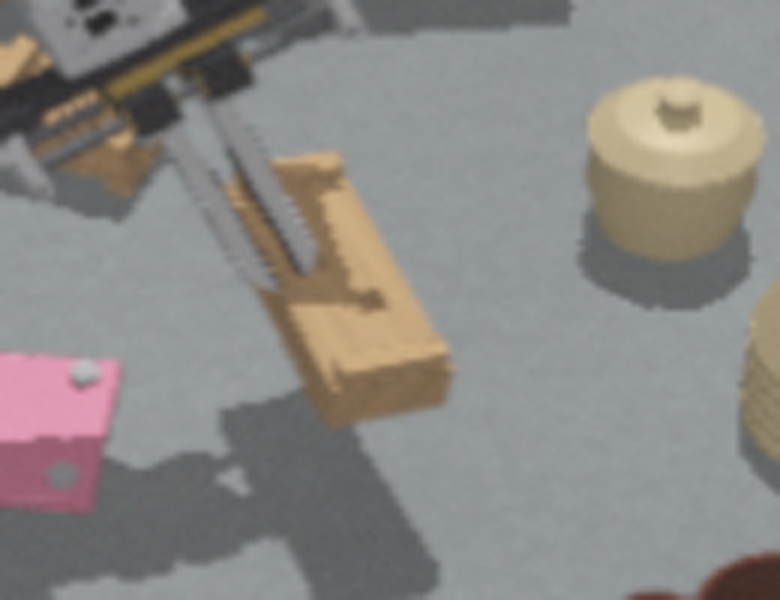

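View pics/wrist15.png

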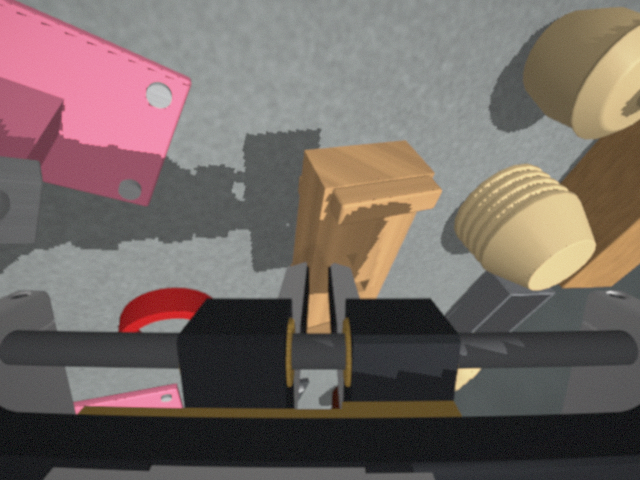

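```bash

python3 -m crank '[0,0,0,0.2,-0.11,0.33,0, 0,0,0,0.25,-0.14,0.41,0, 0,0,0,0.2,-0.11,0.33,0, 0,0,0,0,0,0,0, 0,0,0,0,0,0,0]'
python3 -m crank '[0,0,0,0.06,-0.04,0.1,0, 0,0,0,0.06,-0.04,0.1,0, 0,0,0,0,0,0,0, 0,0,0,0,0,0,0]'
python3 -m crank '[0,0,0,0.06,-0.04,0.1,0, 0,0,0,0.06,-0.04,0.1,0, 0,0,0,0,0,0,0, 0,0,0,0,0,0,0]'
python3 - <<'E'
from h import *
info()
for n in("scene","side"):
    im=camera(n); cv2.imwrite(f"pics/{n}16.png",im)
    if n=="scene": cv2.imwrite("pics/scene16c.png",cv2.resize(im[190:290,355:485],None,fx=6,fy=6,interpolation=cv2.INTER_CUBIC))
    if n=="side": cv2.imwrite("pics/side16c.png",cv2.resize(im[110:220,270:400],None,fx=6,fy=5.45,interpolation=cv2.INTER_CUBIC))
E
```

```text
time: 16.75
tool_pos: [0.4949, 0.201, 0.0322]
ee_rot: [0.298, 0.579, 0.758, -0.037]
wrist_force: [-0.8, -0.2, -1.4]
opening: 0.0103
time: 17.08
tool_pos: [0.4944, 0.2025, 0.0221]
ee_rot: [0.298, 0.578, 0.758, -0.036]
wrist_force: [0.8, 0.7, -2.3]
opening: 0.0104
time: 17.42
tool_pos: [0.4937, 0.2023, 0.0116]
ee_rot: [0.298, 0.578, 0.759, -0.037]
wrist_force: [-0.0, 0.1, -1.8]
opening: 0.0103
t 17.42 p [0.4937 0.2023 0.0116] z [ 0.41  -0.401 -0.819] y [0.899 0.329 0.289] j [ 0.726  0.404  2.    -0.832  0.884  1.049] F [-0.   0.1 -1.8] o 0.0103
```

View pics/scene16c.png

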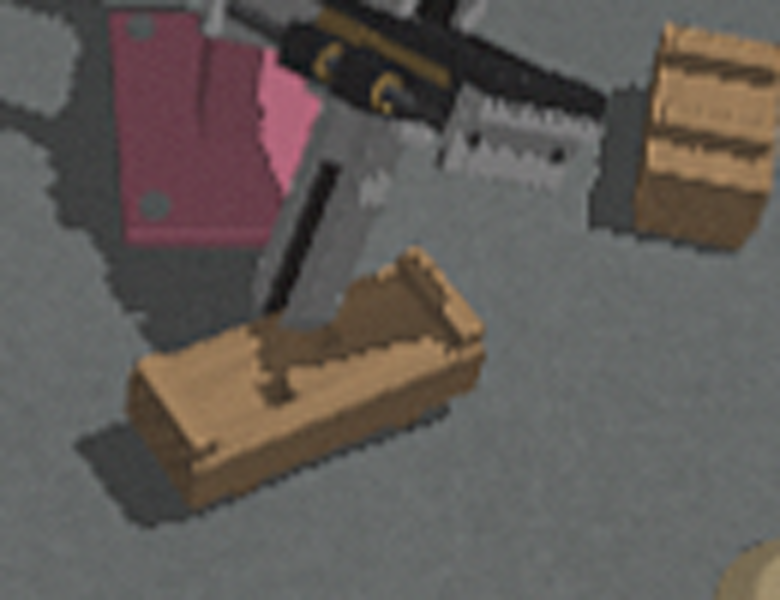

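View pics/side16c.png

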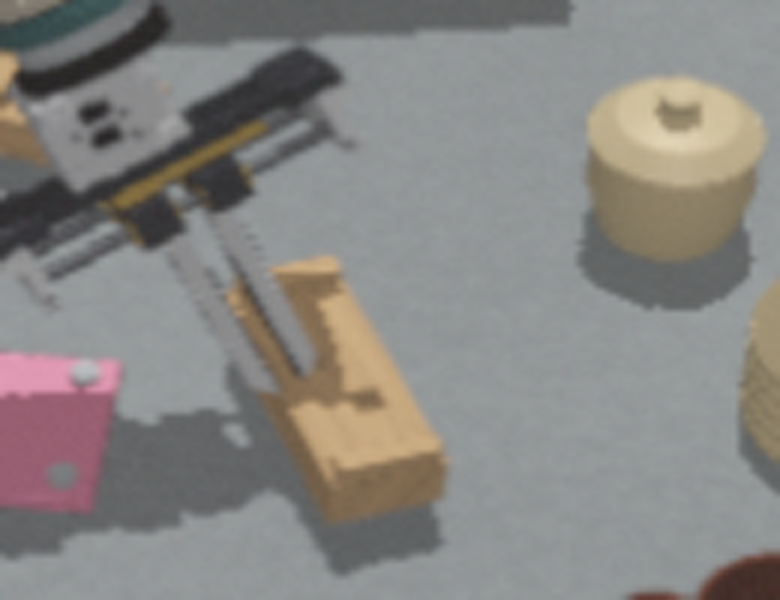

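```bash

python3 -m crank '[0,0,0,0.05,-0.03,0.08,0, 0,0,0,0,0,0,0, 0,0,0,0,0,0,0]'
python3 -m crank '[0,0,0,0,0,0,0.3, 0,0,0,0,0,0,0.3, 0,0,0,0,0,0,0.3, 0,0,0,0,0,0,0.3]'
python3 - <<'E'
from h import *
info()
for n in("scene","side"):
    im=camera(n); cv2.imwrite(f"pics/{n}17.png",im)
    if n=="side": cv2.imwrite("pics/side17c.png",cv2.resize(im[110:220,270:400],None,fx=6,fy=5.45,interpolation=cv2.INTER_CUBIC))
E
```

```text
time: 17.77
tool_pos: [0.4941, 0.2026, 0.008]
ee_rot: [0.298, 0.578, 0.758, -0.036]
wrist_force: [0.6, 0.7, -1.2]
opening: 0.0101
time: 18.1
tool_pos: [0.4941, 0.2025, 0.0083]
ee_rot: [0.298, 0.578, 0.758, -0.036]
wrist_force: [-0.0, -0.1, 0.3]
opening: 0.0279
t 18.1 p [0.4941 0.2025 0.0083] z [ 0.411 -0.4   -0.819] y [0.899 0.328 0.291] j [ 0.726  0.409  2.003 -0.838  0.878  1.059] F [-0.  -0.1  0.3] o 0.0279
```

View pics/side17c.png

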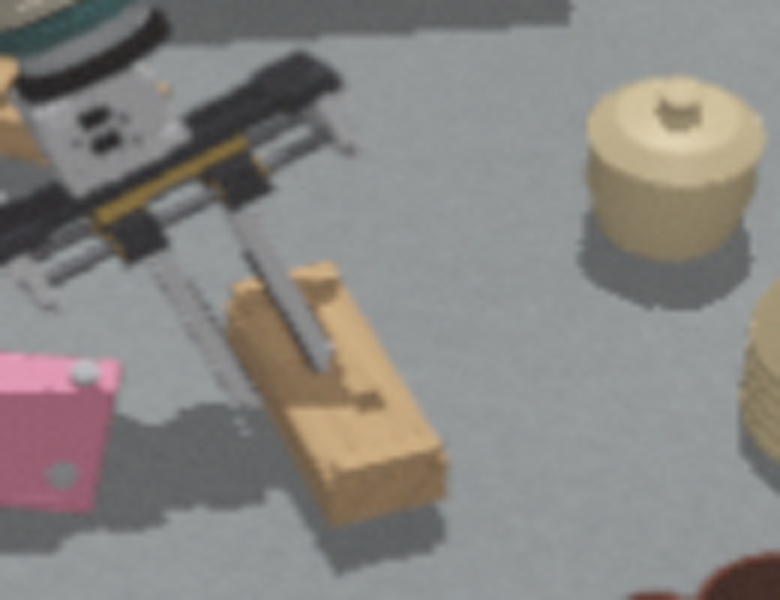

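```bash

python3 -m crank '[0,0,0,0,0,-0.3,0.3, 0,0,0,0,0,-0.5,0.3, 0,0,0,0,0,-0.9,0.5, 0,0,0,0,0,-0.9,1, 0,0,0,0,0,-0.9,1, 0,0,0,0,0,-0.4,1, 0,0,0,0,0,0,1]'
python3 log.py
python3 - <<'E'
from h import *
for n in("scene","side","wrist"):
    im=camera(n); cv2.imwrite(f"pics/{n}18.png",im)
    if n=="side": cv2.imwrite("pics/side18c.png",cv2.resize(im[150:215,295:375],None,fx=9,fy=9,interpolation=cv2.INTER_CUBIC))
    if n=="scene": cv2.imwrite("pics/scene18c.png",cv2.resize(im[225:285,365:445],None,fx=9,fy=9,interpolation=cv2.INTER_CUBIC))
E
```

```text
time: 18.78
tool_pos: [0.4302, 0.2685, 0.1398]
ee_rot: [0.298, 0.578, 0.759, -0.032]
wrist_force: [-0.3, -0.8, 0.1]
opening: 0.0582
t 18.78 p [0.4302 0.2685 0.1398] z [ 0.416 -0.393 -0.82 ] y [0.896 0.329 0.297] j [ 0.911  0.255  1.814 -0.651  1.221  0.919] F [-0.3 -0.8  0.1] o 0.0582
```

View pics/side18c.png

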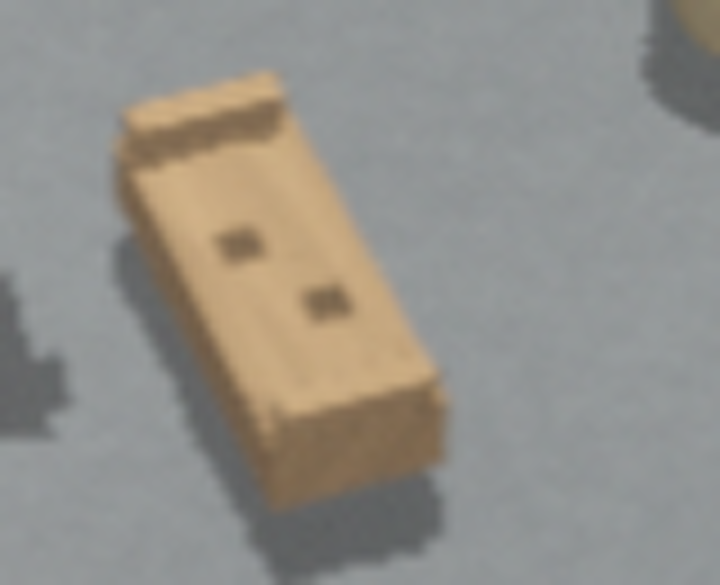

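View pics/scene18c.png

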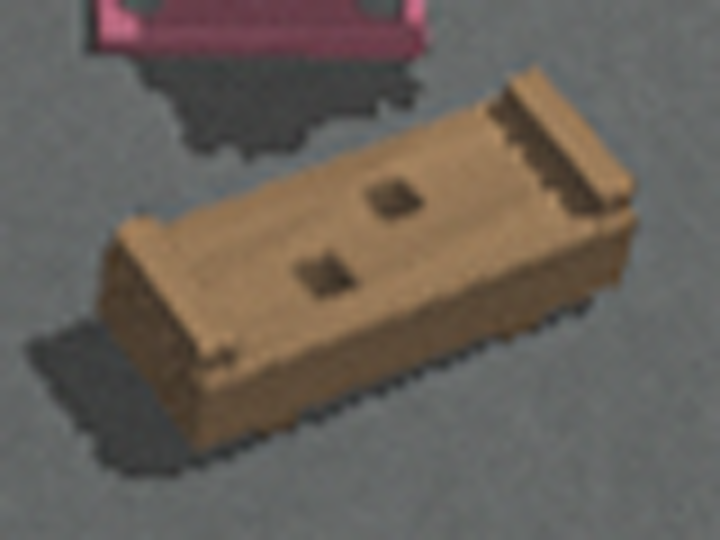

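View pics/wrist18.png

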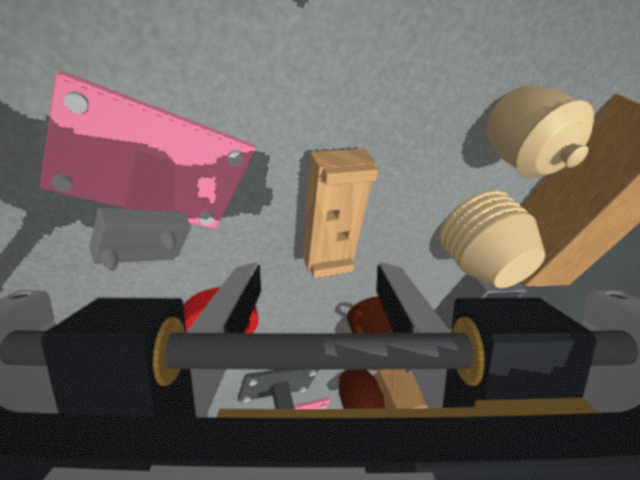

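```bash

python3 - <<'E'
from pl import *
cs,cc=get_calibration("side"),get_calibration("scene")
A=[(70,-25,-26),(70,25,-26),(-70,-28,14),(-70,28,14),(12,-8,-14),(-20,8,-14)]
a=unc([(125,108),(275,72),(275,508),(443,462),(238,245),(328,302)],9,295,150)
B=[(-70,25,-26),(-70,-25,-26),(70,-25,-26),(70,25,-26),(-20,8,-14),(12,-8,-14),(-70,28,14)]
b=unc([(205,362),(125,228),(537,68),(633,188),(328,275),(396,198),(203,448)],9,365,225)
R0=np.column_stack([[1,0,0],[0,-1,0],[0,0,-1]])
def f(v,w):
    R=Rz(v[2])@R0; t=[v[0],v[1],.026]; r=[]
    if 's' in w: r.append(proj("side",np.array(A)/1000@R.T+t,cs)-a)
    if 'c' in w: r.append(proj("scene",np.array(B)/1000@R.T+t,cc)-b)
    return np.concatenate(r).ravel()
for w in('s','c','sc'):
    r=least_squares(f,[.5,.22,1.7],args=(w,)); print(w,np.round(r.x,4),np.round(r.fun.reshape(-1,2),1).tolist())
v=r.x; np.savez('lie.npz',p=[v[0],v[1],.026],R=Rz(v[2])@R0)
E
cat > s4.py <<'E'
from search import *
st=np.load('lie.npz'); ps,Rs=st['p'],st['R']
for a in (-30,-20,-10,0,10,20):
  for sg in(1,-1):
    Rt=toolS(np.radians(a),1,sg)
    p,R=tcp(Rs,ps,Rt); pf,Rf=tcp(RSf,PSf,Rt)
    print(a,sg,[np.round(x,2).tolist() for x in best(p,R)],[np.round(x,2).tolist() for x in best(pf,Rf)])
E
python3 s4.py
```

```text
s [0.4999 0.2235 1.8203] [[-0.2, -0.2], [-0.1, -0.4], [-0.2, 0.3], [0.4, 0.1], [0.2, 0.0], [-0.1, 0.1]]
c [0.5009 0.2212 1.8292] [[0.4, -0.7], [-1.1, 0.1], [0.3, -0.3], [0.9, -0.5], [0.0, 0.3], [-0.1, 0.3], [-0.3, 0.7]]
sc [0.5002 0.222  1.8253] [[-0.1, 0.2], [-0.0, -0.0], [0.1, 0.7], [0.7, 0.5], [0.4, 0.4], [0.1, 0.5], [0.5, -1.1], [-0.9, -0.3], [0.6, -0.5], [1.1, -0.7], [0.2, 0.1], [0.1, 0.0], [-0.2, 0.4]]
-30 1 [[0.64, 0.52, 1.7, -0.52, 1.19, 0.65]] [[-0.31, 0.89, 0.87, -0.31, 2.17, 1.16]]
-30 -1 [[0.64, 0.52, 1.7, -0.52, 1.19, -2.49]] [[-0.31, 0.89, 0.87, -0.31, 2.17, -1.99]]
-20 1 [[0.54, 0.45, 1.74, -0.38, 1.09, 0.48]] [[-0.34, 0.78, 0.99, -0.24, 1.99, 1.18]]
-20 -1 [[0.54, 0.45, 1.74, -0.38, 1.09, -2.66]] [[-0.34, 0.78, 0.99, -0.24, 1.99, -1.97]]
-10 1 [[0.42, 0.4, 1.77, -0.2, 1.01, 0.28]] [[-0.36, 0.66, 1.13, -0.19, 1.8, 1.17]]
-10 -1 [] [[-0.36, 0.66, 1.13, -0.19, 1.8, -1.97]]
0 1 [[0.29, 0.37, 1.8, 0.0, 0.97, 0.04]] [[-0.4, 0.55, 1.27, -0.13, 1.6, 1.15]]
0 -1 [] [[-0.4, 0.55, 1.27, -0.13, 1.6, -1.99]]
10 1 [[0.16, 0.37, 1.82, 0.21, 0.98, -0.22]] [[-0.44, 0.44, 1.42, -0.06, 1.4, 1.11]]
10 -1 [] [[-0.44, 0.44, 1.42, -0.06, 1.4, -2.03]]
20 1 [[0.03, 0.4, 1.84, 0.4, 1.03, -0.45]] [[-0.5, 0.35, 1.57, 0.02, 1.19, 1.03]]
20 -1 [[0.03, 0.4, 1.84, 0.4, 1.03, 2.69]] [[-0.5, 0.35, 1.57, 0.02, 1.19, -2.11]]
```

```bash

cat > s5.py <<'E'
from pl import *
st=np.load('lie.npz'); ps,Rs=st['p'],st['R']
Rt=toolS(0,1,1); p,R=tcp(Rs,ps,Rt); p=p.copy(); p[2]=.006
E
python3 - <<'E'
from s5 import *
a=go(p+[0,0,.10],R)
a=go(p,R,start=a)
E
```

```text
n 6 jointload 0.93 ikerr 0.0 end [ 0.29  0.28  1.66 -0.    1.2   0.04] rot [17.8 30.1  0.8] d [ 71.  -42.3 -29.3] minj5 1.12
0.50,0.84,0.02,-0.14,0.17,0.29,1, 0.50,0.84,0.02,-0.16,0.19,0.27,1, 0.50,0.84,0.02,-0.18,0.20,0.24,1, 0.50,0.84,0.02,-0.20,0.21,0.22,1, 0.50,0.84,0.02,-0.22,0.22,0.19,1, 0.50,0.84,0.02,-0.23,0.23,0.16,1
n 3 jointload 0.46 ikerr 0.0 end [ 0.29  0.37  1.8  -0.    0.97  0.04] rot [0. 0. 0.] d [   0.    0. -100.] minj5 0.97
0,0,0,0,0,0.83,1, 0,0,0,0,0,0.83,1, 0,0,0,0,0,0.83,1
```

```bash

python3 -m crank '[0.5,0.84,0.02,-0.14,0.17,0.29,1, 0.5,0.84,0.02,-0.16,0.19,0.27,1, 0.5,0.84,0.02,-0.18,0.2,0.24,1, 0.5,0.84,0.02,-0.2,0.21,0.22,1, 0.5,0.84,0.02,-0.22,0.22,0.19,1, 0.5,0.84,0.02,-0.23,0.23,0.16,1, 0,0,0,0,0,0,1, 0,0,0,0,0,0,1]'
python3 log.py
python3 - <<'E'
from s5 import *
im=camera("wrist"); cv2.imwrite("pics/wrist19.png",im)
X=np.array([(70,-25,-26),(70,25,-26),(-70,25,-26),(-70,-25,-26),(12,-8,-14),(-20,8,-14)])/1000
print(np.round(proj("wrist",X@Rs.T+ps),1).tolist())
go(p,R)
E
```

```text
time: 19.6
tool_pos: [0.5011, 0.2185, 0.1038]
ee_rot: [-0.003, 0.615, 0.789, -0.002]
wrist_force: [-0.9, 0.3, 0.2]
opening: 0.0938
t 19.6 p [0.5011 0.2185 0.1038] z [-0.007  0.001 -1.   ] y [ 0.97   0.245 -0.006] j [0.282 0.28  1.661 0.003 1.207 0.034] F [-0.9  0.3  0.2] o 0.0938
[[288.0, 151.3], [351.3, 151.1], [348.1, 314.0], [291.8, 313.9], [310.5, 220.6], [328.9, 256.1]]
n 3 jointload 0.47 ikerr 0.0 end [ 0.29  0.37  1.8  -0.    0.97  0.04] rot [-0.4 -0.2 -0.2] d [  0.7   1.8 -98.1] minj5 0.97
-0.02,-0.01,-0.01,0.01,0.01,0.82,1, -0.02,-0.01,-0.01,0.01,0.01,0.82,1, -0.02,-0.01,-0.01,0.01,0.01,0.82,1
```

View pics/wrist19.png

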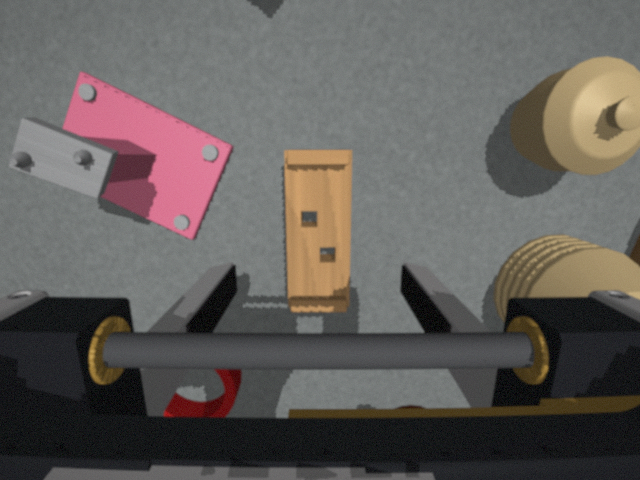

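Prediction and picture agree within about 2 px (holes seen at (309,218) and (327,254)). I'll go down and close.

```bash

python3 -m crank '[-0.02,-0.01,-0.01,0,0.01,0.75,1, -0.02,-0.01,-0.01,0,0.01,0.8,1, -0.02,-0.01,-0.01,0,0.01,0.7,1, 0,0,0,0,0,0.16,1, 0,0,0,0,0,0,1, 0,0,0,0,0,0,1, 0,0,0,0,0,0,1, 0,0,0,0,0,0,1]'
python3 -m crank '[0,0,0,0,0,0,0, 0,0,0,0,0,0,0, 0,0,0,0,0,0,0, 0,0,0,0,0,0,0, 0,0,0,0,0,0,0, 0,0,0,0,0,0,0, 0,0,0,0,0,0,0, 0,0,0,0,0,0,0]'
python3 log.py
```

```text
time: 20.32
tool_pos: [0.5027, 0.2239, 0.0116]
ee_rot: [0.002, 0.61, 0.792, 0.003]
wrist_force: [-0.4, -1.3, -0.5]
opening: 0.0936
time: 20.98
tool_pos: [0.5013, 0.223, 0.0098]
ee_rot: [0.001, 0.61, 0.792, 0.002]
wrist_force: [-0.1, -0.6, 0.0]
opening: 0.0442
t 20.98 p [0.5013 0.223  0.0098] z [ 0.004  0.001 -1.   ] y [0.967 0.255 0.004] j [0.292 0.368 1.794 0.    0.975 0.034] F [-0.1 -0.6  0. ] o 0.0442
```

```bash

python3 -m crank '[0,0,0,0,0,0,0, 0,0,0,0,0,0,0, 0,0,0,0,0,0,0]'
python3 - <<'E'
from h import *
info()
im=camera("wrist"); cv2.imwrite("pics/wrist20.png",im)
E
```

```text
time: 21.23
tool_pos: [0.5014, 0.2231, 0.0098]
ee_rot: [0.001, 0.61, 0.792, 0.002]
wrist_force: [0.1, 0.3, -0.2]
opening: 0.024
t 21.23 p [0.5014 0.2231 0.0098] z [ 0.004  0.001 -1.   ] y [0.967 0.255 0.004] j [0.292 0.368 1.794 0.    0.975 0.034] F [ 0.1  0.3 -0.2] o 0.024
```

View pics/wrist20.png

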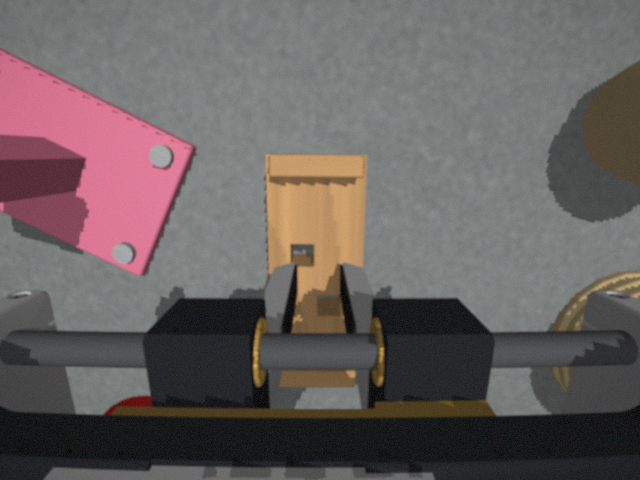

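```bash

python3 - <<'E'
from h import *
s=info(); R=q2R(s['ee_rot']); p=s['tool_pos']
c=get_calibration("wrist")
for o in (.047,.012):
  for z in (0,-.0188,-.04,-.06):
    print(o,z,np.round(proj("wrist",[p+R@np.array([0,o,z]),p+R@np.array([0,-o,z])],c),0).tolist())
for n in("side","scene"):
    im=camera(n); cv2.imwrite(f"pics/{n}21.png",im)
    if n=="side": cv2.imwrite("pics/side21c.png",cv2.resize(im[110:220,270:400],None,fx=6,fy=5.45,interpolation=cv2.INTER_CUBIC))
    if n=="scene": cv2.imwrite("pics/scene21c.png",cv2.resize(im[190:290,345:475],None,fx=6,fy=6,interpolation=cv2.INTER_CUBIC))
E
```

```text
t 21.28 p [0.5013 0.2231 0.0098] z [ 0.004  0.001 -1.   ] y [0.967 0.255 0.004] j [0.292 0.368 1.794 0.    0.975 0.034] F [-0.8  0.6 -0.6] o 0.0202
0.047 0 [[386.0, 258.0], [249.0, 257.0]]
0.047 -0.0188 [[392.0, 266.0], [244.0, 266.0]]
0.047 -0.04 [[400.0, 278.0], [235.0, 278.0]]
0.047 -0.06 [[409.0, 292.0], [226.0, 292.0]]
0.012 0 [[335.0, 257.0], [300.0, 257.0]]
0.012 -0.0188 [[337.0, 266.0], [299.0, 266.0]]
0.012 -0.04 [[339.0, 278.0], [297.0, 278.0]]
0.012 -0.06 [[341.0, 292.0], [294.0, 292.0]]
```

View pics/side21c.png

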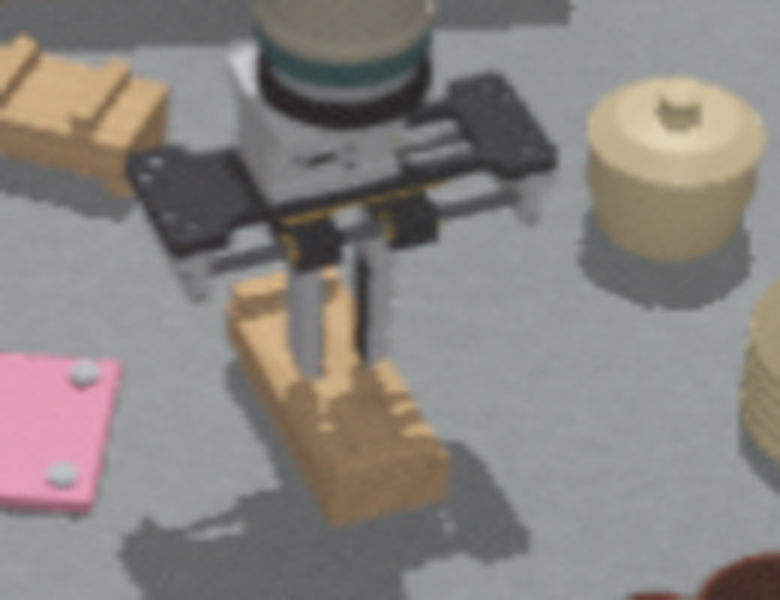

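View pics/scene21c.png

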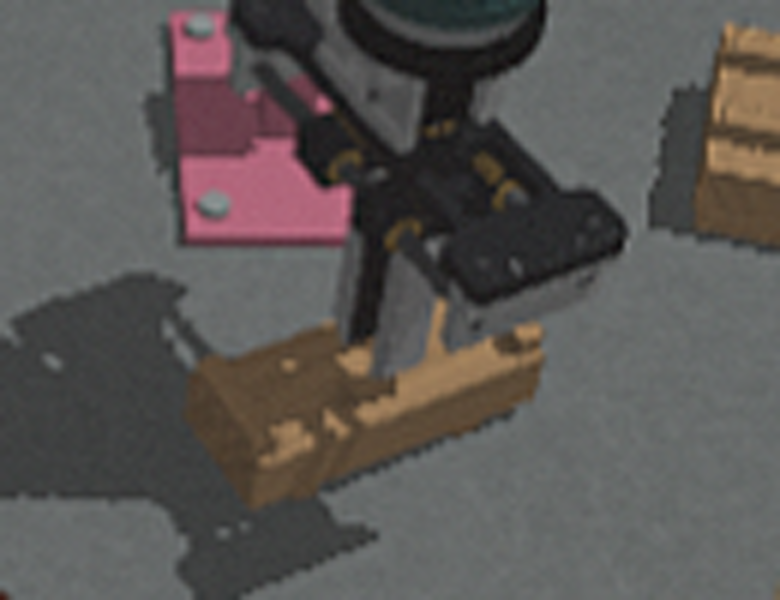

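```bash

python3 - <<'E'
from h import *
s=get_state(); R=q2R(s['ee_rot']); p=s['tool_pos']
o=s['opening']/2
for z in (0,-.03,-.06):
    for n,off,sc in(("side",(270,110),(6,5.45)),("scene",(345,190),(6,6))):
        u=proj(n,[p+R@np.array([0,o,z]),p+R@np.array([0,-o,z])])
        print(z,n,np.round((u-off)*sc,0).tolist())
im=cv2.imread("pics/wrist20.png"); cv2.imwrite("pics/w20c.png",cv2.resize(im[230:330,240:400],None,fx=5,fy=5,interpolation=cv2.INTER_CUBIC))
im=cv2.imread("pics/side21.png"); cv2.imwrite("pics/s21c.png",cv2.resize(im[140:200,300:350],None,fx=12,fy=10,interpolation=cv2.INTER_CUBIC))
E
```

```text
0 side [[348.0, 415.0], [323.0, 421.0]]
0 scene [[370.0, 420.0], [354.0, 400.0]]
-0.03 side [[349.0, 374.0], [324.0, 380.0]]
-0.03 scene [[379.0, 374.0], [363.0, 354.0]]
-0.06 side [[349.0, 332.0], [324.0, 338.0]]
-0.06 scene [[388.0, 326.0], [372.0, 306.0]]
```

View pics/w20c.png

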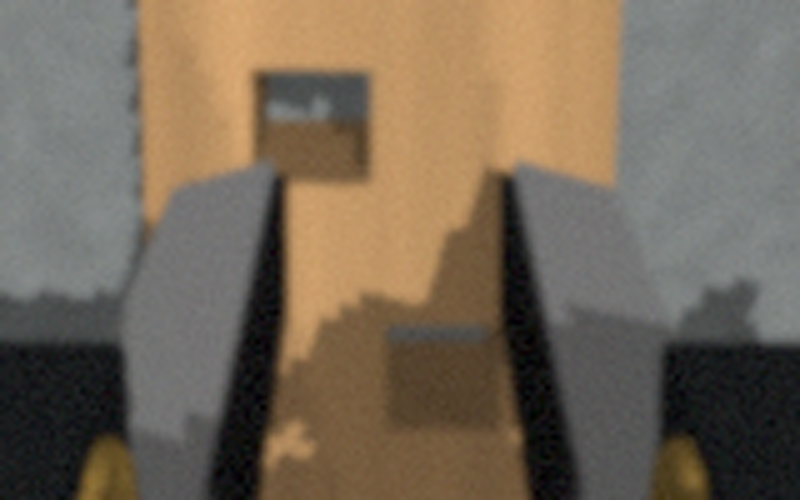

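View pics/s21c.png

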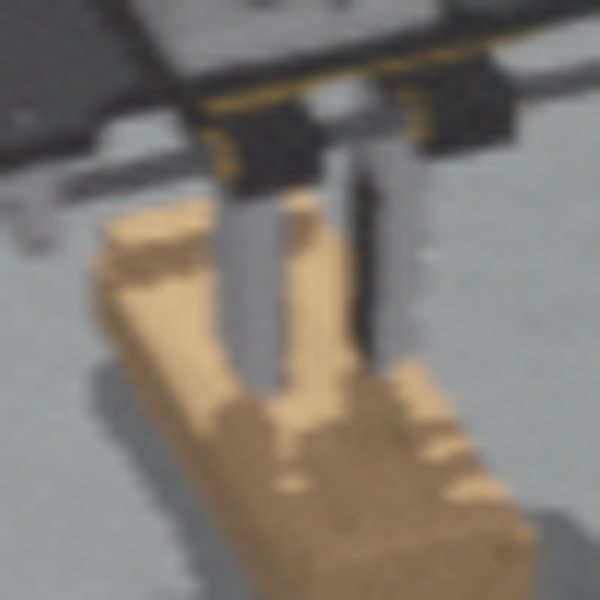

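```bash

python3 -m crank '[0,0,0,0,0,0,0, 0,0,0,0,0,0,0, 0,0,0,0,0,0,0]'
python3 - <<'E'
from h import *
info()
im=camera("wrist"); cv2.imwrite("pics/wrist22.png",im)
cv2.imwrite("pics/w22c.png",cv2.resize(im[150:330,240:400],None,fx=4,fy=4,interpolation=cv2.INTER_CUBIC))
E
```

```text
time: 21.63
tool_pos: [0.5014, 0.2231, 0.0098]
ee_rot: [0.001, 0.61, 0.792, 0.002]
wrist_force: [0.8, -0.1, 0.3]
opening: 0.0001
t 21.63 p [0.5014 0.2231 0.0098] z [ 0.004  0.001 -1.   ] y [0.967 0.255 0.005] j [0.292 0.368 1.794 0.    0.975 0.034] F [ 0.8 -0.1  0.3] o 0.0001
```

View pics/w22c.png

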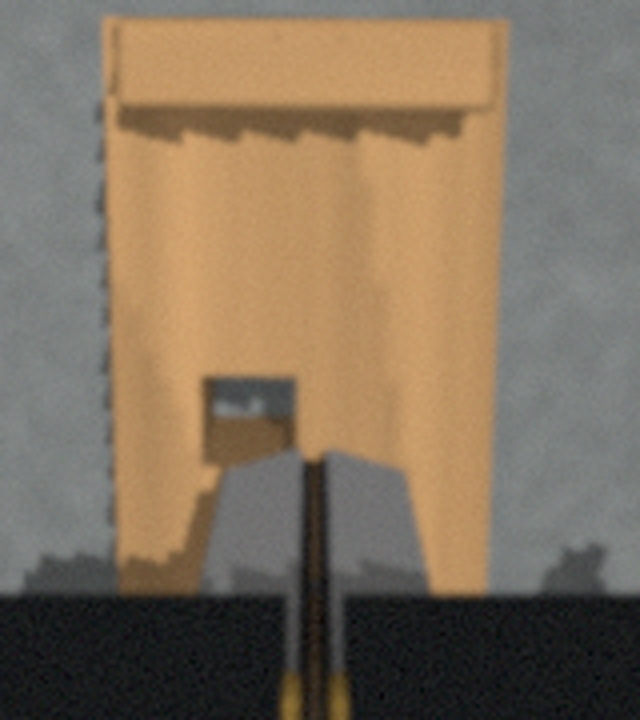

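The fingers closed completely through the visible slab at mid-length with no contact force, so pads at x≈0 don't engage. I'll open and regrip further along, at x≈+18 where the block is solid.

```bash

python3 -m crank '[0,0,0,0,0,0,1, 0,0,0,0,0,0,1, 0,0,0,0,0,0,1, 0,0,0,0,0,0,1, 0,0,0,0,0,0,1, 0,0,0,0,0,0,1, 0,0,0,0,0,0,1, 0,0,0,0,0,0,1]'
python3 -m crank '[0,0,0,0,0,0,1, 0,0,0,0,0,0,1, 0,0,0,0.2,0,0.05,1, 0,0,0,0.27,0,0.04,1, 0,0,0,0,0,0,1, 0,0,0,0,0,0,1]'
python3 - <<'E'
from s5 import *
s=info()
im=camera("wrist"); cv2.imwrite("pics/wrist23.png",im)
print(np.round(Rs.T@(s['tool_pos']-ps)*1000,1))
E
```

```text
time: 22.35
tool_pos: [0.5014, 0.2231, 0.0098]
ee_rot: [0.001, 0.61, 0.792, 0.002]
wrist_force: [-0.5, -0.5, -1.0]
opening: 0.0504
time: 22.85
tool_pos: [0.4961, 0.2421, 0.006]
ee_rot: [0.001, 0.61, 0.793, 0.002]
wrist_force: [-0.1, -0.7, 0.1]
opening: 0.0906
t 22.85 p [0.4961 0.2421 0.006 ] z [ 0.004  0.001 -1.   ] y [0.966 0.257 0.004] j [ 0.328  0.377  1.791 -0.     0.97   0.068] F [-0.1 -0.7  0.1] o 0.0906
[20.5  1.  20. ]
```

View pics/wrist23.png

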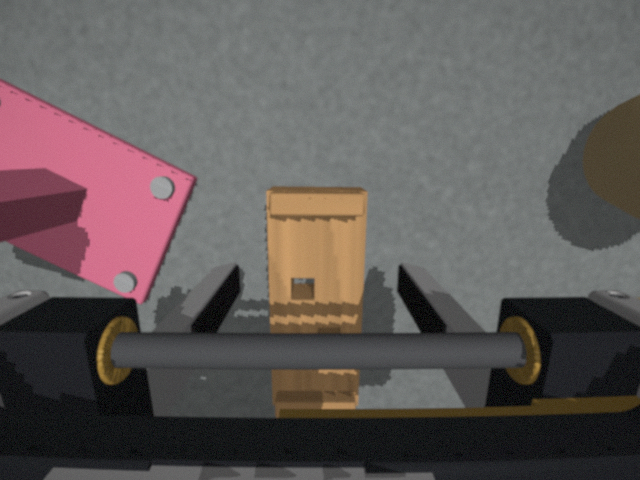

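```bash

python3 -m crank '[0,0,0,0,0,0,0, 0,0,0,0,0,0,0, 0,0,0,0,0,0,0, 0,0,0,0,0,0,0, 0,0,0,0,0,0,0, 0,0,0,0,0,0,0, 0,0,0,0,0,0,0, 0,0,0,0,0,0,0]'
python3 -m crank '[0,0,0,0,0,0,0, 0,0,0,0,0,0,0]'
```

```text
time: 23.57
tool_pos: [0.4966, 0.2412, 0.0062]
ee_rot: [0.001, 0.61, 0.792, 0.002]
wrist_force: [1.0, -0.3, -0.4]
opening: 0.044
time: 23.73
tool_pos: [0.4966, 0.2412, 0.0062]
ee_rot: [0.001, 0.61, 0.792, 0.002]
wrist_force: [0.7, 0.8, -0.3]
opening: 0.0309
```

```bash

python3 - <<'E'
from h import *
info()
im=camera("wrist"); cv2.imwrite("pics/wrist24.png",im)
cv2.imwrite("pics/w24c.png",cv2.resize(im[170:330,220:420],None,fx=4,fy=3.75,interpolation=cv2.INTER_CUBIC))
im=camera("scene"); cv2.imwrite("pics/scene24.png",im)
cv2.imwrite("pics/s24c.png",cv2.resize(im[200:280,355:455],None,fx=7,fy=7,interpolation=cv2.INTER_CUBIC))
info()
E
```

```text
t 23.73 p [0.4966 0.2412 0.0062] z [ 0.004  0.001 -1.   ] y [0.967 0.255 0.004] j [ 0.326  0.376  1.791 -0.     0.97   0.068] F [ 0.7  0.8 -0.3] o 0.0309
t 23.83 p [0.4966 0.2412 0.0062] z [ 0.004  0.001 -1.   ] y [0.967 0.255 0.004] j [ 0.326  0.376  1.791 -0.     0.97   0.068] F [-0.1  0.1 -0.6] o 0.0226
```

View pics/w24c.png

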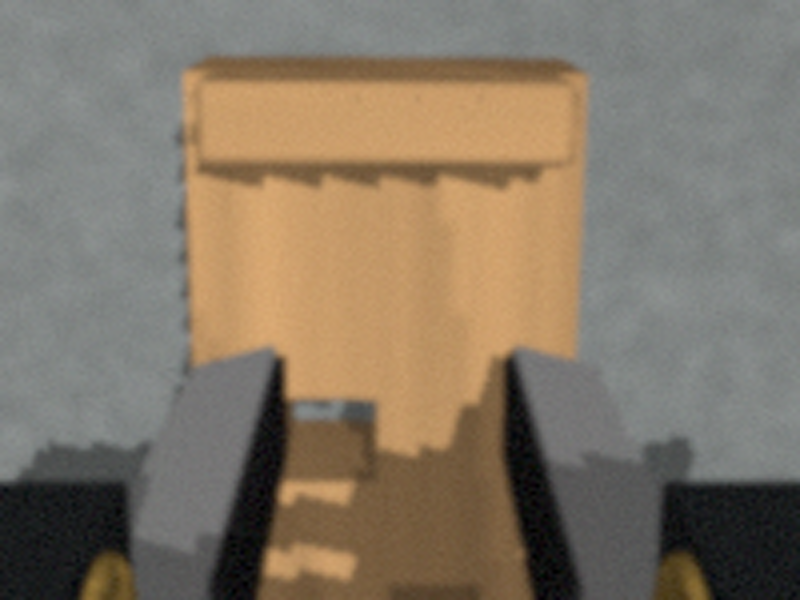

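View pics/s24c.png

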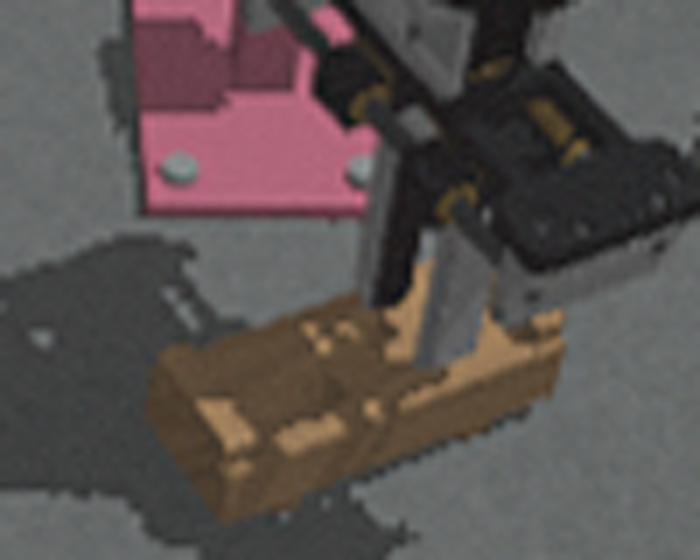

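The columns of the open fingertips (236 and 402 at 94 mm opening) put the real tips about 39 mm behind the reported TCP. So the fingers were closing above the slab. I'll open, go back to x=0, then descend about 35 mm further while watching the force.

```bash

python3 -m crank '[0,0,0,-0.25,0,0,1, 0,0,0,-0.22,0,0,1, 0,0,0,0,0,0,1, 0,0,0,0,0,0,1, 0,0,0,0,0,0,1, 0,0,0,0,0,0,1, 0,0,0,0,0,0,1, 0,0,0,0,0,0,1, 0,0,0,0,0,0,1, 0,0,0,0,0,0,1, 0,0,0,0,0,0,1]'
python3 - <<'E'
from h import *
s=info(); R=q2R(s['ee_rot']); p=s['tool_pos']
im=camera("wrist"); cv2.imwrite("pics/w25.png",im)
cv2.imwrite("pics/w25c.png",cv2.resize(im[240:330,200:440],None,fx=3.3,fy=3.3,interpolation=cv2.INTER_CUBIC))
for z in(-.03,-.035,-.04,-.045,-.05):
    print(z,[np.round(proj("wrist",[p+R@np.array([x,y*.047,z]) for y in(1,-1)]),0).tolist() for x in(-.008,.008)])
from s5 import *
print(np.round(Rs.T@(s['tool_pos']-ps)*1000,1))
E
```

```text
time: 24.75
tool_pos: [0.5013, 0.2232, 0.0062]
ee_rot: [0.001, 0.61, 0.792, 0.002]
wrist_force: [0.3, -0.0, -0.2]
opening: 0.092
t 24.75 p [0.5013 0.2232 0.0062] z [ 0.004  0.001 -1.   ] y [0.967 0.255 0.004] j [0.292 0.372 1.798 0.    0.967 0.034] F [ 0.3 -0.  -0.2] o 0.092
-0.03 [[[395.0, 285.0], [240.0, 285.0]], [[397.0, 260.0], [239.0, 259.0]]]
-0.035 [[[397.0, 288.0], [238.0, 288.0]], [[399.0, 262.0], [237.0, 262.0]]]
-0.04 [[[399.0, 291.0], [236.0, 291.0]], [[401.0, 265.0], [235.0, 265.0]]]
-0.045 [[[401.0, 295.0], [234.0, 295.0]], [[403.0, 268.0], [232.0, 268.0]]]
-0.05 [[[403.0, 299.0], [232.0, 298.0]], [[405.0, 271.0], [230.0, 271.0]]]
[ 0.9  1.3 19.8]
```

View pics/w25c.png

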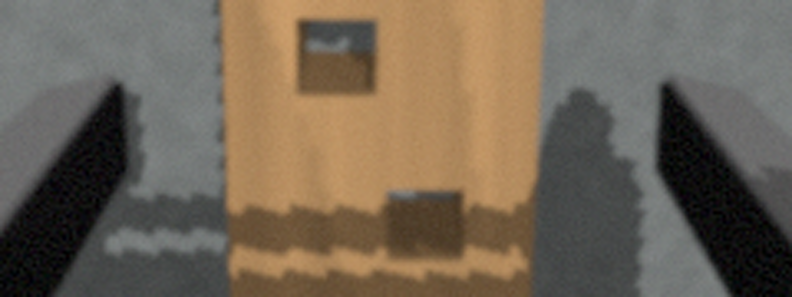

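Confirmed: the tips match z = −40 mm in the tool frame at both pad corners. I'll descend to TCP z ≈ −0.030 (real tips about 9 mm up).

```bash

python3 -m crank '[0,0,0,0,-0.02,0.3,1, 0,0,0,0,-0.02,0.3,1, 0,0,0,0,0,0.2,1, 0,0,0,0,0,0,1, 0,0,0,0,0,0,1]'
python3 -m crank '[0,0,0,0,0,0.1,1, 0,0,0,0,0,0,1, 0,0,0,0,0,0,0, 0,0,0,0,0,0,0, 0,0,0,0,0,0,0, 0,0,0,0,0,0,0, 0,0,0,0,0,0,0, 0,0,0,0,0,0,0]'
python3 -m crank '[0,0,0,0,0,0,0, 0,0,0,0,0,0,0, 0,0,0,0,0,0,0, 0,0,0,0,0,0,0]'
```

```text
time: 25.22
tool_pos: [0.4997, 0.2226, -0.0261]
ee_rot: [0.001, 0.61, 0.792, 0.001]
wrist_force: [-0.1, -0.1, -0.2]
opening: 0.094
time: 25.88
tool_pos: [0.5, 0.2227, -0.0297]
ee_rot: [0.001, 0.61, 0.792, 0.002]
wrist_force: [1.1, 0.3, -0.9]
opening: 0.0572
time: 26.22
tool_pos: [0.5, 0.2227, -0.0297]
ee_rot: [0.001, 0.61, 0.792, 0.002]
wrist_force: [-0.3, 0.0, 1.0]
opening: 0.0559
```

```bash

cat > s6.py <<'E'
from pl import *
st=np.load('lie.npz'); ps,Rs=st['p'],st['R']
try:
    g=np.load('g5.npz'); SR,SP=g['SR'],g['SP']
except Exception:
    s=get_state(); R0=q2R(s['ee_rot']); SR=R0.T@Rs; SP=R0.T@(ps-s['tool_pos']); SP[1]=0
    # keep yaw exact by jaws
    np.savez('g5.npz',SR=SR,SP=SP)
def seat(h,dx=0,dy=0,hp=None): # h above seat along head normal
    R=RSf@SR.T; q=PSf+RH@np.array([dx,dy,h]); return q-R@SP,R
E
python3 - <<'E'
from s6 import *
print(np.round(SP*1000,1)); print(np.round(SR,3))
s=get_state(); p0,R0=s['tool_pos'],q2R(s['ee_rot'])
a=go(p0+[0,-.02,.18],R0,grip=0,N=7)
p,R=seat(.09)
b=go(p,R,start=a,grip=0)
E
```

```text
[ -0.8   0.  -55.7]
[[ 1.    -0.003 -0.   ]
 [ 0.003  1.    -0.004]
 [ 0.     0.004  1.   ]]
n 7 jointload 0.35 ikerr 0.0 end [ 0.26  0.23  1.61  0.    1.3  -0.  ] rot [0. 0. 0.] d [  0. -20. 180.] minj5 0.94
0,0,0,-0.07,-0.02,-0.64,0, 0,0,0,-0.07,-0.02,-0.64,0, 0,0,0,-0.07,-0.02,-0.64,0, 0,0,0,-0.07,-0.02,-0.64,0, 0,0,0,-0.07,-0.02,-0.64,0, 0,0,0,-0.07,-0.02,-0.64,0, 0,0,0,-0.07,-0.02,-0.64,0
n 18 jointload 0.4 ikerr 0.0 end [-0.39  0.55  1.15 -0.13  1.72  1.15] rot [ 16.1 -13.3 101.7] d [ 7.680e+01 -4.225e+02  4.000e-01] minj5 1.32
0.15,-0.12,0.94,-0.59,-0.05,0,0, 0.15,-0.12,0.94,-0.60,0.01,0.01,0, 0.15,-0.12,0.94,-0.59,0.07,0.01,0, 0.15,-0.12,0.94,-0.58,0.13,0.02,0, 0.15,-0.12,0.94,-0.57,0.19,0.02,0, 0.15,-0.12,0.94,-0.54,0.24,0.03,0, 0.15,-0.12,0.94,-0.52,0.29,0.03,0, 0.15,-0.12,0.94,-0.49,0.34,0.03,0, 0.15,-0.12,0.94,-0.45,0.39,0.03,0, 0.15,-0.12,0.94,-0.41,0.43,0.03,0, 0.15,-0.12,0.94,-0.36,0.47,0.03,0, 0.15,-0.12,0.94,-0.31,0.51,0.03,0
0.15,-0.12,0.94,-0.26,0.54,0.02,0, 0.15,-0.12,0.94,-0.21,0.56,0.02,0, 0.15,-0.12,0.94,-0.15,0.58,0.01,0, 0.15,-0.12,0.94,-0.09,0.59,0,0, 0.15,-0.12,0.94,-0.04,0.60,-0.01,0, 0.15,-0.12,0.94,0.02,0.60,-0.01,0
```

```bash

python3 -m crank '[0,0,0,-0.03,-0.01,-0.3,0, 0,0,0,-0.07,-0.02,-0.6,0, 0,0,0,-0.07,-0.02,-0.7,0, 0,0,0,-0.07,-0.02,-0.7,0, 0,0,0,-0.07,-0.02,-0.7,0, 0,0,0,-0.07,-0.02,-0.7,0, 0,0,0,-0.07,-0.02,-0.7,0]'
python3 -m crank '[0.08,-0.06,0.5,-0.35,-0.05,0,0, 0.15,-0.12,0.94,-0.6,0.01,0.01,0, 0.15,-0.12,0.94,-0.59,0.07,0.01,0, 0.15,-0.12,0.94,-0.58,0.13,0.02,0, 0.15,-0.12,0.94,-0.57,0.19,0.02,0, 0.15,-0.12,0.94,-0.54,0.24,0.03,0, 0.15,-0.12,0.94,-0.52,0.29,0.03,0, 0.15,-0.12,0.94,-0.49,0.34,0.03,0, 0.15,-0.12,0.94,-0.45,0.39,0.03,0, 0.15,-0.12,0.94,-0.41,0.43,0.03,0, 0.15,-0.12,0.94,-0.36,0.47,0.03,0, 0.15,-0.12,0.94,-0.31,0.51,0.03,0]'
python3 - <<'E'
from s6 import *
info()
p,R=seat(.09); go(p,R,grip=0)
im=camera("wrist"); cv2.imwrite("pics/w26.png",im)
E
```

```text
time: 26.8
tool_pos: [0.498, 0.2034, 0.1469]
ee_rot: [0.001, 0.61, 0.792, 0.001]
wrist_force: [0.1, 0.0, -3.3]
opening: 0.0559
time: 27.8
tool_pos: [0.559, -0.0667, 0.144]
ee_rot: [0.002, 0.937, 0.333, -0.108]
wrist_force: [-0.1, 0.8, -1.7]
opening: 0.0556
t 27.8 p [ 0.559  -0.0667  0.144 ] z [-0.201 -0.075 -0.977] y [ 0.625 -0.778 -0.069] j [-0.161  0.401  1.395 -0.107  1.535  0.74 ] F [-0.1  0.8 -1.7] o 0.0556
n 7 jointload 0.35 ikerr 0.0 end [-0.39  0.55  1.15 -0.13  1.72  1.15] rot [ 5.5 -4.8 36.5] d [  17.9 -153.     6.7] minj5 1.56
0.13,-0.11,0.87,-0.30,0.46,0,0, 0.13,-0.11,0.87,-0.25,0.49,0,0, 0.13,-0.11,0.87,-0.21,0.51,0,0, 0.13,-0.11,0.87,-0.16,0.53,-0.01,0, 0.13,-0.11,0.87,-0.11,0.54,-0.01,0, 0.13,-0.11,0.87,-0.06,0.55,-0.02,0, 0.13,-0.11,0.87,-0.02,0.55,-0.03,0
```

View pics/w26.png

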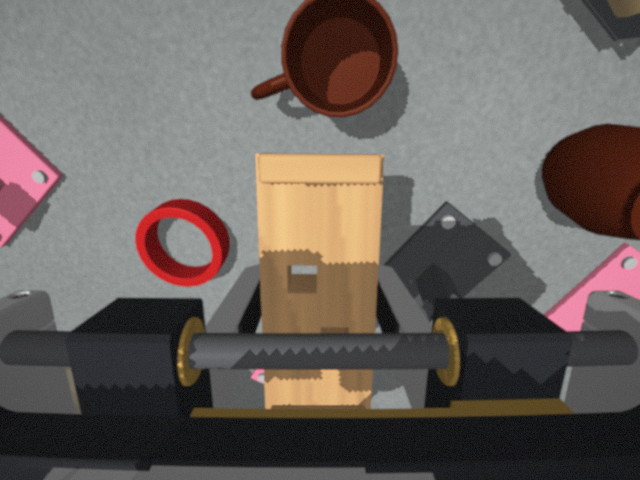

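```bash

python3 -m crank '[0.13,-0.11,0.87,-0.3,0.46,0,0, 0.13,-0.11,0.87,-0.25,0.49,0,0, 0.13,-0.11,0.87,-0.21,0.51,0,0, 0.13,-0.11,0.87,-0.16,0.53,-0.01,0, 0.13,-0.11,0.87,-0.11,0.54,-0.01,0, 0.13,-0.11,0.87,-0.06,0.55,-0.02,0, 0.13,-0.11,0.87,-0.02,0.55,-0.03,0, 0,0,0,0,0,0,0, 0,0,0,0,0,0,0]'
python3 - <<'E'
from s6 import *
info()
p,R=seat(.09); go(p,R,grip=0)
for n,(x,y,w,h,f) in dict(wrist=(230,130,180,190,3.15),scene=(170,190,130,130,4.6),side=(310,210,130,120,5)).items():
    im=camera(n); cv2.imwrite(f"pics/{n}27.png",im)
    cv2.imwrite(f"pics/{n}27c.png",cv2.resize(im[y:y+h,x:x+w],None,fx=f,fy=f,interpolation=cv2.INTER_CUBIC))
E
```

```text
time: 28.6
tool_pos: [0.5779, -0.22, 0.1501]
ee_rot: [0.004, 0.988, 0.019, -0.154]
wrist_force: [0.3, 0.5, -1.9]
opening: 0.0558
t 28.6 p [ 0.5779 -0.22    0.1501] z [-0.305 -0.014 -0.952] y [ 0.04  -0.999  0.002] j [-0.387  0.547  1.155 -0.13   1.721  1.144] F [ 0.3  0.5 -1.9] o 0.0558
n 1 jointload 0.02 ikerr 0.0 end [-0.39  0.55  1.15 -0.13  1.72  1.15] rot [-0.  -0.2  0.2] d [-1.   0.2  0.6] minj5 1.72
0,-0.03,0.03,-0.03,-0.01,-0.01,0
```

View pics/wrist27c.png

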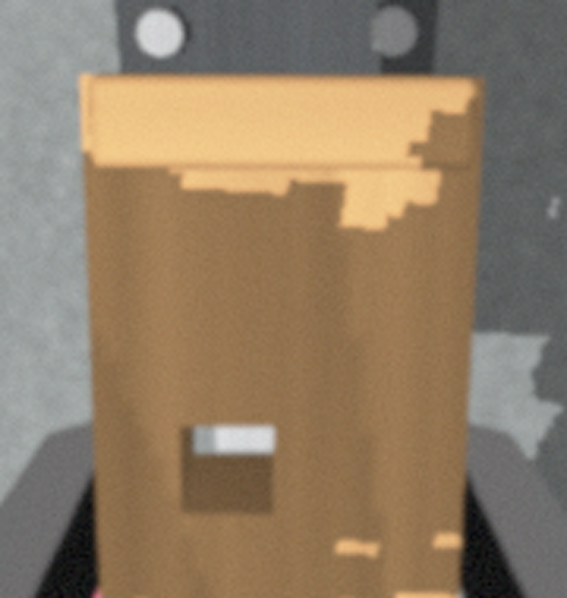

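View pics/scene27c.png

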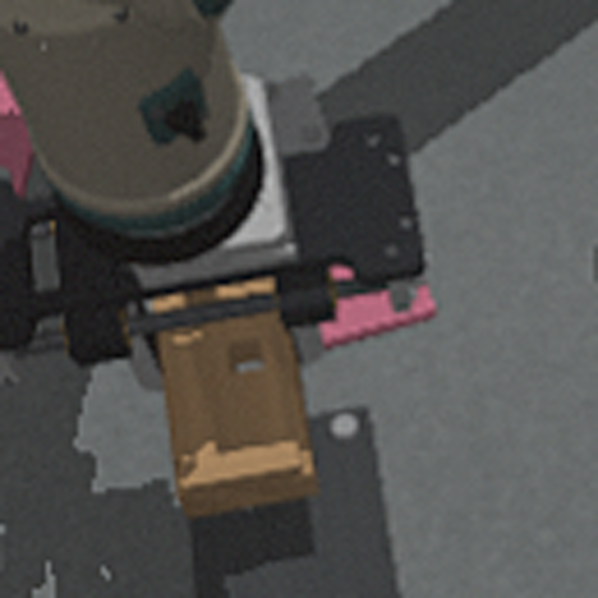

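View pics/side27c.png

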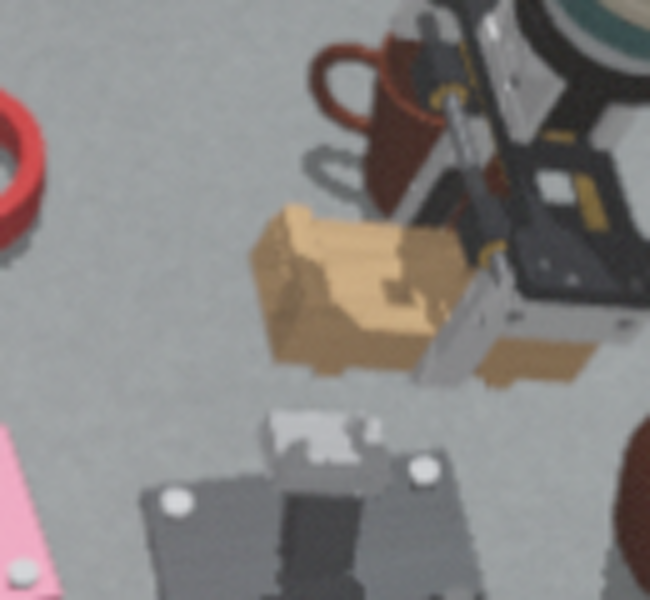

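```bash

python3 - <<'E'
from s6 import *
s=get_state(); go(s['tool_pos']+[-.13,0,.02],q2R(s['ee_rot']),grip=0,N=5)
E
```

```text
n 5 jointload 0.37 ikerr 0.0 end [-0.46  0.35  1.44 -0.15  1.63  1.08] rot [0. 0. 0.] d [-130.    0.   20.] minj5 1.63
0,0,0,-0.65,-0.03,0.10,0, 0,0,0,-0.65,-0.03,0.10,0, 0,0,0,-0.65,-0.03,0.10,0, 0,0,0,-0.65,-0.03,0.10,0, 0,0,0,-0.65,-0.03,0.10,0
```

```bash

python3 -m crank '[0,0,0,-0.65,-0.03,0.1,0, 0,0,0,-0.65,-0.03,0.1,0, 0,0,0,-0.65,-0.03,0.1,0, 0,0,0,-0.65,-0.03,0.1,0, 0,0,0,-0.65,-0.03,0.1,0, 0,0,0,0,0,0,0, 0,0,0,0,0,0,0, 0,0,0,0,0,0,0]'
python3 - <<'E'
from s6 import *
import pickle
s=info()
c=get_calibration("wrist"); im=camera("wrist"); c2=get_calibration("wrist"); print(np.abs(c['t']-c2['t']).max())
pickle.dump((s,c,c2),open('w28.pkl','wb'))
cv2.imwrite("pics/w28.png",im)
cv2.imwrite("pics/w28c.png",cv2.resize(im[0:170,230:430],None,fx=4,fy=3.5,interpolation=cv2.INTER_CUBIC))
E
```

```text
time: 29.42
tool_pos: [0.4486, -0.2175, 0.1725]
ee_rot: [0.005, 0.988, 0.02, -0.153]
wrist_force: [-0.1, 0.2, -1.7]
opening: 0.0561
t 29.42 p [ 0.4486 -0.2175  0.1725] z [-0.302 -0.016 -0.953] y [ 0.042 -0.999  0.004] j [-0.462  0.344  1.438 -0.15   1.628  1.079] F [-0.1  0.2 -1.7] o 0.0561
0.00016581627194509063
```

View pics/w28.png

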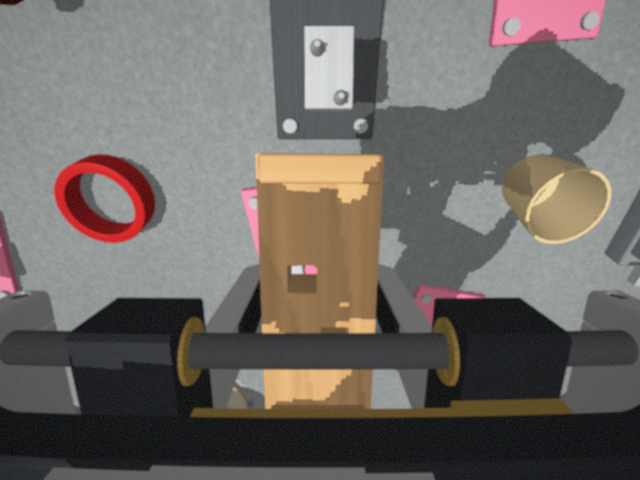

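View pics/w28c.png

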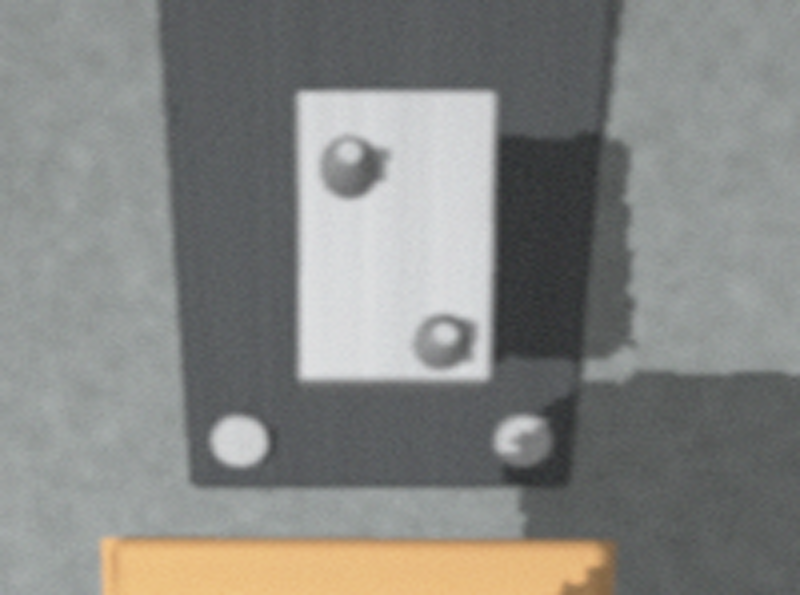

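```bash

cat > rel.py <<'E'
from s6 import *
import pickle
s,c,c2=pickle.load(open('w28.pkl','rb'))
Rt=q2R(s['ee_rot']); pt=s['tool_pos']
# camera in tool
Rct=c['R']@Rt; tct=c['R']@pt+c['t']   # X_cam = Rct*X_tool + tct
K,d=c['camera_matrix'],c['distortion']
def pj(X): return cv2.projectPoints(np.asarray(X,float),np.zeros(3),np.zeros(3),K,d)[0][:,0]
# saddle in tool from w27
S=np.array([(70,-25,-26),(70,25,-26),(58,-25,-26),(58,25,-26),(19,-15,-14),(19,-1,-14),(5,-1,-14),(5,-15,-14)])/1000
su=unc([(93,78),(474,82),(97,166),(470,166),(182,427),(275,425),(272,513),(182,513)],3.15,230,130)
def fs(v):
    R=SR@Rn.from_rotvec(v[3:]).as_matrix(); return (pj((S@R.T+SP+v[:3])@Rct.T+tct)-su).ravel()
r=least_squares(fs,np.zeros(6),x_scale=[.01]*3+[.1]*3); print('saddle d(mm,deg)',np.round(r.x[:3]*1000,1),np.round(np.degrees(r.x[3:]),1),np.round(r.fun.reshape(-1,2),1).tolist())
SR2=SR@Rn.from_rotvec(r.x[3:]).as_matrix(); SP2=SP+r.x[:3]
# head in world via wrist
H=np.array([(27,17,0),(27,-17,0),(-27,-17,0),(-27,17,0)])/1000
hu=(np.array([(298,90),(495,91),(492,380),(300,380)])+.5)/[4,3.5]-.5+[230,0]
F=np.array([(-75,50,10),(-75,-50,10)])/1000; fu=(np.array([(193,484),(568,484)])+.5)/[4,3.5]-.5+[230,0]
Ry18=Rn.from_euler('y',18,degrees=True).as_matrix()
def fh(v,full=False):
    R=Rz(v[2])@Rn.from_euler('y',18+v[4],degrees=True).as_matrix()
    W=H@R.T+[v[0],v[1],.105+v[3]]
    a=(proj("wrist",W,c)-hu).ravel()
    if not full: a=np.r_[a,v[3]*1000,v[4]/1]
    return a
r2=least_squares(fh,[.561,-.22,.03,0,0],x_scale=[.01,.01,.1,.01,1]); v=r2.x
print('head',np.round(v,4),np.round(r2.fun[:8].reshape(-1,2),2).tolist())
Rh=Rz(v[2])@Ry18; ph=np.array([v[0],v[1],.105+v[3]])
print('foot pred err',np.round(proj("wrist",F@Rz(v[2]).T+[v[0],v[1],0],c)-fu,1).tolist())
print('pins foot/tip px crop',np.round(((proj("wrist",np.array([(-.02,-.008,0),(-.02,-.008,.012),(.012,.008,0),(.012,.008,.012)])@Rh.T+ph,c)-[230,0])+.5)*[4,3.5]).tolist())
print('pixel err holes in tool diff', np.round(SP2*1000,1))
np.savez('rel.npz',SR=SR2,SP=SP2,Rh=Rh,ph=ph)
E
python3 rel.py
```

```text
saddle d(mm,deg) [-1.6 -0.3  1.7] [ 1.5 -2.7  0.1] [[0.5, -0.6], [-0.3, -1.1], [-0.0, 0.7], [-0.1, 1.2], [-0.2, -0.3], [-0.5, 0.2], [0.4, -0.0], [0.2, 0.1]]
head [ 5.612e-01 -2.202e-01  4.450e-02 -3.000e-04  2.500e-01] [[-0.39, -0.12], [0.52, -0.39], [-0.05, 0.28], [-0.08, 0.34]]
foot pred err [[-0.7, 1.4], [0.9, 1.2]]
pins foot/tip px crop [[442.0, 345.0], [447.0, 334.0], [350.0, 173.0], [350.0, 153.0]]
pixel err holes in tool diff [ -2.4  -0.3 -54.1]
```

```bash

cat > rel2.py <<'E'
import io,contextlib
with contextlib.redirect_stdout(io.StringIO()):
    from rel import *
for k in (['x','y','z'],['x','y','p'],['x','y'],['x','y','z','p']):
    def f(u):
        m=dict(zip(k,u)); R=SR@Rn.from_rotvec([0,m.get('p',0),0]).as_matrix()
        return (pj((S@R.T+SP+[m.get('x',0),m.get('y',0),m.get('z',0)])@Rct.T+tct)-su).ravel()
    r=least_squares(f,np.zeros(len(k)),x_scale=.01); print(k,np.round(r.x*1000,1),np.round(r.fun.reshape(-1,2),1).tolist())
E
python3 rel2.py
```

```text
['x', 'y', 'z'] [-0.6  0.2  2.1] [[-1.0, -0.2], [0.8, -0.9], [-1.2, 1.6], [0.7, 2.1], [-0.0, -0.9], [-0.2, -0.2], [0.6, -0.9], [0.5, -0.9]]
['x', 'y', 'p'] [ -1.7   0.2 -63.5] [[0.0, -1.2], [-0.2, -1.9], [-0.5, 0.2], [0.1, 0.7], [-0.1, 0.1], [-0.2, 0.8], [0.7, 1.0], [0.2, 0.9]]
['x', 'y'] [-0.3  0.2] [[-1.8, -1.1], [1.9, -1.8], [-2.1, 1.1], [1.8, 1.6], [-0.4, -0.2], [-0.2, 0.5], [0.7, 0.2], [0.2, 0.1]]
['x', 'y', 'z', 'p'] [ -1.7   0.2   1.5 -50.7] [[0.2, -0.6], [-0.5, -1.3], [-0.3, 0.7], [-0.3, 1.2], [0.1, -0.4], [-0.2, 0.3], [0.6, 0.1], [0.5, 0.0]]
```

```bash

python3 - <<'E'
import io,contextlib
with contextlib.redirect_stdout(io.StringIO()):
    from rel import *
R27=q2R([.004,.988,.019,-.154]/np.linalg.norm([.004,.988,.019,-.154])); p27=np.array([.5779,-.22,.1501])
for pit in(0,-2.9):
    Rsx=R27@SR@Rn.from_rotvec(np.radians([0,pit,0])).as_matrix(); P=p27+R27@SP
    X=np.array([(-70,28,14),(70,28,14),(-70,28,-14),(70,28,-14),(-70,25,-26),(-70,-25,-26)])/1000
    print(pit,np.round((proj("side",X@Rsx.T+P)-[310,210]+.5)*5).tolist(), 'scene',np.round((proj("scene",np.array([(70,28,14),(70,-28,14),(70,25,-26),(70,-25,-26)])/1000@Rsx.T+P)-[170,190]+.5)*4.6).tolist())
print('head crop',np.round((proj("side",np.array([(-27,-17,0),(27,-17,0)])/1000@Rh.T+ph)-[310,210]+.5)*5).tolist())
E
```

```text
0 [[276.0, 372.0], [575.0, 393.0], [301.0, 332.0], [604.0, 354.0], [311.0, 309.0], [287.0, 211.0]] scene [[187.0, 519.0], [318.0, 495.0], [178.0, 489.0], [300.0, 467.0]]
-2.9 [[278.0, 367.0], [570.0, 397.0], [306.0, 327.0], [601.0, 359.0], [317.0, 304.0], [294.0, 206.0]] scene [[188.0, 520.0], [319.0, 496.0], [180.0, 495.0], [302.0, 472.0]]
head crop [[285.0, 477.0], [396.0, 482.0]]
```

```bash

python3 - <<'E'
import cv2
im=cv2.imread("pics/side27.png"); cv2.imwrite("pics/side27d.png",cv2.resize(im[245:320,350:440],None,fx=8.8,fy=8,interpolation=cv2.INTER_CUBIC))
E
```

```text
(no output)
```

View pics/side27d.png

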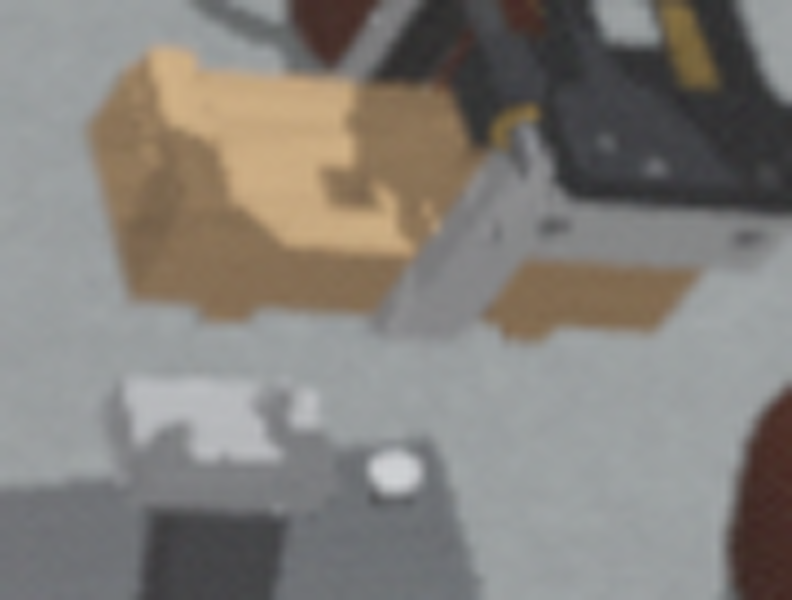

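```bash

cat > s7.py <<'E'
from pl import *
g=np.load('g5.npz'); SR,SP=g['SR'],g['SP']+np.array([-.0004,.0002,0])
HYAW=.041; RH=Rz(HYAW)@Rn.from_euler('y',18,degrees=True).as_matrix(); HPn=np.array([.5612,-.2202,.105])
RSf=RH@np.diag([1,-1,-1.])
def seat(h,dx=0,dy=0):
    R=RSf@SR.T; return HPn+RH@np.array([dx,dy,.014+h])-R@SP,R
def where():
    s=get_state(); R=q2R(s['ee_rot']); P=s['tool_pos']+R@SP; e=RH.T@(P-HPn)-[0,0,.014]
    print('saddle err in head frame mm',np.round(e*1000,1),'rot deg',np.round(np.degrees(Rn.from_matrix(RSf.T@R@SR).as_rotvec()),2),'F',np.round(RH.T@s['wrist_force'],1),'t',round(s['time'],2),'o',round(s['opening'],4))
E
python3 - <<'E'
from s7 import *
where()
a=go(*seat(.05),grip=0)
a=go(*seat(.018),grip=0,start=a)
E
```

```text
saddle err in head frame mm [-128.8    7.1   70.9] rot deg [0.03 0.36 0.21] F [ 1.5  1.  -1.7] t 29.47 o 0.0557
n 4 jointload 0.37 ikerr 0.0 end [-0.39  0.55  1.25 -0.13  1.63  1.15] rot [-0.  -0.4 -0.2] d [115.9  -2.4 -59.6] minj5 1.62
0,-0.01,-0.01,0.80,0.04,0.14,0, 0,-0.01,-0.01,0.80,0.04,0.13,0, 0,-0.01,-0.01,0.80,0.05,0.13,0, 0,-0.01,-0.01,0.80,0.05,0.13,0
n 1 jointload 0.43 ikerr 0.0 end [-0.4   0.55  1.31 -0.14  1.56  1.15] rot [0. 0. 0.] d [ -9.9  -0.4 -30.4] minj5 1.56
0,0,0,0,0,0.80,0
```

```bash

python3 -m crank '[0,-0.01,-0.01,0.8,0.04,0.13,0, 0,-0.01,-0.01,0.8,0.04,0.13,0, 0,-0.01,-0.01,0.8,0.05,0.13,0, 0,-0.01,-0.01,0.8,0.05,0.13,0, 0,0,0,0,0,0.4,0, 0,0,0,0,0,0.4,0, 0,0,0,0,0,0,0, 0,0,0,0,0,0,0, 0,0,0,0,0,0,0]'
python3 - <<'E'
from s7 import *
where()
for n,(x,y,w,h,f) in dict(wrist=(230,130,180,190,3.15),scene=(190,210,100,100,6),side=(340,245,110,90,7)).items():
    im=camera(n); cv2.imwrite(f"pics/{n}29.png",im)
    cv2.imwrite(f"pics/{n}29c.png",cv2.resize(im[y:y+h,x:x+w],None,fx=f,fy=f,interpolation=cv2.INTER_CUBIC))
a=go(*seat(.018),grip=0)
E
```

```text
time: 30.22
tool_pos: [0.5549, -0.2213, 0.0831]
ee_rot: [0.005, 0.988, 0.022, -0.155]
wrist_force: [0.1, 0.6, -2.3]
opening: 0.0557
saddle err in head frame mm [-0.6 -0.8 18.9] rot deg [0.03 0.09 0.02] F [ 0.9  0.6 -2.1] t 30.22 o 0.0557
n 1 jointload 0.02 ikerr 0.0 end [-0.4   0.55  1.31 -0.14  1.56  1.15] rot [-0.  -0.2 -0.1] d [ 0.2  1.1 -1.8] minj5 1.56
0,-0.03,-0.01,0.02,-0.03,0.04,0
```

View pics/wrist29c.png

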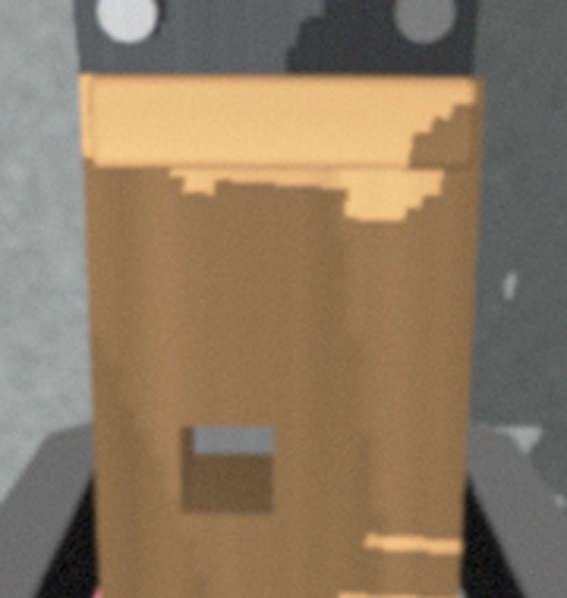

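View pics/side29c.png

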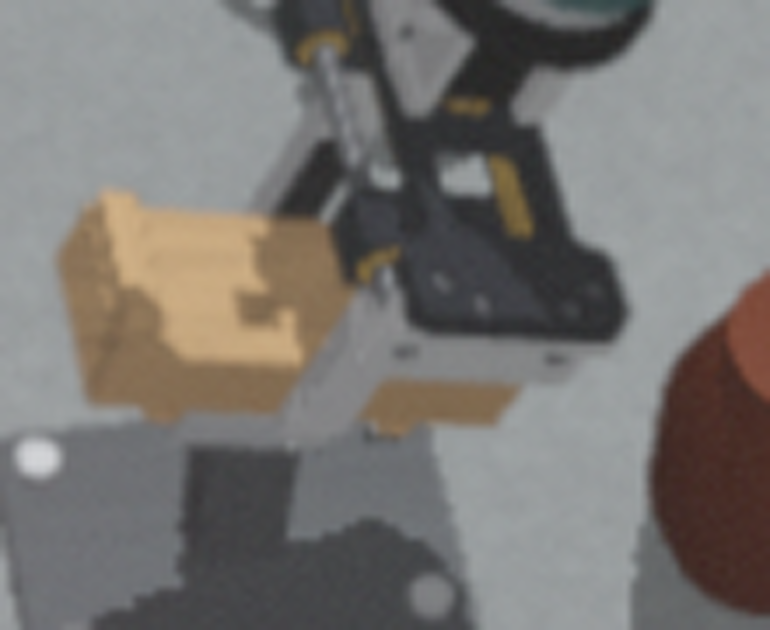

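View pics/scene29c.png

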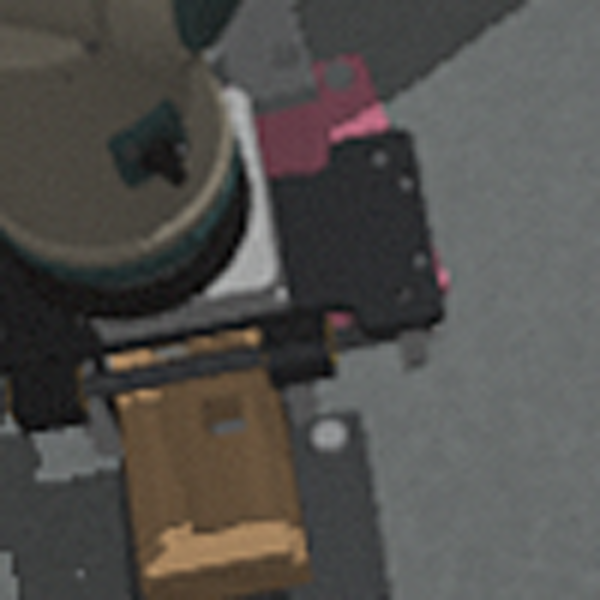

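```bash

python3 -m crank '[0,0,0,0.02,-0.02,0.1,0, 0,0,0,0,0,0.08,0, 0,0,0,0,0,0,0, 0,0,0,0,0,0,0]'
python3 -c "
from s7 import *
where()"
python3 -m crank '[0,0,0,0,0,0.06,0, 0,0,0,0,0,0.06,0, 0,0,0,0,0,0,0, 0,0,0,0,0,0,0]'
python3 -c "
from s7 import *
where()"
```

```text
time: 30.7
tool_pos: [0.552, -0.2204, 0.0755]
ee_rot: [0.005, 0.987, 0.022, -0.156]
wrist_force: [-0.3, 0.4, -2.0]
opening: 0.0557
saddle err in head frame mm [-0.8  0.1 10.8] rot deg [0.08 0.01 0.03] F [ 0.4  0.5 -1.9] t 30.7 o 0.0557
time: 31.03
tool_pos: [0.5506, -0.2205, 0.0708]
ee_rot: [0.005, 0.987, 0.022, -0.156]
wrist_force: [0.7, 0.1, -2.1]
opening: 0.0561
saddle err in head frame mm [-0.7  0.1  6. ] rot deg [0.08 0.01 0.04] F [ 1.3  0.1 -1.7] t 31.03 o 0.0561
```

```bash

python3 -m crank '[0,0,0,0.01,0,0.05,0, 0,0,0,0,0,0.05,0, 0,0,0,0,0,0,0, 0,0,0,0,0,0,0]'
python3 -c "
from s7 import *
where()"
python3 -m crank '[0,0,0,0,0,0.05,0, 0,0,0,0,0,0,0, 0,0,0,0,0,0,0]'
python3 -c "
from s7 import *
where()"
```

```text
time: 31.37
tool_pos: [0.5498, -0.2206, 0.0669]
ee_rot: [0.005, 0.987, 0.022, -0.156]
wrist_force: [0.2, 0.7, -2.8]
opening: 0.0557
saddle err in head frame mm [-0.2  0.1  2. ] rot deg [0.07 0.01 0.04] F [ 1.1  0.7 -2.5] t 31.37 o 0.0557
time: 31.62
tool_pos: [0.5494, -0.2207, 0.0652]
ee_rot: [0.005, 0.988, 0.022, -0.156]
wrist_force: [0.6, -0.0, -2.3]
opening: 0.056
saddle err in head frame mm [-0.2 -0.   0.2] rot deg [0.06 0.03 0.04] F [ 1.3 -0.  -2. ] t 31.62 o 0.056
```

```bash

python3 -m crank '[0,0,0,0,0,0.05,0, 0,0,0,0,0,0,0, 0,0,0,0,0,0,0]'
python3 -c "
from s7 import *
where()"
python3 -m crank '[0,0,0,0,0,0.04,0, 0,0,0,0,0,0,0, 0,0,0,0,0,0,0]'
python3 -c "
from s7 import *
where()
im=camera('side'); cv2.imwrite('pics/side30.png',im); cv2.imwrite('pics/side30c.png',cv2.resize(im[245:335,340:450],None,fx=7,fy=6.6,interpolation=cv2.INTER_CUBIC))"
```

```text
time: 31.87
tool_pos: [0.5494, -0.2207, 0.065]
ee_rot: [0.005, 0.988, 0.022, -0.155]
wrist_force: [-0.0, 1.1, 5.2]
opening: 0.0555
saddle err in head frame mm [-0.2 -0.   0. ] rot deg [0.02 0.14 0.05] F [-1.6  1.1  4.9] t 31.87 o 0.0555
time: 32.12
tool_pos: [0.5495, -0.2207, 0.065]
ee_rot: [0.005, 0.988, 0.022, -0.154]
wrist_force: [0.8, 1.2, 11.2]
opening: 0.0558
saddle err in head frame mm [-0.2  0.   0. ] rot deg [-0.    0.23  0.06] F [-2.6  1.2 10.9] t 32.12 o 0.0558
```

View pics/side30c.png

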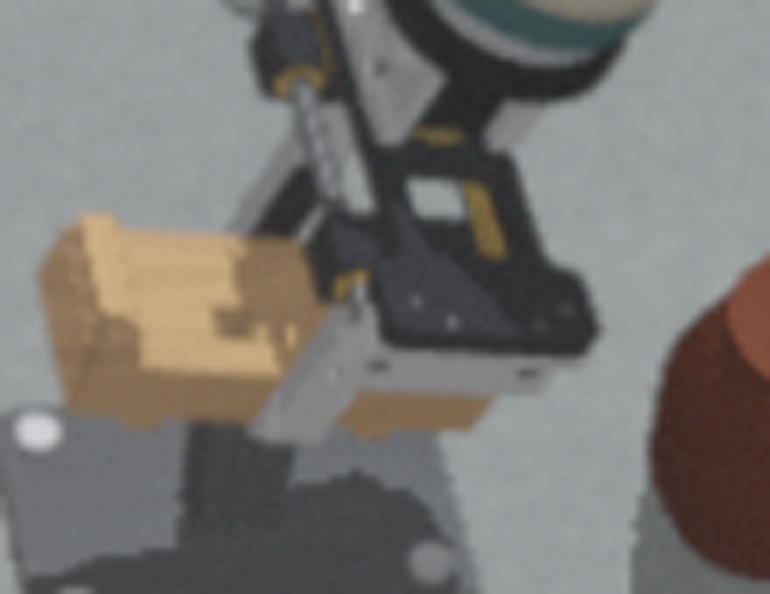

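Contact force appears exactly at the computed seat (0.0 mm), flat to 0.2°. I'll relax, release and back off along the head normal.

```bash

python3 -m crank '[0,0,0,0,0,-0.07,0, 0,0,0,0,0,0,0.7, 0,0,0,0,0,0,0.8, 0,0,0,0,0,0,1, 0,0,0,0,0,0,1, 0,0,0,0,0,0,1, 0,0,0,0,0,0,1, 0,0,0,0,0,0,1]'
python3 -m crank '[0,0,0,0,0,-0.3,1, 0,0,0,0,0,-0.7,1, 0,0,0,0,0,-0.9,1, 0,0,0,0,0,-0.9,1, 0,0,0,0,0,-0.9,1, 0,0,0,-0.7,0,-0.5,1, 0,0,0,-0.9,0,0,1, 0,0,0,-0.9,0,0,1, 0,0,0,0,0,0,1, 0,0,0,0,0,0,1]'
python3 - <<'E'
from s7 import *
import pickle
s=info(); c=get_calibration("wrist"); pickle.dump((s,c),open('w31.pkl','wb'))
for n,(x,y,w,h,f) in dict(wrist=(0,0,640,480,1),scene=(190,255,80,80,7.5),side=(340,245,110,90,7)).items():
    im=camera(n); cv2.imwrite(f"pics/{n}31.png",im)
    cv2.imwrite(f"pics/{n}31c.png",cv2.resize(im[y:y+h,x:x+w],None,fx=f,fy=f,interpolation=cv2.INTER_CUBIC))
E
```

```text
time: 32.83
tool_pos: [0.549, -0.2207, 0.0642]
ee_rot: [0.005, 0.987, 0.022, -0.156]
wrist_force: [-0.5, 0.7, -0.5]
opening: 0.094
time: 33.67
tool_pos: [0.5051, -0.2223, 0.2567]
ee_rot: [0.005, 0.988, 0.021, -0.155]
wrist_force: [0.6, 0.2, 0.1]
opening: 0.0941
t 33.67 p [ 0.5051 -0.2223  0.2567] z [-0.305 -0.017 -0.952] y [ 0.044 -0.999  0.004] j [-0.429  0.401  1.147 -0.149  1.868  1.074] F [0.6 0.2 0.1] o 0.0941
```

View pics/wrist31c.png

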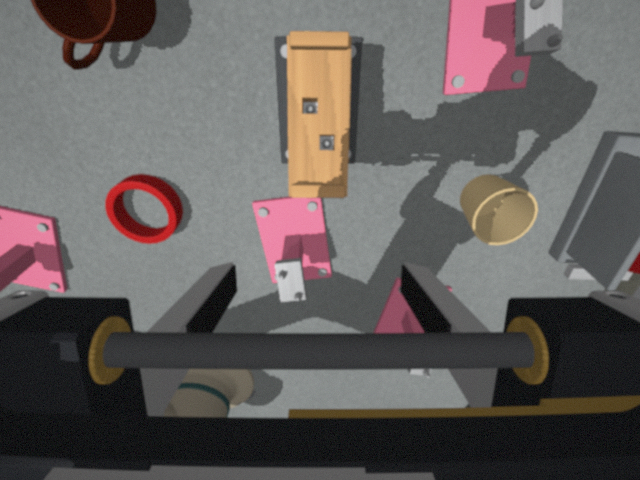

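View pics/side31c.png

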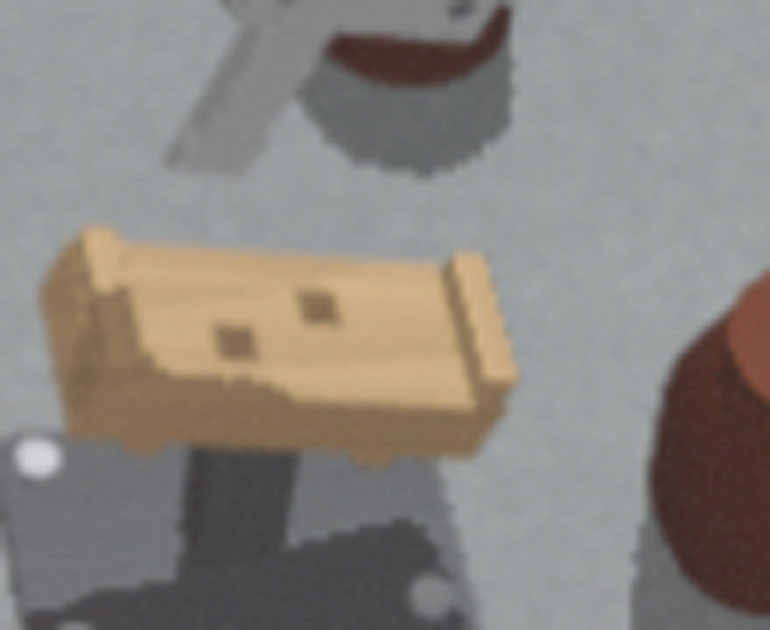

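View pics/scene31c.png

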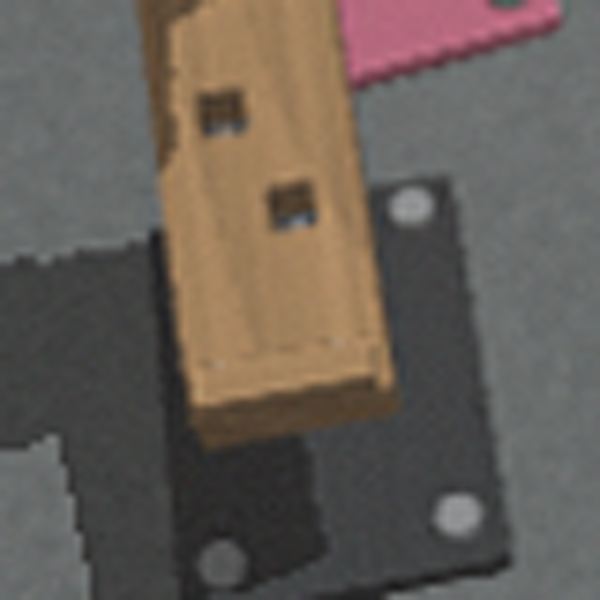

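View pics/scene31.png

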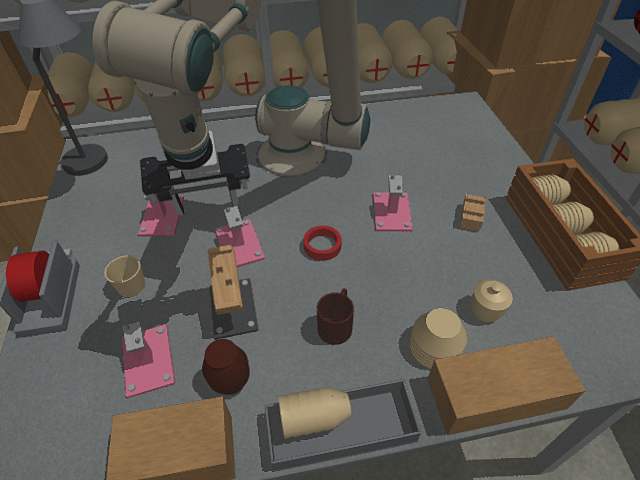

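```bash

python3 - <<'E'
from s7 import *
import pickle
s,c=pickle.load(open('w31.pkl','rb'))
im=cv2.imread("pics/wrist31.png")
cv2.imwrite("pics/w31z.png",cv2.resize(im[20:210,260:380],None,fx=4.2,fy=3.15,interpolation=cv2.INTER_CUBIC))
P=HPn+RH@np.array([0,0,.014])
X=np.array([(70,-25,-26),(70,25,-26),(-70,25,-26),(-70,-25,-26),(12,-8,-14),(-20,8,-14)])/1000
W=X@RSf.T+P
print('wrist crop',np.round((proj("wrist",W,c)-[260,20]+.5)*[4.2,3.15]).tolist())
print('side crop',np.round((proj("side",W)-[340,245]+.5)*7).tolist())
print('scene crop',np.round((proj("scene",W)-[190,255]+.5)*7.5).tolist())
a,b=[cv2.imread(f"pics/scene{k}.png").astype(int) for k in('0','31')]
E
```

```text
wrist crop [[122.0, 35.0], [373.0, 35.0], [360.0, 562.0], [132.0, 562.0], [209.0, 271.0], [283.0, 387.0]]
side crop [[484.0, 258.0], [522.0, 387.0], [113.0, 363.0], [83.0, 229.0], [319.0, 312.0], [237.0, 348.0]]
scene crop [[380.0, 371.0], [198.0, 407.0], [136.0, -52.0], [308.0, -83.0], [294.0, 203.0], [223.0, 110.0]]
```

View pics/w31z.png

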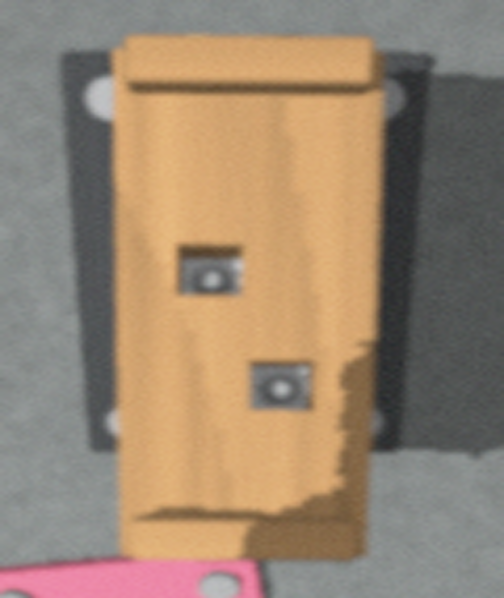

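Both pins stand centred in their holes at crop (210,275) and (281,387), against predictions of (209,271) and (283,387). The side and scene views also match the seated pose to about 1 px. Handing in.

```bash
python3 -c "
from station import *
s=get_state(); print(s['time'],s['wrist_force'],abs(s['qvel']).max())
print(close_job())"
```

```text
33.8167 [-0.2547636   0.34879244  0.07756299] 0.01516011397123977
the job is handed in; nothing more can be done
None
```

The long saddle is seated on the grey stand's head with its wide-set ridges up and both pins in their holes. It is released, the gripper is clear, and the job was handed in at 33.8 s.

**How it was done:** I stood the saddle on its -x end, then laid it over with the mug face down. I gripped it again across the slab, carried it to the head, and lowered it along the head normal until it made contact.

**Last checks:**
- **Seating:** Contact came exactly where I had calculated the seat (0.0 mm off), and the saddle was flat to about 0.2°. The push at contact was 11 N.
- **Pins:** After release, the wrist picture shows both pins centred in their holes. In the wrist, side and scene pictures, the points I compared are within about 1–2 px of the computed seated pose.
- **Bystanders:** They look unmoved in the last scene picture. I compared them by eye and did not measure them.

**What disagreed or failed:**
- **Fingertips:** The real fingertips are about 39 mm short of the reported TCP. Because of this the first grip held only a ridge, the second caught the wood beside a hole with one finger in it, and the next two closed on air above the slab. I found the offset in the wrist pictures and used it for the final grip.
- **Height and pitch before seating:** The side view put the saddle about 3 mm higher than the wrist view did. The wrist fit suggested a pitch of about 3° that the side view did not show. Contact at the expected height and flat settled both.

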